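# Fetch the photodetector from behind the mounted optics

## Task

Fetch the black photodetector that is boxed in by three post-mounted optics in the grey tray: first lift the blue lens, silver iris and red mirror mounts out and stand all three on the black rubber mat, then set the detector in the middle of the lab jack's top, squarely facing the laser. Last, put the three optics back in the tray, each upright in the very spot it came from and square with the tray. Set everything down gently, knock nothing over, and leave the white lens case and the brass tube in the tray where they are.

Things in the scene. Friction and masses are not known exactly. Their poses are not given: they have to be found in the camera images.
- lens_mid (a point): Lens mount, 0.26 kg: blue square plate 40 x 40 mm, 14 mm thick (x), clear lens, short black tube out to 13 mm in front of the centre. On a 50 x 50 x 10 mm silver base with a 25 mm black post holder (to 55 mm up). Point: plate's centre, 95 mm above the underside; z up, x out of the front. Grip across y by the plate's edges (40 mm apart, 75 to 115 mm up).
- iris_mid (a point): Iris mount, 0.26 kg: silver square plate 40 x 40 mm, 20 mm thick (x), small dark hole; a thin lever with a black ball rises from its top edge to 130 mm above the underside. On a 50 x 50 x 10 mm silver base with a 25 mm black post holder (to 55 mm up). Point: plate's centre, 95 mm above the underside; z up, x out of the front. Grip across y by the plate's edges (40 mm apart, 75 to 115 mm up).
- mirror_mid (a point): Mirror mount, 0.28 kg: red double plate 40 x 40 mm, 22 mm thick (x), round mirror, two brass knobs reaching 29 mm behind the centre. On a 50 x 50 x 10 mm silver base with a 25 mm black post holder (to 55 mm up). Point: plate's centre, 95 mm above the underside; z up, x out of the front. Grip across y by the plate's edges (40 mm apart, 75 to 115 mm up).
- detector_mid (a point): Photodetector, 0.16 kg: black box 34 mm deep (x), 44 mm wide (y), 46 mm high; brass connector 12 mm high on top; yellow stripe on the top along its front edge; the front (+x) has a round blue window in a steel ring, standing out 4 mm. Point: centre of the box, 23 mm above its underside; z up. Grip across y.
- tray: Grey tray, fixed, 160 (x) x 210 (y) mm, rim 14 mm high, floor 5 mm above the table, spots outlined in white. Origin: centre of its underside, z up. In its frame the detector starts near (27, 0) mm and the optics, in any order, near (27, 56), (27, -56) and (-21, 0), all facing its +x, about 5 mm from the detector: too tall and close for a hand to get down to it between them.
- mat: Side area: black rubber mat, fixed flat on the table, 200 x 200 mm, 3 mm thick. Origin: centre of its underside, on the table; x and y along its sides, z up.
- jack_top (a point): Lab jack, fixed, 90 x 90 mm; grey top plate 70 mm above the table, with the detector's place outlined in white; black knob on its -x side. Point: centre of the plate's upper face; x points to the laser, z up.
- laser_port (a point): Red beam opening in the end of the white laser head (fixed, on a black riser; 50 mm wide, 140 mm long, top 123 mm above the table). It is 95 mm above the table, 130 mm from the jack's middle along the jack's +x; the head extends 145 mm on from there. Its x points away from the jack, z up.
- case_mid (a point): Bystander in the tray: white plastic lens case with a green dot, 34 x 34 mm, 18 mm high. Point: its centre, 9 mm above its underside.
- tube_mid (a point): Bystander in the tray: open round brass tube, 31 mm across, 18 mm high, standing. Point: its centre, 9 mm above its underside.

How it is judged:
By the outcome, as a careful person would: the job done as asked, in the order asked, and still so for the second after the job is handed in, with the robot touching nothing.
It also fails if it takes over 136 s, if anything falls off the work surface, if the arm or the gripper's body presses on something with over 40 N, if the wrist force passes 120 N, or if a joint passes its speed limit or range.

## Robot

A 7-joint arm with a two-finger parallel gripper is mounted at the origin on the work surface. World frame = base frame: x ahead of the robot, y to its left, z up, the work surface at z = 0. Lengths are in m, angles in rad, forces in N, time in s.
With the tool pointing down it reaches from about 0.425 to 0.95 m from the base axis. Payload 16.7 kg.
Tool frame: the origin (TCP) lies on the front face of the gripper's body, between the roots of the fingers; the fingertips stand 97 mm ahead of it and the grasp point (between the pads) lies 78 mm ahead of it; x points along the fingers, y is the direction in which the jaws open and shut, and the axes are right-handed (so a half turn about x gives the same grasp; the last joint's range is limited). The gripper opens to 94 mm and grips with 3 to 60 N. Pads are 16 mm wide; open, the fingers measure 119 mm over their backs; the gripper's body (75 mm by 177 mm) begins 78 mm behind the grasp point.
Start: joints at [-1.321, 0.426, 0.074, 1.606, -0.034, 1.111, -0.067], TCP at [0.262, 0.622, 0.303] pointing down, gripper open.
Joint ranges: [-2.85, 2.85], [-0.5, 2.14], [-1.23, 1.37], [0.21, 2.46], [-1.02, 4.16], [0.16, 2.05], [-2.73, 2.73]. Speed limits (rad/s): [1.89, 1.89, 2.39, 2.39, 3.01, 3.01, 3.01].

## Interface

Orientations are given as a rotation vector (axis times angle).
In Python, from workcell import env, cams, job gives the robot as it stands.
- The arm moves only by the tool move_arm, never from a script. Its argument "targets" is one flat list of numbers, 4 for each row, row after row: the shift along the tool's x, y, z in mm, then the turn about the tool's x in rad. A call has 1 to 5 rows; each row shifts and turns the pose as measured when the row begins, along the tool's axes as they then stand; what a row does not reach is not made up. A row lasts 1/12 s, in which the tool goes at most 41.7 mm and 7.16 degrees, less where a joint would pass 70% of its speed; a pose out of reach is approached as far as the arm can. A call with a gripper value outside its range is refused whole. "grip" is the closure in counts, from 0 (fully open) to 255 (shut), set as the call begins (left out, the last holds). The fingers move at their own pace and stop on an object; "newtons" is the grip in N (left out, the last holds). Time passes only in rows, so rows that do not move let the fingers close. It gives the time, the measured TCP pose, the force and the opening at its end, in the units of the state.
- env.read_state(): the state, without advancing time (a new reading comes with each control period).
- cams.read_camera(name): name is "scene" or "top"; returns a dict with "color" (384x512x3 uint8, blue, green, red), "K" (3x3 intrinsics, pixels), "pose" (4x4, takes a point from camera to world coordinates). Camera axes: x right, y down, z forward; pixel columns grow to the right and rows downward; lengths in m; the calibration is good to about 2 mm. A picture is of the moment at which its call begins. There is no depth.
- job.sign_off(): hands the job in, once; it reports no verdict.
The state is a dict: "t": time; "joints": joint angles; "joint_velocities": joint speeds; "joint_torque": joint torques, N m; "position": TCP position; "orientation": TCP orientation; "ft_force": force on the tool from outside, world axes, zero at the start; "torque": the same for the moment, N m; "finger_gap": finger opening in m.
Only numpy, scipy, OpenCV 4.12 (cv2) and the standard library are available. Lean on these libraries where they do the work, as an engineer would, in place of code of your own. Each camera call takes 0.05 s, during which the arm holds its last target.

## Working session

There is one attempt and no reset: what is moved stays moved. The work goes in short steps, Python scripts to look and compute and a tool call to move; the robot and the scene stay as the last step left them, time stands still between calls to the robot, and variables do not carry over. Pictures are saved under pics/ and viewed, and the job is handed in when it is done.

Besides the shell and the picture viewer there is one more tool, called by a JSON object that holds its "fn" and its "kwargs". move_arm: Moves the arm, as the interface text tells. Its arguments: {"type":"object","properties":{"targets":{"type":"array","items":{"type":"number"}},"grip":{"type":"number"},"newtons":{"type":"number"}},"required":["targets"]}

```bash
mkdir -p pics; ls; python3 - <<'E'
from workcell import env,cams,job
import cv2,numpy as np
np.set_printoptions(precision=4,suppress=True)
s=env.read_state()
for k in s: print(k,np.array(s[k]))
for n in("scene","top"):
    c=cams.read_camera(n);cv2.imwrite(f"pics/{n}0.png",c["color"]);print(n,c["K"],c["pose"])
E
```

```text
pics
t 0.0
joints [-1.3215  0.4268  0.0739  1.6066 -0.0341  1.1108 -0.0671]
joint_velocities [ 0.0018 -0.0005 -0.0009  0.0009 -0.0006 -0.0013 -0.0013]
joint_torque [  0.0011 -93.5821   3.6682 -45.4217  -0.0487   0.0198   0.0001]
position [0.262  0.6217 0.302 ]
orientation [ 0.3118  1.5482 -0.3138]
ft_force [ 0.6151 -0.1063 -0.2281]
torque [ 0.001   0.0352 -0.003 ]
finger_gap 0.09414929337472286
scene [[419.249    0.     253.4174]
 [  0.     419.249  191.9215]
 [  0.       0.       1.    ]] [[-0.44    0.6579 -0.6111  1.2845]
 [ 0.8978  0.336  -0.2847  0.3267]
 [ 0.018  -0.674  -0.7385  0.975 ]
 [ 0.      0.      0.      1.    ]]
top [[356.9647   0.     263.2978]
 [  0.     356.9647 194.3431]
 [  0.       0.       1.    ]] [[ 0.0047 -0.9952  0.098   0.46  ]
 [-1.     -0.0046  0.0018 -0.0025]
 [-0.0014 -0.098  -0.9952  0.9044]
 [ 0.      0.      0.      1.    ]]
```

View pics/scene0.png

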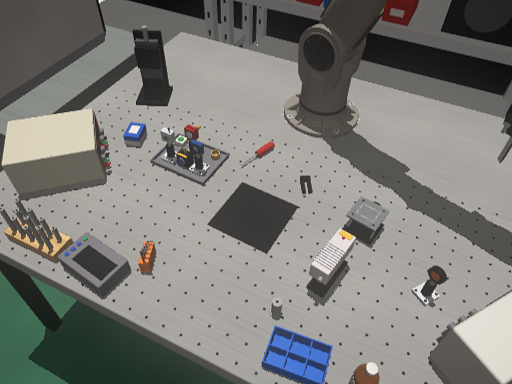

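View pics/top0.png

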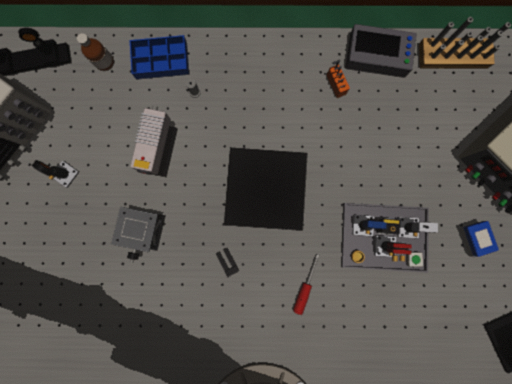

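```bash
cat > h.py <<'E'
from workcell import env,cams,job
import cv2,numpy as np
np.set_printoptions(precision=4,suppress=True)
def shot(n):
    return cams.read_camera(n)
def crop(c,u0,v0,u1,v1,s,name):
    im=c["color"][v0:v1,u0:u1]
    im=cv2.resize(im,None,fx=s,fy=s,interpolation=cv2.INTER_CUBIC)
    st=10
    for u in range((u0+9)//10*10,u1,st):
        x=int((u-u0+.5)*s); cv2.line(im,(x,0),(x,6 if u%50 else 14),(0,255,255),1)
        if u%20==0: cv2.putText(im,str(u),(x-10,24),0,.38,(0,255,255),1)
    for v in range((v0+9)//10*10,v1,st):
        y=int((v-v0+.5)*s); cv2.line(im,(0,y),(6,y),(0,255,255),1)
        cv2.putText(im,str(v),(8,y+4),0,.38,(0,255,255),1)
    cv2.imwrite("pics/"+name,im)
def proj(c,P):
    P=np.atleast_2d(P);T=np.linalg.inv(c["pose"]);q=P@T[:3,:3].T+T[:3,3]
    q=q@c["K"].T;return q[:,:2]/q[:,2:]
def back(c,uv,z):
    uv=np.atleast_2d(uv);d=np.c_[uv,np.ones(len(uv))]@np.linalg.inv(c["K"]).T@c["pose"][:3,:3].T
    o=c["pose"][:3,3];return o+d*((z-o[2])/d[:,2])[:,None]
E
python3 - <<'E'
from h import *
c=shot("top");crop(c,335,195,445,277,7,"t1.png")
d=shot("scene");crop(d,145,115,235,185,8,"s1.png")
E
```

```text
(no output)
```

View pics/t1.png

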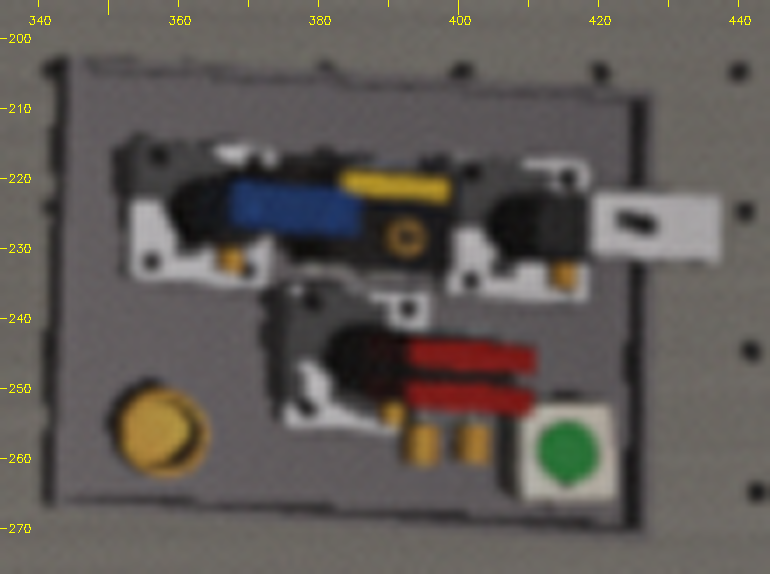

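View pics/s1.png

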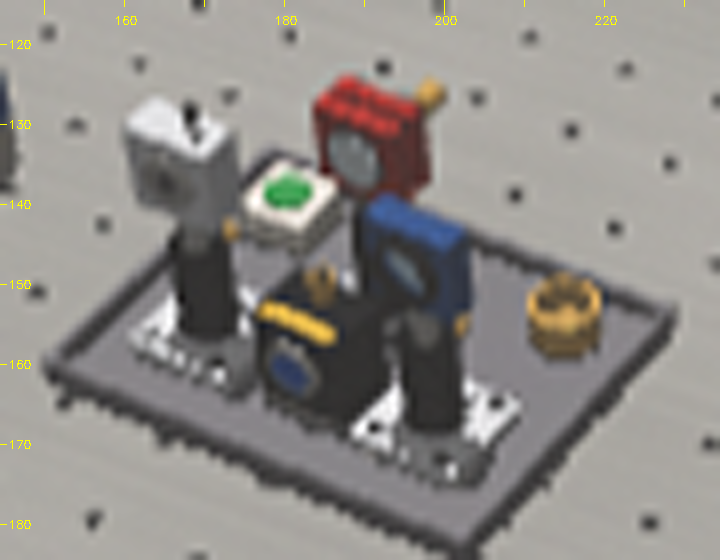

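```bash
cat >> h.py <<'E'
from scipy.spatial.transform import Rotation as R
def box(x0,x1,y0,y1,z0,z1):
    p=np.array([[x,y,z] for x in(x0,x1) for y in(y0,y1) for z in(z0,z1)])
    e=[(i,j) for i in range(8) for j in range(i+1,8) if bin(i^j).count('1')==1]
    return p,e
def place(p,x,y,z,yaw):
    p=p.copy();c,s=np.cos(yaw),np.sin(yaw)
    return np.c_[x+c*p[:,0]-s*p[:,1],y+s*p[:,0]+c*p[:,1],z+p[:,2]]
# parts in object frame (z=0 underside), m
PARTS=dict(lens=[(-7,7,-20,20,75,115),(-25,25,-25,25,0,10)],iris=[(-10,10,-20,20,75,115),(-25,25,-25,25,0,10)],
 mirror=[(-11,11,-20,20,75,115),(-25,25,-25,25,0,10)],det=[(-17,17,-22,22,0,46)],tray=[(-80,80,-105,105,0,14)],mat=[(-100,100,-100,100,0,3)],
 jack=[(-45,45,-45,45,70,70)],case=[(-17,17,-17,17,0,18)])
def overlay(c,u0,v0,u1,v1,s,name,objs):
    im=cv2.resize(c["color"][v0:v1,u0:u1],None,fx=s,fy=s,interpolation=cv2.INTER_CUBIC)
    for n,x,y,z,yaw,col in objs:
        for b in PARTS[n]:
            p,e=box(*[k/1000 for k in b]);q=(proj(c,place(p,x,y,z,yaw))-[u0-.5,v0-.5])*s
            for i,j in e: cv2.line(im,tuple(int(k) for k in q[i]),tuple(int(k) for k in q[j]),col,1,cv2.LINE_AA)
    cv2.imwrite("pics/"+name,im)
E
python3 - <<'E'
from h import *
c=shot("top")
def T(l): return np.array(l)/7+[335-.5,195-.5]
for n,l,z in [("tray",[(67,62),(648,97),(637,530),(52,500)],.014),("lens",[(232,183),(362,190),(358,235),(228,227)],.12),("iris",[(592,192),(722,197),(720,262),(590,258)],.12),("mirror",[(408,340),(535,347),(533,417),(405,411)],.12)]:
    P=back(c,T(l),z);d=P[[1,2]].mean(0)-P[[0,3]].mean(0)
    print(n,P.mean(0),"yaw",np.arctan2(d[0],-d[1]),np.linalg.norm(d))
print(back(c,T([(405,237)]),.063))
s=env.read_state();print(R.from_rotvec(s["orientation"]).as_matrix())
E
```

```text
tray [ 0.4437 -0.3018  0.014 ] yaw -0.050768950518245946 0.20609131544450102
lens [ 0.4725 -0.2495  0.12  ] yaw -0.05285056968238198 0.04063248014085832
iris [ 0.4672 -0.3621  0.12  ] yaw -0.029831538714342874 0.04055353652071557
mirror [ 0.4201 -0.3025  0.12  ] yaw -0.045769109719166264 0.039560356633374885
[[ 0.4641 -0.304   0.063 ]]
[[-0.0002  0.3884  0.9215]
 [-0.0005  0.9215 -0.3884]
 [-1.     -0.0006  0.    ]]
```

```bash
python3 - <<'E'
from h import *
c=shot("top");d=shot("scene")
yaw=-.046
def t(x,y,cx=.4437,cy=-.3018): return cx+np.cos(yaw)*x-np.sin(yaw)*y, cy+np.sin(yaw)*x+np.cos(yaw)*y
o=[("tray",.4437,-.3018,0,yaw,(0,255,0)),("lens",.4725,-.2495,.005,yaw,(255,255,0)),("iris",.4672,-.3621,.005,yaw,(255,0,255)),("mirror",.4201,-.3025,.005,yaw,(0,255,255)),("det",*t(.027,0),.005,yaw,(0,128,255))]
print(t(.027,.056),t(.027,-.056),t(-.021,0),t(.027,0))
overlay(c,335,195,445,277,7,"t2.png",o)
overlay(d,145,115,235,185,8,"s2.png",o)
E
```

```text
(np.float64(0.4732465306635606), np.float64(-0.2471007995876789)) (np.float64(0.46809634741000483), np.float64(-0.3589823244809998)) (np.float64(0.4227222140825023), np.float64(-0.3008343406399583)) (np.float64(0.4706714390367827), np.float64(-0.30304156203433935))
```

View pics/t2.png

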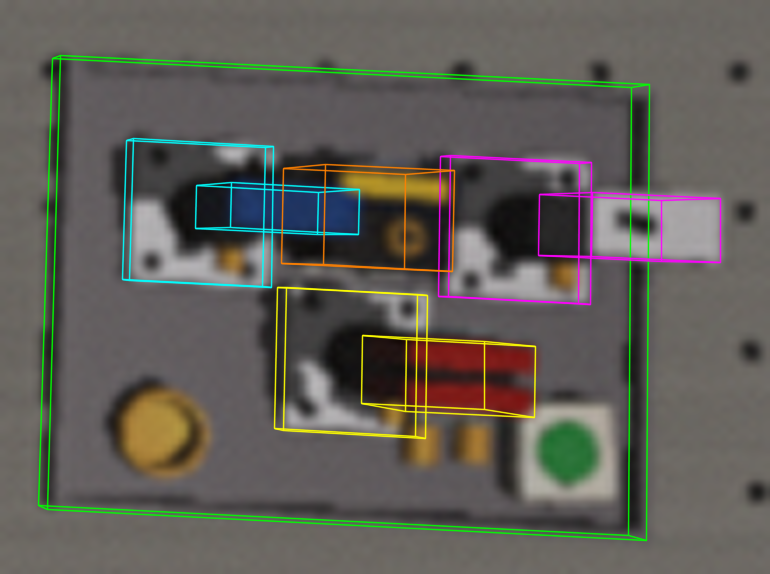

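View pics/s2.png

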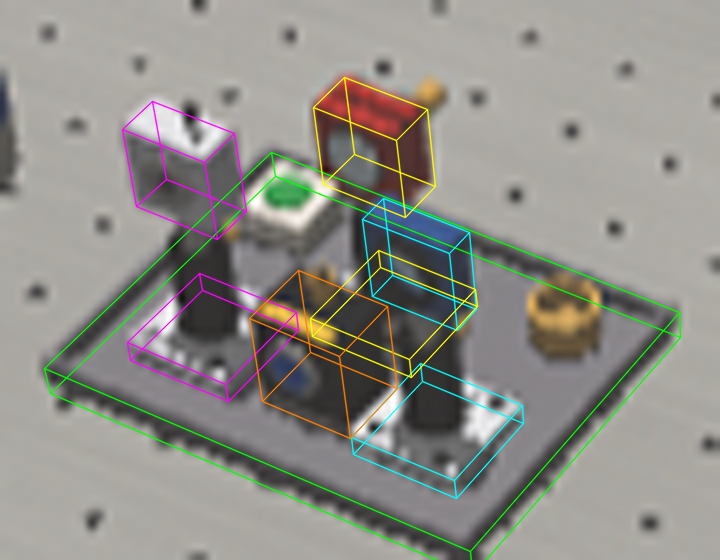

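```bash
python3 - <<'E'
from h import *
c=shot("top");crop(c,100,95,180,265,3.5,"t3.png");crop(c,105,200,170,265,9,"t3b.png");crop(c,215,140,315,235,6,"t4.png")
E
```

```text
(no output)
```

View pics/t3.png

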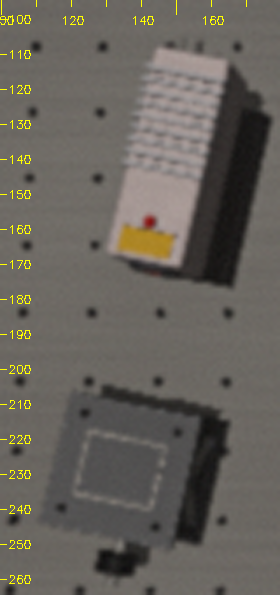

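View pics/t3b.png

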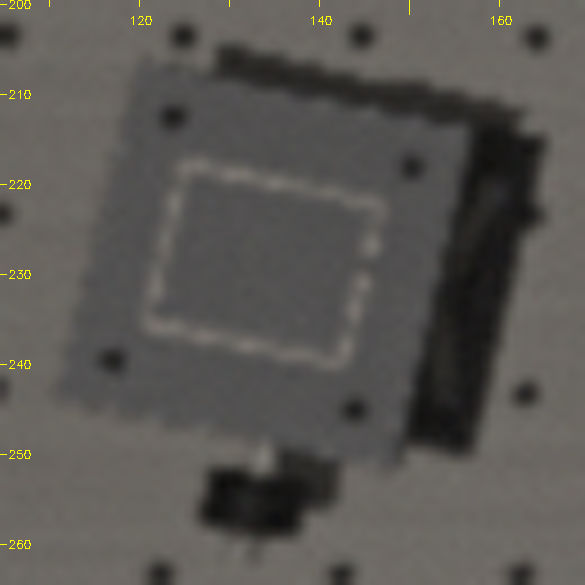

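View pics/t4.png

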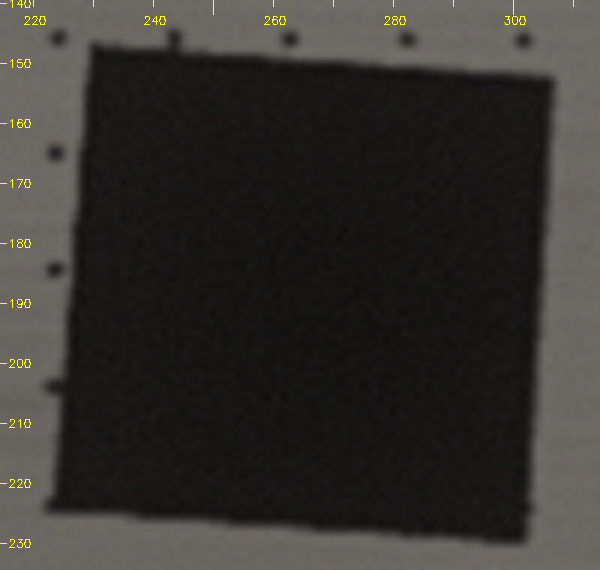

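```bash
python3 - <<'E'
from h import *
c=shot("top")
def yaw(P):  # order TL TR BR BL ; y dir = left, x dir=up
    d=P[[0,3]].mean(0)-P[[1,2]].mean(0); e=P[[0,1]].mean(0)-P[[2,3]].mean(0)
    return P.mean(0),np.arctan2(-d[0],d[1]),np.arctan2(e[1],e[0]),np.linalg.norm(d),np.linalg.norm(e)
J=lambda l:np.array(l)/9+[104.5,199.5]
print(yaw(back(c,J([(185,162),(383,203),(345,362),(147,325)]),.07)))
print(yaw(back(c,J([(140,58),(475,125),(395,470),(57,395)]),.07)))
M=lambda l:np.array(l)/6+[214.5,139.5]
print(yaw(back(c,M([(91,44),(554,77),(527,543),(53,510)]),.003)))
L=back(c,np.array([(150,222)])/3.5+[99.5,94.5],.123);print("laser dot",L)
# laser head top outline
Q=back(c,np.array([(157,45),(230,62),(182,268),(105,250)])/3.5+[99.5,94.5],.123);print(yaw(Q))
E
```

```text
(array([0.4604, 0.2998, 0.07  ]), np.float64(-0.18754013931987726), np.float64(-0.19426671322131248), np.float64(0.052566441190914415), np.float64(0.04228893424505331))
(array([0.4609, 0.2994, 0.07  ]), np.float64(-0.20061493027176822), np.float64(-0.19728607133188428), np.float64(0.08961876079717135), np.float64(0.08962721593064041))
(array([ 0.565 , -0.0064,  0.003 ]), np.float64(-0.06623930176163864), np.float64(-0.06506667775570012), np.float64(0.1989495854759879), np.float64(0.19918790677829262))
laser dot [[0.6171 0.2682 0.123 ]]
(array([0.6603, 0.2579, 0.123 ]), np.float64(-0.22752382146311842), np.float64(-0.19921988037080324), np.float64(0.0495957015684684), np.float64(0.1367176497086233))
```

```bash
cat >> h.py <<'E'
def plan(wps,step=41.0):
    """wps: list of (x,y,z_tcp,a[,maxstep mm])"""
    s=env.read_state();p=np.array(s["position"])*1000;M=R.from_rotvec(s["orientation"]).as_matrix()
    a=np.arctan2(-M[0,1],M[1,1]);print("t %.2f at"%s["t"],p.round(1),"a %.4f gap %.1f F"%(a,1e3*s["finger_gap"]),np.array(s["ft_force"]).round(1))
    rows=[]
    for w in wps:
        q=np.array(w[:3])*1000;st=w[4] if len(w)>4 else step
        n=max(1,int(np.ceil(max(np.linalg.norm(q-p)/st,abs(w[3]-a)/.12))))
        dp=(q-p)/n;da=(w[3]-a)/n
        for i in range(n):
            ty=np.array([-np.sin(a),np.cos(a),0]);tx=np.array([0,0,-1.]);tz=np.cross(tx,ty)
            rows.append([round(float(v),1) for v in(dp@tx,dp@ty,dp@tz)]+[round(float(-da),3)])
            p=p+dp;a=a+da
        a=w[3];p=q
    for i in range(0,len(rows),5): print([v for r in rows[i:i+5] for v in r])
E
python3 - <<'E'
from h import *
plan([(.56,.15,.303,-.2),(.4725,-.2495,.303,-.047)])
E
```

```text
t 0.45 at [262.1 622.  302.6] a -0.3988 gap 93.9 F [-0.7 -0.2 -0.8]
[-0.0, -22.8, 32.7, -0.014, -0.0, -23.3, 32.4, -0.014, -0.0, -23.7, 32.0, -0.014, -0.0, -24.2, 31.7, -0.014, -0.0, -24.6, 31.4, -0.014]
[-0.0, -25.1, 31.0, -0.014, -0.0, -25.5, 30.6, -0.014, -0.0, -25.9, 30.3, -0.014, -0.0, -26.4, 29.9, -0.014, -0.0, -26.8, 29.5, -0.014]
[-0.0, -27.2, 29.1, -0.014, -0.0, -27.6, 28.8, -0.014, -0.0, -28.0, 28.4, -0.014, -0.0, -28.4, 28.0, -0.014, 0.0, -40.9, -0.6, -0.015]
[0.0, -40.9, -1.3, -0.015, 0.0, -40.9, -1.9, -0.015, 0.0, -40.8, -2.5, -0.015, 0.0, -40.8, -3.1, -0.015, 0.0, -40.7, -3.8, -0.015]
[0.0, -40.7, -4.4, -0.015, 0.0, -40.6, -5.0, -0.015, 0.0, -40.5, -5.6, -0.015, 0.0, -40.4, -6.2, -0.015]
```

{"fn": "move_arm", "kwargs": {"targets": [0, -23, 33, -0.014, 0, -23, 32, -0.014, 0, -24, 32, -0.014, 0, -24, 32, -0.014, 0, -25, 31, -0.014], "grip": 0, "newtons": 12}}

```text
t: 0.87
position: [0.3647, 0.4551, 0.3007]
orientation: [0.246, 1.56, -0.244]
ft_force: [1.6, -0.1, 0.3]
finger_gap: 0.0936
```

{"fn": "move_arm", "kwargs": {"targets": [0, -25, 31, -0.014, 0, -25, 31, -0.014, 0, -26, 30, -0.014, 0, -26, 30, -0.014, 0, -27, 30, -0.014]}}

```text
t: 1.28
position: [0.4778, 0.2803, 0.3012]
orientation: [0.189, 1.565, -0.183]
ft_force: [1.2, 0.2, 0.1]
finger_gap: 0.094
```

{"fn": "move_arm", "kwargs": {"targets": [0, -27, 29, -0.014, 0, -28, 29, -0.014, 0, -28, 28, -0.014, 0, -28, 28, -0.014, 0, -41, -1, -0.015]}}

```text
t: 1.7
position: [0.5635, 0.1001, 0.3016]
orientation: [0.132, 1.565, -0.123]
ft_force: [-0.1, -1.1, -0.3]
finger_gap: 0.0941
```

{"fn": "move_arm", "kwargs": {"targets": [0, -41, -1, -0.015, 0, -41, -2, -0.015, 0, -41, -2, -0.015, 0, -41, -3, -0.015, 0, -41, -4, -0.015]}}

```text
t: 2.12
position: [0.5243, -0.1057, 0.3007]
orientation: [0.07, 1.566, -0.061]
ft_force: [0.9, -0.5, 0.5]
finger_gap: 0.0941
```

```bash
python3 - <<'E'
from h import *
plan([(.4725,-.2495,.303,-.047),(.4725,-.2495,.178,-.047,30)])
E
```

```text
t 2.12 at [ 524.3 -105.7  300.7] a -0.0836 gap 94.1 F [ 0.9 -0.5  0.5]
[-0.6, -36.9, -9.9, -0.009, -0.6, -36.8, -10.2, -0.009, -0.6, -36.7, -10.6, -0.009, -0.6, -36.6, -10.9, -0.009, 25.0, 0.0, 0.0, -0.0]
[25.0, 0.0, 0.0, -0.0, 25.0, 0.0, 0.0, -0.0, 25.0, 0.0, 0.0, -0.0, 25.0, 0.0, 0.0, -0.0]
```

{"fn": "move_arm", "kwargs": {"targets": [0, -37, -10, -0.009, 0, -37, -10, -0.009, 0, -37, -10, -0.009, 0, -37, -11, -0.009, 0, 0, 0, 0]}}

```text
t: 2.53
position: [0.4666, -0.2648, 0.3014]
orientation: [0.044, 1.562, -0.039]
ft_force: [0.4, -0.2, -0.3]
finger_gap: 0.0937
```

```bash
python3 - <<'E'
from h import *
plan([(.4725,-.2495,.178,-.047,30)])
E
```

```text
t 2.53 at [ 466.6 -264.8  301.4] a -0.0526 gap 93.7 F [ 0.4 -0.2 -0.3]
[24.7, 3.1, 1.0, -0.001, 24.7, 3.1, 1.0, -0.001, 24.7, 3.1, 1.0, -0.001, 24.7, 3.1, 1.0, -0.001, 24.7, 3.1, 1.0, -0.001]
```

{"fn": "move_arm", "kwargs": {"targets": [0, 15, 5, 0.006, 25, 0, 0, 0, 25, 0, 0, 0, 20, 0, 0, 0, 10, 0, 0, 0]}}

```text
t: 2.95
position: [0.4731, -0.2543, 0.2226]
orientation: [0.054, 1.554, -0.052]
ft_force: [0.5, -0.3, -0.3]
finger_gap: 0.0942
```

```bash
python3 - <<'E'
from h import *
plan([(.4725,-.2495,.178,-.047,30)])
E
```

```text
t 2.95 at [ 473.1 -254.3  222.6] a -0.0672 gap 94.2 F [ 0.5 -0.3 -0.3]
[22.3, 2.4, -0.5, -0.01, 22.3, 2.4, -0.4, -0.01]
```

{"fn": "move_arm", "kwargs": {"targets": [20, 3, 0, -0.01, 15, 2, 0, -0.01, 8, 0, 0, 0, 0, 0, 0, 0, 0, 0, 0, 0]}}

```text
t: 3.37
position: [0.4742, -0.2492, 0.1772]
orientation: [0.038, 1.556, -0.036]
ft_force: [-0.0, -0.1, -0.5]
finger_gap: 0.0939
```

```bash
python3 - <<'E'
from h import *
plan([(.4725,-.2495,.178,-.047,30)])
E
```

```text
t 3.37 at [ 474.2 -249.2  177.2] a -0.0472 gap 93.9 F [-0.  -0.1 -0.5]
[-0.8, -0.4, -1.7, -0.0]
```

```bash
python3 - <<'E'
from h import *
c=shot("top");d=shot("scene")
crop(c,335,195,445,277,7,"t5.png");crop(d,145,105,235,180,8,"s5.png")
E
```

```text
(no output)
```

View pics/s5.png

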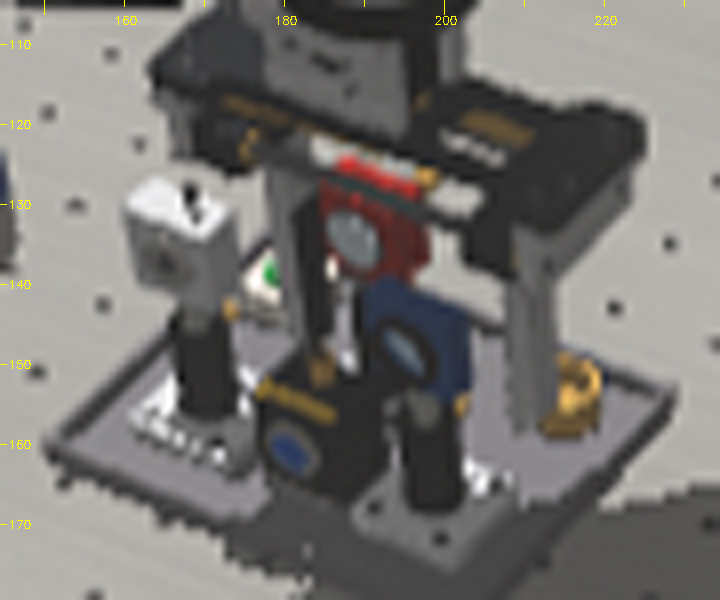

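View pics/t5.png

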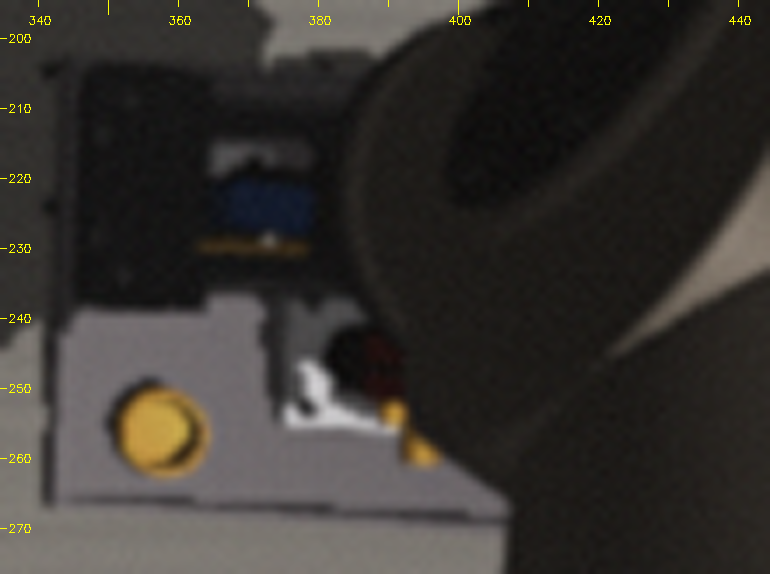

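```bash
cat >> h.py <<'E'
PARTS['fing']=[(-8,8,47,59.5,-97,-10),(-8,8,-59.5,-47,-97,-10)]
E
python3 - <<'E'
from h import *
d=shot("scene")
s=env.read_state();p=s["position"]
overlay(d,145,105,235,180,8,"s6.png",[("fing",*p,-.047,(0,255,0)),("lens",.4725,-.2495,.005,-.047,(255,255,0)),("iris",.4672,-.3621,.005,-.047,(255,0,255)),("mirror",.4201,-.3025,.005,-.047,(0,255,255))])
E
```

```text
(no output)
```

View pics/s6.png

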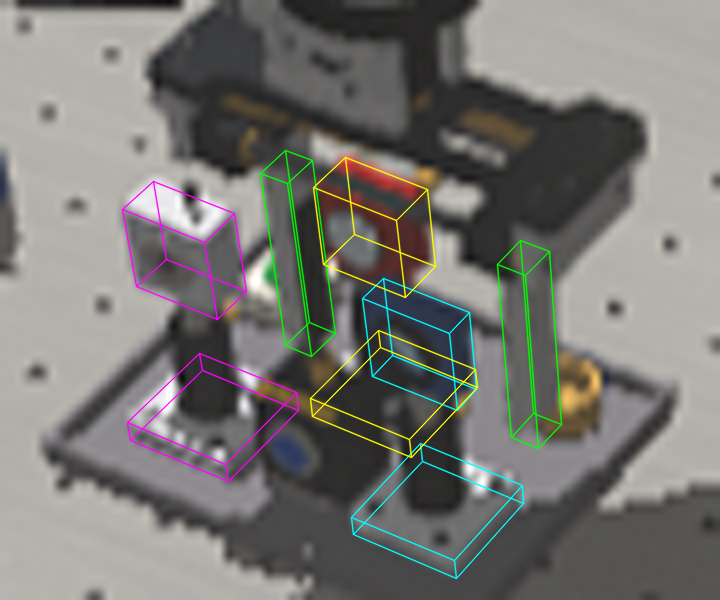

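{"fn": "move_arm", "kwargs": {"targets": [0, 0, 0, 0, 0, 0, 0, 0, 0, 0, 0, 0, 0, 0, 0, 0, 0, 0, 0, 0], "grip": 255, "newtons": 15}}

```text
t: 3.93
position: [0.4755, -0.2498, 0.1803]
orientation: [0.038, 1.55, -0.037]
ft_force: [0.6, 0.3, -0.8]
finger_gap: 0.064
```

{"fn": "move_arm", "kwargs": {"targets": [0, 0, 0, 0, 0, 0, 0, 0, 0, 0, 0, 0]}}

```text
t: 4.18
position: [0.4755, -0.2498, 0.1805]
orientation: [0.038, 1.55, -0.037]
ft_force: [-0.3, -0.3, 0.2]
finger_gap: 0.0442
```

```bash
python3 - <<'E'
from h import *
d=shot("scene");crop(d,145,105,235,180,8,"s7.png")
plan([(.4725,-.2495,.30,-.047,30)])
E
```

```text
t 4.23 at [ 475.6 -249.8  180.5] a -0.0474 gap 40.6 F [ 0.3 -3.4 -2. ]
[-29.9, 0.0, -0.8, -0.0, -29.9, 0.0, -0.8, -0.0, -29.9, 0.0, -0.8, -0.0, -29.9, 0.0, -0.8, -0.0]
```

View pics/s7.png

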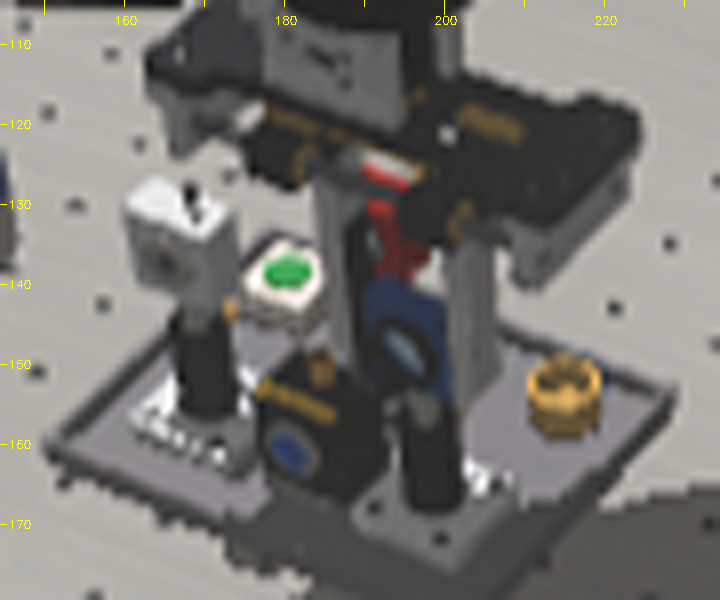

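{"fn": "move_arm", "kwargs": {"targets": [0, -0.3, 0, 0, 0, 0, 0, 0, 0, 0, 0, 0]}}

```text
t: 4.48
position: [0.4756, -0.25, 0.1805]
orientation: [0.038, 1.55, -0.037]
ft_force: [-0.3, 0.4, 1.4]
finger_gap: 0.0401
```

```bash
python3 - <<'E'
from h import *
plan([(.4725,-.2495,.30,-.047,30)])
d=shot("scene");crop(d,145,105,235,180,8,"s8.png")
E
```

```text
t 4.48 at [ 475.6 -250.   180.5] a -0.0475 gap 40.1 F [-0.3  0.4  1.4]
[-29.9, 0.1, -0.8, -0.0, -29.9, 0.1, -0.8, -0.0, -29.9, 0.1, -0.8, -0.0, -29.9, 0.1, -0.8, -0.0]
```

View pics/s8.png

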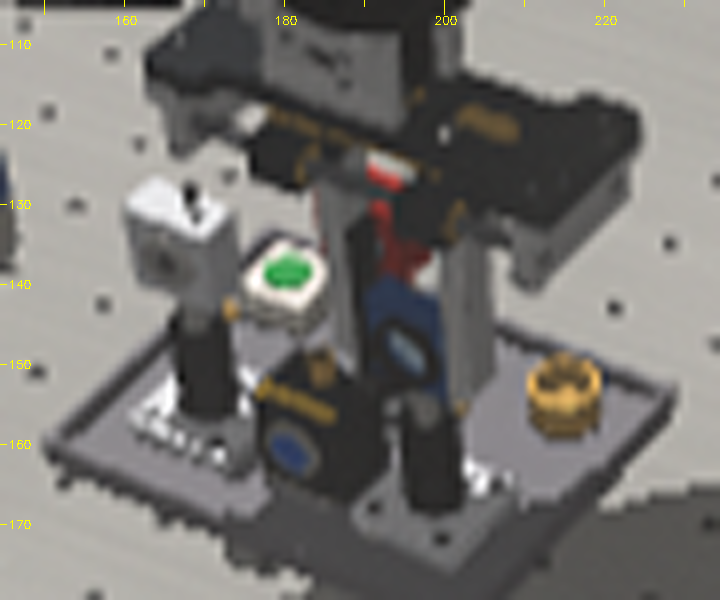

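```bash
cat >> h.py <<'E'
def tilt():
    s=env.read_state();M=R.from_rotvec(s["orientation"]).as_matrix();print("tool x",M[:,0].round(4),"tool y z-comp",M[2,1].round(4))
E
python3 - <<'E'
from h import *
tilt()
E
```

```text
tool x [ 0.0202  0.0002 -0.9998] tool y z-comp 0.0012
```

{"fn": "move_arm", "kwargs": {"targets": [-5, 0, 0, 0, -12, 0, 0, 0, -22, 0, 0, 0, -22, 0, 0, 0, -22, 0, 0, 0]}}

```text
t: 4.95
position: [0.4711, -0.2495, 0.2642]
orientation: [0.039, 1.56, -0.037]
ft_force: [0.5, -0.1, -2.4]
finger_gap: 0.0399
```

```bash
python3 - <<'E'
from h import *
tilt()
plan([(.485,-.24,.31,-.047,35),(.61,.05,.31,-.047,35)])
E
```

```text
tool x [ 0.0104  0.0016 -0.9999] tool y z-comp 0.0021
t 4.95 at [ 471.1 -249.5  264.2] a -0.0484 gap 39.9 F [ 0.5 -0.1 -2.4]
[-22.9, 5.1, 6.7, -0.001, -22.9, 5.1, 6.7, -0.001, 0.0, 29.6, 11.1, -0.0, 0.0, 29.6, 11.1, -0.0, 0.0, 29.6, 11.1, -0.0]
[0.0, 29.6, 11.1, -0.0, 0.0, 29.6, 11.1, -0.0, 0.0, 29.6, 11.1, -0.0, 0.0, 29.6, 11.1, -0.0, 0.0, 29.6, 11.1, -0.0]
[0.0, 29.6, 11.1, -0.0, 0.0, 29.6, 11.1, -0.0]
```

{"fn": "move_arm", "kwargs": {"targets": [-5, 15, 6, 0, 0, 28, 12, 0, 0, 32, 14, 0, 0, 32, 14, 0, 0, 32, 14, 0]}}

```text
t: 5.37
position: [0.5376, -0.1188, 0.2819]
orientation: [0.049, 1.549, -0.052]
ft_force: [0.3, -0.6, -2.4]
finger_gap: 0.0402
```

{"fn": "move_arm", "kwargs": {"targets": [0, 32, 14, 0, 0, 32, 14, 0, 0, 32, 14, 0, 0, 28, 12, 0, 0, 15, 6, 0]}}

```text
t: 5.78
position: [0.6091, 0.0263, 0.2889]
orientation: [0.048, 1.546, -0.05]
ft_force: [0.1, 0.4, -3.1]
finger_gap: 0.0403
```

```bash
python3 - <<'E'
from h import *
tilt()
plan([(.61,.05,.23,-.047,25),(.61,.05,.178,-.047,20)])
E
```

```text
tool x [ 0.0243 -0.0023 -0.9997] tool y z-comp -0.0008
t 5.78 at [609.1  26.3 288.9] a -0.0625 gap 40.3 F [ 0.1  0.4 -3.1]
[19.6, 7.9, -0.2, -0.005, 19.6, 7.9, -0.2, -0.005, 19.6, 7.9, -0.1, -0.005, 17.3, 0.0, 0.0, -0.0, 17.3, 0.0, 0.0, -0.0]
[17.3, 0.0, 0.0, -0.0]
```

```bash
python3 - <<'E'
s=open('h.py').read()
s=s.replace("""            ty=np.array([-np.sin(a),np.cos(a),0]);tx=np.array([0,0,-1.]);tz=np.cross(tx,ty)
""","""            tx,ty,tz=(R.from_euler('z',a-a0).as_matrix()@M).T
""").replace("rows=[]\n","rows=[];a0=a;print('tool x',M[:,0].round(4))\n")
open('h.py','w').write(s)
E
```

{"fn": "move_arm", "kwargs": {"targets": [15, 8, 0, -0.005, 25, 3, 0, -0.005, 25, 0, 0, 0, 15, 0, 0, 0, 5, 0, 0, 0]}}

```text
t: 6.2
position: [0.6148, 0.0449, 0.2075]
orientation: [0.034, 1.54, -0.034]
ft_force: [-0.6, -1.5, -2.5]
finger_gap: 0.0399
```

```bash
python3 - <<'E'
from h import *
plan([(.61,.05,.183,-.047,20)])
E
```

```text
t 6.20 at [614.8  44.9 207.5] a -0.0436 gap 39.9 F [-0.6 -1.5 -2.5]
tool x [ 0.0308 -0.001  -0.9995]
[12.2, 2.4, -2.9, 0.002, 12.2, 2.4, -2.9, 0.002]
```

{"fn": "move_arm", "kwargs": {"targets": [10, 2, -2, 0, 8, 0, -1, 0, 3, 0, 0, 0, 0, 0, 0, 0, 0, 0, 0, 0]}}

```text
t: 6.62
position: [0.6125, 0.0467, 0.1871]
orientation: [0.034, 1.539, -0.035]
ft_force: [0.3, 0.1, -1.9]
finger_gap: 0.0403
```

```bash
python3 - <<'E'
from h import *
plan([(.61,.05,.1785,-.047,2)])
E
```

```text
t 6.62 at [612.5  46.7 187.1] a -0.0444 gap 40.3 F [ 0.3  0.1 -1.9]
tool x [ 0.0315 -0.0016 -0.9995]
[1.7, 0.6, -0.6, 0.001, 1.7, 0.6, -0.6, 0.001, 1.7, 0.6, -0.6, 0.001, 1.7, 0.6, -0.6, 0.001, 1.7, 0.6, -0.6, 0.001]
```

{"fn": "move_arm", "kwargs": {"targets": [3, 0, 0, 0, 3, 0, 0, 0, 1, 0, 0, 0, 0.5, 0, 0, 0, 0, 0, 0, 0]}}

```text
t: 7.03
position: [0.6137, 0.0463, 0.181]
orientation: [0.035, 1.536, -0.035]
ft_force: [-0.3, 0.1, -2.3]
finger_gap: 0.0395
```

```bash
python3 - <<'E'
from h import *
plan([(.61,.05,.1785,-.047,2)])
d=shot("scene");crop(d,205,140,325,240,6,"s9.png")
E
```

```text
t 7.03 at [613.7  46.3 181. ] a -0.0451 gap 39.5 F [-0.3  0.1 -2.3]
tool x [ 0.0345 -0.0009 -0.9994]
[0.8, 1.2, -1.3, 0.001, 0.8, 1.2, -1.3, 0.001, 0.8, 1.2, -1.3, 0.001]
```

View pics/s9.png

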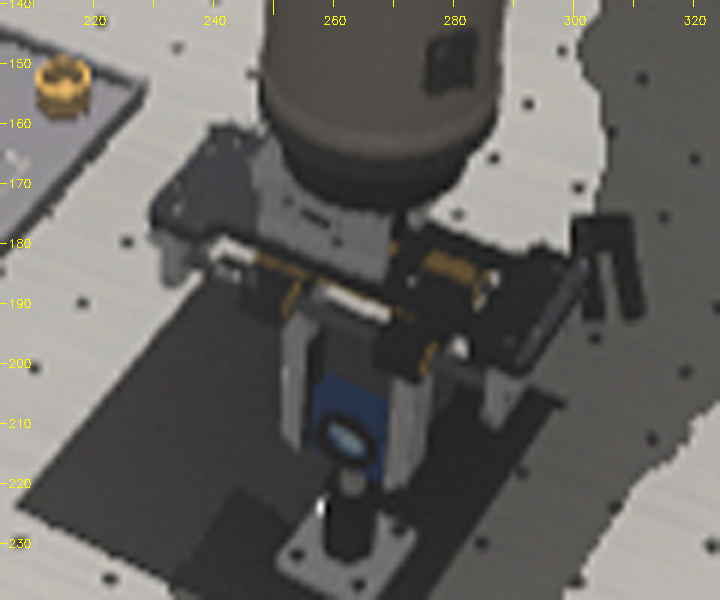

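{"fn": "move_arm", "kwargs": {"targets": [1.5, 0, 0, 0, 1, 0, 0, 0, 0.7, 0, 0, 0, 0.5, 0, 0, 0]}}

```text
t: 7.42
position: [0.6156, 0.046, 0.1793]
orientation: [0.036, 1.532, -0.035]
ft_force: [-4.0, -0.1, 7.9]
finger_gap: 0.0403
```

```bash
python3 - <<'E'
from h import *
plan([(.61,.05,.1785,-.047,2)])
E
```

```text
t 7.42 at [615.6  46.  179.3] a -0.0457 gap 40.3 F [-4.  -0.1  7.9]
tool x [ 0.0386 -0.0004 -0.9993]
[0.1, 0.9, -1.4, 0.0, 0.1, 0.9, -1.4, 0.0, 0.1, 0.9, -1.4, 0.0, 0.1, 0.9, -1.4, 0.0]
```

{"fn": "move_arm", "kwargs": {"targets": [0, 0, 0, 0, 0, 0, 0, 0, 0, 0, 0, 0], "grip": 90}}

```text
t: 7.67
position: [0.6159, 0.046, 0.1797]
orientation: [0.036, 1.531, -0.035]
ft_force: [0.1, 0.2, -0.3]
finger_gap: 0.0567
```

```bash
python3 - <<'E'
from h import *
plan([(.61,.05,.1785,-.047,2)])
d=shot("scene");crop(d,205,140,325,240,6,"s10.png")
E
```

```text
t 7.67 at [615.9  46.  179.7] a -0.0457 gap 56.7 F [ 0.1  0.2 -0.3]
tool x [ 0.0397 -0.0001 -0.9992]
[0.2, 0.9, -1.5, 0.0, 0.2, 0.9, -1.5, 0.0, 0.2, 0.9, -1.5, 0.0, 0.2, 0.9, -1.5, 0.0]
```

View pics/s10.png

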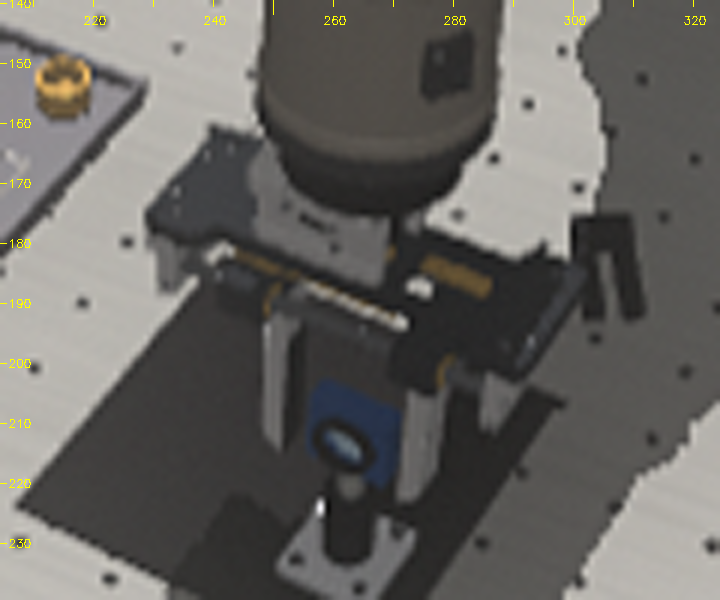

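{"fn": "move_arm", "kwargs": {"targets": [-15, 0, 0, 0, -30, 0, 0, 0, -35, 0, 0, 0, -30, 0, 0, 0, -10, -15, 0, 0]}}

```text
t: 8.13
position: [0.6087, 0.0335, 0.2998]
orientation: [0.032, 1.539, -0.034]
ft_force: [0.4, 0.5, 0.8]
finger_gap: 0.0609
```

```bash
python3 - <<'E'
from h import *
plan([(.475,-.3621,.285,-.047,38)])
E
```

```text
t 8.13 at [608.7  33.5 299.8] a -0.0424 gap 60.9 F [0.4 0.5 0.8]
tool x [ 0.0316 -0.0016 -0.9995]
[1.0, -36.4, -10.7, 0.0, 1.0, -36.4, -10.6, 0.0, 1.0, -36.5, -10.6, 0.0, 1.0, -36.5, -10.6, 0.0, 1.0, -36.5, -10.6, 0.0]
[1.0, -36.5, -10.6, 0.0, 1.0, -36.5, -10.6, 0.0, 1.0, -36.5, -10.6, 0.0, 1.0, -36.5, -10.5, 0.0, 1.0, -36.5, -10.5, 0.0]
[1.0, -36.5, -10.5, 0.0]
```

{"fn": "move_arm", "kwargs": {"targets": [1, -25, -8, 0, 1, -38, -11, 0, 1, -38, -11, 0, 1, -38, -11, 0, 1, -38, -11, 0]}}

```text
t: 8.55
position: [0.5511, -0.1417, 0.2963]
orientation: [0.025, 1.531, -0.022]
ft_force: [1.8, -0.3, 0.6]
finger_gap: 0.0611
```

{"fn": "move_arm", "kwargs": {"targets": [1, -38, -11, 0, 1, -38, -11, 0, 1, -38, -11, 0, 1, -36, -11, 0, 1, -25, -7, 0]}}

```text
t: 8.97
position: [0.488, -0.3266, 0.2882]
orientation: [0.026, 1.529, -0.024]
ft_force: [0.3, -0.6, -0.8]
finger_gap: 0.0611
```

```bash
python3 - <<'E'
from h import *
plan([(.4672,-.3621,.178,-.047,38)])
E
```

```text
t 8.97 at [ 488.  -326.6  288.2] a -0.0323 gap 61.1 F [ 0.3 -0.6 -0.8]
tool x [ 0.0414  0.0006 -0.9991]
[27.3, -9.1, -6.0, 0.004, 27.3, -9.1, -6.0, 0.004, 27.3, -9.1, -6.0, 0.004, 27.3, -9.1, -5.9, 0.004]
```

```bash
python3 - <<'E'
from h import *
s=env.read_state();print(np.array(s["joints"]),np.array(s["joint_torque"]))
E
```

```text
[ 0.0821  0.3061  0.501   1.866  -0.2025  0.9796  2.2102] [ -6.4676 -72.0285   7.6508 -40.755    0.2892  -0.1812  -1.453 ]
```

```bash
python3 - <<'E'
s=open('h.py').read()
s=s.replace("q=np.array(w[:3])*1000;","q=np.array(w[:3])*1000-[0,0,78]-78*M[:,0];")
s=s.replace("    for w in wps:\n","    if abs(wps[0][3]-a)>3.3: a+=2*np.pi*np.sign(wps[0][3]-a);a0=a\n    print('grasp+78 at',(p+[0,0,78]+78*M[:,0]).round(1),'j7 %.2f'%s['joints'][6],'j3 %.2f'%s['joints'][2])\n    for w in wps:\n")
open('h.py','w').write(s)
E
python3 - <<'E'
from h import *
plan([(.4672,-.3621,.285,-.047-np.pi,38)])
E
```

```text
t 8.97 at [ 488.  -326.6  288.2] a -0.0323 gap 61.1 F [ 0.3 -0.6 -0.8]
tool x [ 0.0414  0.0006 -0.9991]
grasp+78 at [ 491.2 -326.6  288.3] j7 2.21 j3 0.50
[0.1, -1.3, -0.9, 0.117, 0.1, -1.4, -0.7, 0.117, 0.1, -1.5, -0.5, 0.117, 0.1, -1.6, -0.3, 0.117, 0.1, -1.6, -0.2, 0.117]
[0.1, -1.6, 0.0, 0.117, 0.1, -1.6, 0.2, 0.117, 0.1, -1.5, 0.4, 0.117, 0.1, -1.5, 0.6, 0.117, 0.1, -1.4, 0.7, 0.117]
[0.2, -1.3, 0.9, 0.117, 0.2, -1.2, 1.0, 0.117, 0.2, -1.1, 1.2, 0.117, 0.2, -0.9, 1.3, 0.117, 0.2, -0.8, 1.4, 0.117]
[0.2, -0.6, 1.5, 0.117, 0.2, -0.4, 1.5, 0.117, 0.2, -0.2, 1.6, 0.117, 0.2, -0.0, 1.6, 0.117, 0.2, 0.1, 1.6, 0.117]
[0.2, 0.3, 1.5, 0.117, 0.2, 0.5, 1.5, 0.117, 0.2, 0.7, 1.4, 0.117, 0.2, 0.8, 1.3, 0.117, 0.2, 1.0, 1.2, 0.117]
[0.2, 1.1, 1.1, 0.117, 0.2, 1.3, 1.0, 0.117]
```

{"fn": "move_arm", "kwargs": {"targets": [0, -2, -1, 0.122, 0, -2, -1, 0.122, 0, -2, 0, 0.122, 0, -2, 0, 0.122, 0, -2, 0, 0.122]}}

```text
t: 9.38
position: [0.476, -0.3469, 0.2868]
orientation: [0.522, 1.47, -0.505]
ft_force: [-0.9, 0.4, 0.6]
finger_gap: 0.0608
```

{"fn": "move_arm", "kwargs": {"targets": [0, 0, 0, 0.122, 0, 0, 0, 0.122, 0, 0, 0, 0.122, 0, 0, 0, 0.122, 0, 0, 0, 0.122]}}

```text
t: 9.8
position: [0.4736, -0.3491, 0.2856]
orientation: [1.007, 1.297, -0.973]
ft_force: [0.5, -0.0, 0.2]
finger_gap: 0.0609
```

```bash
python3 - <<'E'
from h import *
plan([(.4672,-.3621,.285,-.047-np.pi,38)])
E
```

```text
t 9.80 at [ 473.6 -349.1  285.6] a -1.2836 gap 60.9 F [ 0.5 -0.   0.2]
tool x [ 0.0389 -0.0032 -0.9992]
grasp+78 at [ 476.6 -349.4  285.7] j7 1.13 j3 0.78
[0.0, -0.8, 0.6, 0.119, 0.0, -0.7, 0.7, 0.119, 0.0, -0.6, 0.8, 0.119, 0.0, -0.5, 0.8, 0.119, 0.0, -0.4, 0.9, 0.119]
[0.0, -0.3, 0.9, 0.119, 0.0, -0.2, 1.0, 0.119, 0.1, -0.1, 1.0, 0.119, 0.1, 0.0, 1.0, 0.119, 0.1, 0.1, 1.0, 0.119]
[0.1, 0.3, 1.0, 0.119, 0.1, 0.4, 0.9, 0.119, 0.1, 0.5, 0.9, 0.119, 0.1, 0.6, 0.8, 0.119, 0.1, 0.7, 0.7, 0.119]
[0.1, 0.7, 0.6, 0.119]
```

{"fn": "move_arm", "kwargs": {"targets": [0, -1, 1, 0.122, 0, -1, 1, 0.122, 0, -1, 1, 0.122, 0, 0, 1, 0.122, 0, 0, 1, 0.122]}}

```text
t: 10.22
position: [0.4691, -0.3556, 0.2845]
orientation: [1.473, 1.003, -1.421]
ft_force: [0.4, -0.4, 0.8]
finger_gap: 0.0612
```

```bash
python3 - <<'E'
from h import *
print(np.array(env.read_state()["joints"]))
plan([(.4672,-.3621,.285,-.047-np.pi,38)])
E
```

```text
[-0.1698  0.4147  0.933   1.8808 -0.4188  1.0125  0.6028]
t 10.22 at [ 469.1 -355.6  284.5] a -1.9089 gap 61.2 F [ 0.4 -0.4  0.8]
tool x [ 0.0385 -0.0036 -0.9993]
grasp+78 at [ 472.1 -355.9  284.6] j7 0.60 j3 0.93
[-0.1, -0.2, 0.7, 0.116, -0.1, -0.2, 0.7, 0.116, -0.0, -0.1, 0.7, 0.116, -0.0, 0.0, 0.7, 0.116, -0.0, 0.1, 0.7, 0.116]
[-0.0, 0.2, 0.7, 0.116, -0.0, 0.3, 0.7, 0.116, -0.0, 0.3, 0.6, 0.116, -0.0, 0.4, 0.6, 0.116, -0.0, 0.5, 0.5, 0.116]
[-0.0, 0.5, 0.5, 0.116]
```

{"fn": "move_arm", "kwargs": {"targets": [0, 0, 0, 0, 0, 0, 0, 0, 0, 0, 0, 0, 0, 0, 0, 0, 0, 0, 0, 0]}}

```text
t: 10.63
position: [0.4683, -0.356, 0.2836]
orientation: [1.468, 1.007, -1.419]
ft_force: [0.1, 0.2, -0.3]
finger_gap: 0.0608
```

```bash
python3 - <<'E'
from h import *
print(np.array(env.read_state()["joints"]))
plan([(.4672,-.3621,.285,-.047,38)])
E
```

```text
[-0.168   0.4151  0.9313  1.882  -0.4173  1.0111  0.6088]
t 10.63 at [ 468.3 -356.   283.6] a -1.9028 gap 60.8 F [ 0.1  0.2 -0.3]
tool x [ 0.0369 -0.0041 -0.9993]
grasp+78 at [ 471.2 -356.3  283.7] j7 0.61 j3 0.93
[-0.1, -0.1, 0.4, -0.116, -0.1, -0.2, 0.4, -0.116, -0.1, -0.2, 0.4, -0.116, -0.1, -0.3, 0.4, -0.116, -0.1, -0.3, 0.3, -0.116]
[-0.1, -0.3, 0.3, -0.116, -0.1, -0.4, 0.2, -0.116, -0.1, -0.4, 0.2, -0.116, -0.1, -0.4, 0.2, -0.116, -0.1, -0.4, 0.1, -0.116]
[-0.1, -0.4, 0.1, -0.116, -0.1, -0.4, 0.0, -0.116, -0.1, -0.4, -0.0, -0.116, -0.1, -0.4, -0.1, -0.116, -0.1, -0.4, -0.1, -0.116]
[-0.1, -0.4, -0.2, -0.116]
```

{"fn": "move_arm", "kwargs": {"targets": [0, 0, 0, 0, 0, 0, 0, 0, 0, 0, 0, 0, 0, 0, 0, 0, 0, 0, 0, 0]}}

```text
t: 11.05
position: [0.4682, -0.3562, 0.2838]
orientation: [1.466, 1.009, -1.415]
ft_force: [0.2, -0.4, 0.2]
finger_gap: 0.0604
```

```bash
python3 - <<'E'
from h import *
print(np.array(env.read_state()["joints"]))
plan([(.4672,-.3621,.285,-.047,38)])
E
```

```text
[-0.1668  0.4141  0.9304  1.882  -0.4172  1.011   0.6129]
t 11.05 at [ 468.2 -356.2  283.8] a -1.8991 gap 60.4 F [ 0.2 -0.4  0.2]
tool x [ 0.0378 -0.0037 -0.9993]
grasp+78 at [ 471.1 -356.5  283.9] j7 0.61 j3 0.93
[-0.1, -0.1, 0.4, -0.116, -0.1, -0.2, 0.4, -0.116, -0.1, -0.2, 0.4, -0.116, -0.1, -0.2, 0.3, -0.116, -0.1, -0.3, 0.3, -0.116]
[-0.1, -0.3, 0.3, -0.116, -0.1, -0.4, 0.2, -0.116, -0.1, -0.4, 0.2, -0.116, -0.1, -0.4, 0.2, -0.116, -0.1, -0.4, 0.1, -0.116]
[-0.1, -0.4, 0.1, -0.116, -0.1, -0.4, 0.0, -0.116, -0.1, -0.4, -0.0, -0.116, -0.1, -0.4, -0.1, -0.116, -0.1, -0.4, -0.1, -0.116]
[-0.1, -0.4, -0.2, -0.116]
```

{"fn": "move_arm", "kwargs": {"targets": [0, 0, 0, -0.122, 0, 0, 0, -0.122, 0, 0, 0, -0.122, 0, 0, 0, -0.122, 0, 0, 0, -0.122]}}

```text
t: 11.47
position: [0.4685, -0.3558, 0.2836]
orientation: [0.999, 1.301, -0.969]
ft_force: [-0.6, 0.3, 0.1]
finger_gap: 0.061
```

{"fn": "move_arm", "kwargs": {"targets": [0, 0, 0, -0.122, 0, 0, 0, -0.122, 0, 0, 0, -0.122, 0, 0, 0, -0.122, 0, 0, 0, -0.122]}}

```text
t: 11.88
position: [0.4685, -0.3558, 0.2838]
orientation: [0.513, 1.473, -0.501]
ft_force: [-0.2, -0.3, -0.1]
finger_gap: 0.0606
```

{"fn": "move_arm", "kwargs": {"targets": [0, 0, 0, -0.122, 0, 0, 0, -0.122, 0, 0, 0, -0.122, 0, 0, 0, -0.1, 0, 0, 0, -0.05]}}

```text
t: 12.3
position: [0.4683, -0.356, 0.284]
orientation: [0.086, 1.531, -0.091]
ft_force: [0.5, -0.5, -0.6]
finger_gap: 0.0609
```

```bash
python3 - <<'E'
from h import *
plan([(.4672,-.3621,.181,-.047,38)])
E
```

```text
t 12.30 at [ 468.3 -356.   284. ] a -0.1129 gap 60.9 F [ 0.5 -0.5 -0.6]
tool x [ 0.0374 -0.0052 -0.9993]
grasp+78 at [ 471.2 -356.4  284.1] j7 2.19 j3 0.51
[34.3, -2.0, -2.4, -0.022, 34.3, -2.0, -2.5, -0.022, 34.3, -1.9, -2.5, -0.022]
```

{"fn": "move_arm", "kwargs": {"targets": [15, -2, -3, -0.03, 25, -3, -3, -0.03, 25, -2, -3, -0.01, 20, 0, 0, 0, 5, 0, 0, 0]}}

```text
t: 12.72
position: [0.4632, -0.3642, 0.1932]
orientation: [0.021, 1.527, -0.032]
ft_force: [-0.9, 0.3, -0.6]
finger_gap: 0.0605
```

```bash
python3 - <<'E'
from h import *
plan([(.4672,-.3621,.181,-.047,10)])
E
```

```text
t 12.72 at [ 463.2 -364.2  193.2] a -0.0337 gap 60.5 F [-0.9  0.3 -0.6]
tool x [ 0.0431 -0.0076 -0.999 ]
grasp+78 at [ 466.6 -364.8  193.3] j7 2.36 j3 0.45
[6.1, 1.4, 0.0, 0.007, 6.1, 1.4, -0.0, 0.007]
```

{"fn": "move_arm", "kwargs": {"targets": [8, 2, 0, 0.008, 4, 1, 0, 0.004, 0, 0, 0, 0, 0, 0, 0, 0]}}

```text
t: 13.05
position: [0.464, -0.3611, 0.1807]
orientation: [0.032, 1.528, -0.042]
ft_force: [-0.1, -0.3, -0.1]
finger_gap: 0.0609
```

```bash
python3 - <<'E'
from h import *
plan([(.4672,-.3621,.181,-.047,10)])
d=shot("scene");crop(d,145,105,235,180,8,"s11.png")
E
```

```text
t 13.05 at [ 464.  -361.1  180.7] a -0.0476 gap 60.9 F [-0.1 -0.3 -0.1]
tool x [ 0.0422 -0.0075 -0.9991]
grasp+78 at [ 467.3 -361.7  180.8] j7 2.35 j3 0.45
[-0.2, -0.4, -0.1, -0.001]
```

View pics/s11.png

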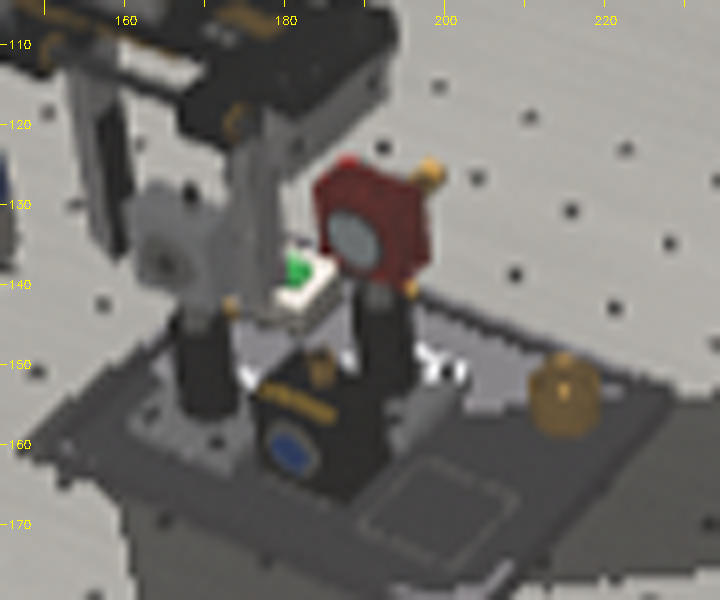

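{"fn": "move_arm", "kwargs": {"targets": [0, -0.4, 0, 0, 0, 0, 0, 0, 0, 0, 0, 0, 0, 0, 0, 0], "grip": 255}}

```text
t: 13.43
position: [0.4652, -0.362, 0.1834]
orientation: [0.03, 1.524, -0.043]
ft_force: [0.7, -0.5, -1.5]
finger_gap: 0.0398
```

{"fn": "move_arm", "kwargs": {"targets": [0, 0, 0, 0]}}

```text
t: 13.52
position: [0.4652, -0.362, 0.1835]
orientation: [0.03, 1.524, -0.043]
ft_force: [-0.6, 0.6, -3.0]
finger_gap: 0.0398
```

```bash
python3 - <<'E'
from h import *
plan([(.4672,-.3621,.181,-.047,10)])
d=shot("scene");crop(d,145,105,235,180,8,"s12.png")
E
```

```text
t 13.52 at [ 465.2 -362.   183.5] a -0.0469 gap 39.8 F [-0.6  0.6 -3. ]
tool x [ 0.0461 -0.0091 -0.9989]
grasp+78 at [ 468.8 -362.7  183.6] j7 2.35 j3 0.45
[2.5, 0.5, -1.7, 0.0]
```

View pics/s12.png

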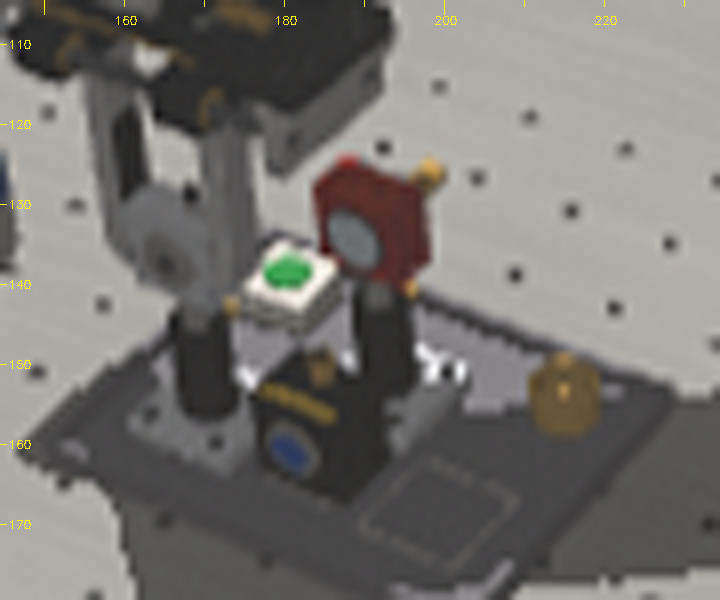

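{"fn": "move_arm", "kwargs": {"targets": [-5, 0, 0, 0, -15, 0, 0, 0, -30, 0, 0, 0, -35, 0, 0, 0, -30, 0, 0, 0]}}

```text
t: 13.98
position: [0.457, -0.3591, 0.2964]
orientation: [0.035, 1.537, -0.039]
ft_force: [-0.2, 0.0, -2.5]
finger_gap: 0.04
```

```bash
python3 - <<'E'
from h import *
plan([(.61,-.065,.32,-.047,35)])
E
```

```text
t 13.98 at [ 457.  -359.1  296.4] a -0.0475 gap 40.0 F [-0.2  0.  -2.5]
tool x [ 0.0334 -0.0038 -0.9994]
grasp+78 at [ 459.6 -359.4  296.4] j7 2.26 j3 0.51
[-2.0, 30.1, 13.7, -0.0, -2.0, 30.1, 13.7, -0.0, -2.0, 30.1, 13.7, -0.0, -2.0, 30.1, 13.7, -0.0, -2.0, 30.1, 13.7, -0.0]
[-2.0, 30.1, 13.7, -0.0, -2.0, 30.1, 13.7, -0.0, -2.0, 30.1, 13.7, -0.0, -2.0, 30.1, 13.7, -0.0, -2.0, 30.1, 13.7, -0.0]
```

{"fn": "move_arm", "kwargs": {"targets": [-6, 15, 12, 0, -4, 28, 14, 0, -2, 32, 15, 0, 0, 32, 15, 0, 0, 32, 15, 0]}}

```text
t: 14.4
position: [0.533, -0.2293, 0.3214]
orientation: [0.042, 1.526, -0.057]
ft_force: [0.8, -0.0, -1.8]
finger_gap: 0.0401
```

{"fn": "move_arm", "kwargs": {"targets": [0, 32, 15, 0, 0, 32, 15, 0, 3, 32, 14, 0, 10, 26, 12, 0, 20, 14, 5, 0]}}

```text
t: 14.82
position: [0.6088, -0.0871, 0.2952]
orientation: [0.041, 1.519, -0.054]
ft_force: [1.3, 0.3, -3.5]
finger_gap: 0.0396
```

```bash
python3 - <<'E'
from h import *
plan([(.61,-.065,.19,-.047,25)])
E
```

```text
t 14.82 at [608.8 -87.1 295.2] a -0.0612 gap 39.6 F [ 1.3  0.3 -3.5]
tool x [ 0.0512 -0.0097 -0.9986]
grasp+78 at [612.7 -87.9 295.3] j7 1.67 j3 0.39
[21.0, 4.7, -1.9, -0.003, 21.0, 4.7, -1.9, -0.003, 21.0, 4.7, -1.9, -0.003, 21.0, 4.7, -1.9, -0.003, 21.0, 4.7, -1.9, -0.003]
```

{"fn": "move_arm", "kwargs": {"targets": [22, 8, -2, -0.004, 26, 5, -3, -0.004, 26, 3, -3, -0.004, 18, 1, -2, 0, 8, 0, -1, 0]}}

```text
t: 15.23
position: [0.6052, -0.0626, 0.1903]
orientation: [0.025, 1.519, -0.037]
ft_force: [0.4, -0.5, -2.3]
finger_gap: 0.04
```

```bash
python3 - <<'E'
from h import *
plan([(.61,-.065,.182,-.047,5)])
E
```

```text
t 15.23 at [605.2 -62.6 190.3] a -0.0400 gap 40.0 F [ 0.4 -0.5 -2.3]
tool x [ 0.0514 -0.0082 -0.9986]
grasp+78 at [609.2 -63.3 190.4] j7 1.70 j3 0.34
[4.2, -0.8, 0.2, 0.004, 4.2, -0.8, 0.2, 0.004]
```

{"fn": "move_arm", "kwargs": {"targets": [3, 0, 0, 0, 2, 0, 0, 0, 1, 0, 0, 0, 1, 0, 0, 0, 0.5, 0, 0, 0]}}

```text
t: 15.65
position: [0.6061, -0.0638, 0.184]
orientation: [0.026, 1.519, -0.038]
ft_force: [0.2, 0.6, -2.1]
finger_gap: 0.0396
```

```bash
python3 - <<'E'
from h import *
plan([(.61,-.065,.182,-.047,5)])
E
```

```text
t 15.65 at [606.1 -63.8 184. ] a -0.0413 gap 39.6 F [ 0.2  0.6 -2.1]
tool x [ 0.0517 -0.0087 -0.9986]
grasp+78 at [610.1 -64.5 184.1] j7 1.70 j3 0.34
[2.1, -0.5, -0.2, 0.006]
```

{"fn": "move_arm", "kwargs": {"targets": [1, 0, 0, 0, 1, 0, 0, 0, 0.7, 0, 0, 0, 0.5, 0, 0, 0]}}

```text
t: 15.98
position: [0.6073, -0.0643, 0.1829]
orientation: [0.027, 1.515, -0.038]
ft_force: [-0.2, -0.0, -2.9]
finger_gap: 0.0398
```

```bash
python3 - <<'E'
from h import *
plan([(.61,-.065,.182,-.047,5)])
E
```

```text
t 15.98 at [607.3 -64.3 182.9] a -0.0421 gap 39.8 F [-0.2 -0.  -2.9]
tool x [ 0.0554 -0.0085 -0.9984]
grasp+78 at [611.6 -65.  183. ] j7 1.70 j3 0.34
[0.9, -0.1, -1.7, 0.005]
```

{"fn": "move_arm", "kwargs": {"targets": [1.5, 0, 0, 0, 1.2, 0, 0, 0, 1, 0, 0, 0]}}

```text
t: 16.23
position: [0.6093, -0.0648, 0.1821]
orientation: [0.028, 1.51, -0.038]
ft_force: [-5.0, 1.6, 12.7]
finger_gap: 0.0399
```

```bash
python3 - <<'E'
from h import *
plan([(.61,-.065,.182,-.047,5)])
d=shot("scene");crop(d,205,140,325,240,6,"s13.png")
E
```

```text
t 16.23 at [609.3 -64.8 182.1] a -0.0425 gap 39.9 F [-5.   1.6 12.7]
tool x [ 0.0603 -0.008  -0.9981]
grasp+78 at [614.  -65.4 182.2] j7 1.71 j3 0.33
[-0.0, 0.2, -4.0, 0.004]
```

View pics/s13.png

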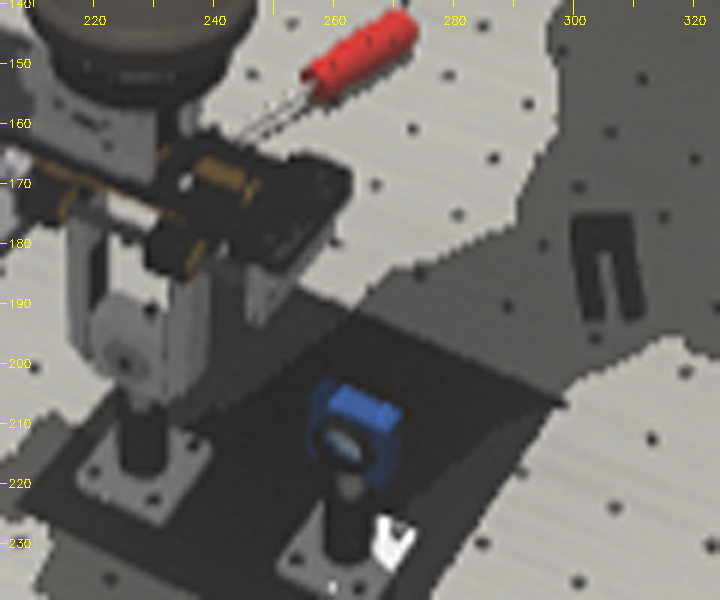

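{"fn": "move_arm", "kwargs": {"targets": [0, 0, 0, 0, 0, 0, 0, 0, 0, 0, 0, 0], "grip": 90}}

```text
t: 16.53
position: [0.61, -0.0648, 0.183]
orientation: [0.028, 1.508, -0.038]
ft_force: [0.1, -0.5, -0.8]
finger_gap: 0.0566
```

{"fn": "move_arm", "kwargs": {"targets": [-15, 0, 0, 0, -30, 0, 0, 0, -40, 0, 0, 0, -40, 0, 0, 0, -40, 0, 0, 0]}}

```text
t: 16.95
position: [0.5965, -0.0631, 0.3441]
orientation: [0.026, 1.524, -0.04]
ft_force: [0.6, 0.3, 0.5]
finger_gap: 0.0609
```

```bash
python3 - <<'E'
from h import *
plan([(.61,-.065,.182,-.047,5)])
E
```

```text
t 16.95 at [596.5 -63.1 344.1] a -0.0428 gap 60.9 F [0.6 0.3 0.5]
tool x [ 0.0464 -0.01   -0.9989]
grasp+78 at [600.1 -63.9 344.2] j7 1.62 j3 0.39
[4.9, 0.0, 0.1, 0.0, 4.9, 0.0, 0.1, 0.0, 4.9, 0.0, 0.1, 0.0, 4.9, 0.0, 0.1, 0.0, 4.9, 0.0, 0.1, 0.0]
[4.9, 0.0, 0.1, 0.0, 4.9, 0.0, 0.1, 0.0, 4.9, 0.0, 0.1, 0.0, 4.9, 0.0, 0.1, 0.0, 4.9, 0.0, 0.1, 0.0]
[4.9, 0.0, 0.1, 0.0, 4.9, 0.0, 0.1, 0.0, 4.9, 0.0, 0.1, 0.0, 4.9, 0.0, 0.1, 0.0, 4.9, 0.0, 0.1, 0.0]
[4.9, 0.0, 0.1, 0.0, 4.9, 0.0, 0.1, 0.0, 4.9, 0.0, 0.1, 0.0, 4.9, 0.0, 0.1, 0.0, 4.9, 0.0, 0.1, 0.0]
[4.9, 0.0, 0.1, 0.0, 4.9, 0.0, 0.1, 0.0, 4.9, 0.0, 0.1, 0.0, 4.9, 0.0, 0.1, 0.0, 4.9, 0.0, 0.1, 0.0]
[4.9, 0.0, 0.1, 0.0, 4.9, 0.0, 0.1, 0.0, 4.9, 0.0, 0.1, 0.0, 4.9, 0.0, 0.1, 0.0, 4.9, 0.0, 0.1, 0.0]
[4.9, 0.0, 0.1, 0.0, 4.9, 0.0, 0.1, 0.0, 4.9, 0.0, 0.1, 0.0]
```

{"fn": "move_arm", "kwargs": {"targets": [-40, 0, 0, 0, -40, 0, 0, 0, -30, 0, 0, 0, -15, 0, 0, 0, 0, 0, 0, 0]}}

```text
t: 17.37
position: [0.5897, -0.0629, 0.4844]
orientation: [0.028, 1.512, -0.04]
ft_force: [-0.3, -0.4, -0.1]
finger_gap: 0.0608
```

```bash
python3 - <<'E'
from h import *
plan([(.61,-.065,.182,-.047,5)])
E
```

```text
t 17.37 at [589.7 -62.9 484.4] a -0.0439 gap 60.8 F [-0.3 -0.4 -0.1]
tool x [ 0.058  -0.0089 -0.9983]
grasp+78 at [594.3 -63.6 484.6] j7 1.58 j3 0.41
[5.0, 0.0, -0.0, 0.0, 5.0, 0.0, -0.0, 0.0, 5.0, 0.0, -0.0, 0.0, 5.0, 0.0, -0.0, 0.0, 5.0, 0.0, -0.0, 0.0]
[5.0, 0.0, -0.0, 0.0, 5.0, 0.0, -0.0, 0.0, 5.0, 0.0, -0.0, 0.0, 5.0, 0.0, -0.0, 0.0, 5.0, 0.0, -0.0, 0.0]
[5.0, 0.0, -0.0, 0.0, 5.0, 0.0, -0.0, 0.0, 5.0, 0.0, -0.0, 0.0, 5.0, 0.0, -0.0, 0.0, 5.0, 0.0, -0.0, 0.0]
[5.0, 0.0, -0.0, 0.0, 5.0, 0.0, -0.0, 0.0, 5.0, 0.0, -0.0, 0.0, 5.0, 0.0, -0.0, 0.0, 5.0, 0.0, -0.0, 0.0]
[5.0, 0.0, -0.0, 0.0, 5.0, 0.0, -0.0, 0.0, 5.0, 0.0, -0.0, 0.0, 5.0, 0.0, -0.0, 0.0, 5.0, 0.0, -0.0, 0.0]
[5.0, 0.0, -0.0, 0.0, 5.0, 0.0, -0.0, 0.0, 5.0, 0.0, -0.0, 0.0, 5.0, 0.0, -0.0, 0.0, 5.0, 0.0, -0.0, 0.0]
[5.0, 0.0, -0.0, 0.0, 5.0, 0.0, -0.0, 0.0, 5.0, 0.0, -0.0, 0.0, 5.0, 0.0, -0.0, 0.0, 5.0, 0.0, -0.0, 0.0]
[5.0, 0.0, -0.0, 0.0, 5.0, 0.0, -0.0, 0.0, 5.0, 0.0, -0.0, 0.0, 5.0, 0.0, -0.0, 0.0, 5.0, 0.0, -0.0, 0.0]
[5.0, 0.0, -0.0, 0.0, 5.0, 0.0, -0.0, 0.0, 5.0, 0.0, -0.0, 0.0, 5.0, 0.0, -0.0, 0.0, 5.0, 0.0, -0.0, 0.0]
[5.0, 0.0, -0.0, 0.0, 5.0, 0.0, -0.0, 0.0, 5.0, 0.0, -0.0, 0.0, 5.0, 0.0, -0.0, 0.0, 5.0, 0.0, -0.0, 0.0]
[5.0, 0.0, -0.0, 0.0, 5.0, 0.0, -0.0, 0.0, 5.0, 0.0, -0.0, 0.0, 5.0, 0.0, -0.0, 0.0, 5.0, 0.0, -0.0, 0.0]
[5.0, 0.0, -0.0, 0.0, 5.0, 0.0, -0.0, 0.0, 5.0, 0.0, -0.0, 0.0, 5.0, 0.0, -0.0, 0.0, 5.0, 0.0, -0.0, 0.0]
[5.0, 0.0, -0.0, 0.0]
```

```bash
sed -i "s/    for i in range(0,len(rows),5): print/    for i in range(0,min(len(rows),15),5): print/" h.py; cat > js.py <<'E'
from h import *
s=env.read_state();M=R.from_rotvec(s["orientation"]).as_matrix()
print("%.2f"%s["t"],"J",np.array(s["joints"]).round(4),"p",(1e3*np.array(s["position"])).round(1),"tx",M[:,0].round(4),"tau",np.array(s["joint_torque"]).round(1))
E
python3 js.py
```

```text
17.37 J [-0.3564  0.1551  0.408   1.5952 -0.0565  1.3457  1.5835] p [589.7 -62.9 484.4] tx [ 0.058  -0.0089 -0.9983] tau [ -0.7 -61.6   3.4 -50.6   0.1   0.9  -0.1]
```

{"fn": "move_arm", "kwargs": {"targets": [0, 0, 0, 0, 0, 0, 0, 0, 0, 0, 0, 0, 0, 0, 0, 0, 0, 0, 0, 0]}}

```text
t: 17.78
position: [0.5893, -0.0628, 0.4813]
orientation: [0.028, 1.515, -0.04]
ft_force: [0.2, -0.2, -0.3]
finger_gap: 0.0609
```

```bash
python3 js.py
```

```text
17.78 J [-0.3559  0.1568  0.4075  1.5996 -0.0569  1.3427  1.5839] p [589.3 -62.8 481.3] tx [ 0.055  -0.009  -0.9984] tau [  0.  -62.9   4.  -50.4   0.1  -0.2   0. ]
```

{"fn": "move_arm", "kwargs": {"targets": [0, 0, 0, 0, 0, 0, 0, 0, 0, 0, 0, 0, 0, 0, 0, 0, 0, 0, 0, 0]}}

```text
t: 18.2
position: [0.5892, -0.0626, 0.4789]
orientation: [0.027, 1.519, -0.041]
ft_force: [0.5, -0.6, -0.1]
finger_gap: 0.0609
```

```bash
python3 js.py
```

```text
18.20 J [-0.3559  0.1593  0.4074  1.6019 -0.057   1.342   1.584 ] p [589.2 -62.6 478.9] tx [ 0.0511 -0.0097 -0.9986] tau [ -0.  -62.4   4.  -50.    0.1  -0.2   0. ]
```

{"fn": "move_arm", "kwargs": {"targets": [0, -5, -4, 0, 0, -8, -6, 0, 0, -8, -6, 0, 0, -8, -6, 0, 0, -8, -6, 0]}}

```text
t: 18.62
position: [0.5575, -0.1005, 0.4772]
orientation: [0.026, 1.52, -0.04]
ft_force: [0.2, 1.2, 0.4]
finger_gap: 0.0611
```

{"fn": "move_arm", "kwargs": {"targets": [-1, -8, -6, 0, -1, -8, -6, 0, -1, -8, -6, 0, -1, -8, -6, 0, -1, -8, -6, 0]}}

```text
t: 19.03
position: [0.5209, -0.1448, 0.4819]
orientation: [0.028, 1.519, -0.041]
ft_force: [0.0, -0.1, 0.2]
finger_gap: 0.0605
```

```bash
python3 js.py
```

```text
19.03 J [-0.2805  0.0529  0.4587  1.7043 -0.0239  1.3372  1.7086] p [ 520.9 -144.8  481.9] tx [ 0.0518 -0.0094 -0.9986] tau [ -1.4 -47.3   0.8 -50.6  -0.1  -0.3  -0.6]
```

{"fn": "move_arm", "kwargs": {"targets": [-1, -8, -6, 0, -1, -8, -6, 0, -1, -8, -6, 0, -1, -8, -6, 0, -1, -8, -6, 0]}}

```text
t: 19.45
position: [0.4852, -0.1878, 0.4862]
orientation: [0.028, 1.518, -0.041]
ft_force: [0.0, 0.7, 0.5]
finger_gap: 0.0607
```

{"fn": "move_arm", "kwargs": {"targets": [-1, -8, -6, 0, -1, -8, -6, 0, -1, -8, -6, 0, -1, -8, -6, 0, -1, -8, -6, 0]}}

```text
t: 19.87
position: [0.4496, -0.2305, 0.4903]
orientation: [0.028, 1.518, -0.041]
ft_force: [-0.4, -0.1, 0.1]
finger_gap: 0.0607
```

```bash
python3 js.py
```

```text
19.87 J [-0.1926 -0.0302  0.5371  1.7587  0.0066  1.3565  1.87  ] p [ 449.6 -230.5  490.3] tx [ 0.0523 -0.0092 -0.9986] tau [ -1.5 -36.2  -1.7 -50.5  -0.1  -0.3  -0.7]
```

```bash
python3 - <<'E'
from h import *
plan([(.4201,-.3025,.182,-.047,38)])
E
```

```text
t 19.87 at [ 449.6 -230.5  490.3] a -0.0444 gap 60.7 F [-0.4 -0.1  0.1]
tool x [ 0.0523 -0.0092 -0.9986]
grasp+78 at [ 453.7 -231.2  490.4] j7 1.87 j3 0.54
[34.1, -7.8, -5.2, 0.0, 34.1, -7.8, -5.2, 0.0, 34.1, -7.8, -5.2, 0.0, 34.1, -7.8, -5.2, 0.0, 34.1, -7.8, -5.2, 0.0]
[34.1, -7.8, -5.2, 0.0, 34.1, -7.8, -5.2, 0.0, 34.1, -7.8, -5.2, 0.0, 34.1, -7.8, -5.2, 0.0]
```

{"fn": "move_arm", "kwargs": {"targets": [20, -12, -7, 0, 32, -14, -8, 0, 36, -14, -8, 0, 36, -14, -8, 0, 36, -10, -6, 0]}}

```text
t: 20.28
position: [0.4177, -0.3003, 0.3318]
orientation: [0.024, 1.502, -0.042]
ft_force: [1.3, -0.1, -0.5]
finger_gap: 0.0611
```

```bash
python3 - <<'E'
from h import *
plan([(.4201,-.3025,.182,-.047,38)])
E
```

```text
t 20.28 at [ 417.7 -300.3  331.8] a -0.0431 gap 61.1 F [ 1.3 -0.1 -0.5]
tool x [ 0.0682 -0.013  -0.9976]
grasp+78 at [ 423.1 -301.3  332. ] j7 2.14 j3 0.64
[37.4, 0.0, -3.3, 0.001, 37.4, 0.0, -3.3, 0.001, 37.4, 0.0, -3.3, 0.001, 37.4, 0.0, -3.3, 0.001]
```

{"fn": "move_arm", "kwargs": {"targets": [34, 1, -5, 0, 34, 0, -5, 0, 30, 0, -4, 0, 20, 0, -2, 0, 8, 0, 0, 0]}}

```text
t: 20.7
position: [0.4036, -0.3041, 0.1956]
orientation: [0.027, 1.507, -0.047]
ft_force: [-0.7, 1.2, 0.7]
finger_gap: 0.061
```

```bash
python3 - <<'E'
from h import *
plan([(.4201,-.3025,.182,-.047,10)])
E
```

```text
t 20.70 at [ 403.6 -304.1  195.6] a -0.0479 gap 61.0 F [-0.7  1.2  0.7]
tool x [ 0.0631 -0.0146 -0.9979]
grasp+78 at [ 408.6 -305.2  195.8] j7 2.33 j3 0.59
[7.2, 1.7, 5.3, -0.0, 7.2, 1.7, 5.3, -0.0]
```

{"fn": "move_arm", "kwargs": {"targets": [6, 2, 7, 0, 4, 1, 5, 0, 2, 0, 1, 0, 0, 0, 0, 0]}}

```text
t: 21.03
position: [0.4195, -0.3024, 0.1843]
orientation: [0.026, 1.507, -0.047]
ft_force: [-0.1, 0.2, -0.8]
finger_gap: 0.061
```

```bash
python3 - <<'E'
from h import *
plan([(.4201,-.3025,.182,-.047,10)])
d=shot("scene");crop(d,145,105,235,180,8,"s14.png")
E
```

```text
t 21.03 at [ 419.5 -302.4  184.3] a -0.0475 gap 61.0 F [-0.1  0.2 -0.8]
tool x [ 0.0629 -0.0148 -0.9979]
grasp+78 at [ 424.4 -303.6  184.5] j7 2.34 j3 0.57
[2.2, 0.9, -4.5, -0.001]
```

View pics/s14.png

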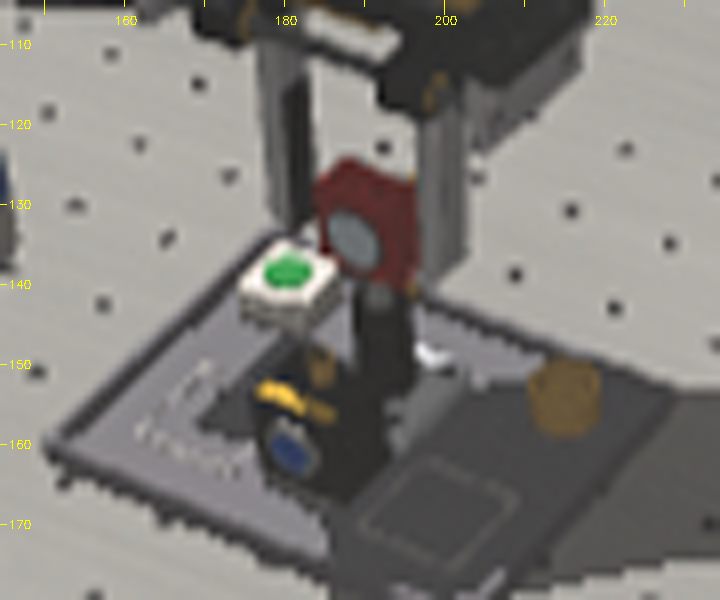

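{"fn": "move_arm", "kwargs": {"targets": [1.5, 1, -3, 0, 0, 0, -1, 0, 0, 0, 0, 0, 0, 0, 0, 0, 0, 0, 0, 0], "grip": 255}}

```text
t: 21.5
position: [0.4163, -0.3015, 0.1854]
orientation: [0.025, 1.502, -0.047]
ft_force: [0.6, 0.2, -2.8]
finger_gap: 0.04
```

```bash
python3 - <<'E'
from h import *
plan([(.4201,-.3025,.182,-.047,10)])
d=shot("scene");crop(d,145,105,235,180,8,"s15.png")
E
```

```text
t 21.50 at [ 416.3 -301.5  185.4] a -0.0469 gap 40.0 F [ 0.6  0.2 -2.8]
tool x [ 0.0677 -0.0158 -0.9976]
grasp+78 at [ 421.5 -302.7  185.6] j7 2.34 j3 0.57
[3.5, 0.2, -1.7, 0.0]
```

View pics/s15.png

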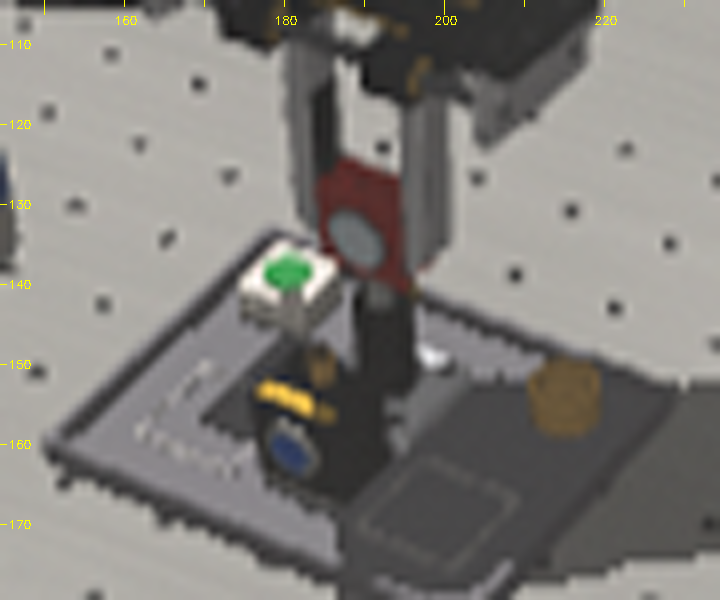

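{"fn": "move_arm", "kwargs": {"targets": [-5, 0, 0, 0, -15, 0, 0, 0, -30, 0, 0, 0, -32, 0, 0, 0, -20, 8, 2, 0]}}

```text
t: 21.97
position: [0.4083, -0.2921, 0.2871]
orientation: [0.029, 1.514, -0.049]
ft_force: [0.6, -0.9, -3.7]
finger_gap: 0.0399
```

```bash
python3 - <<'E'
from h import *
plan([(.51,-.005,.29,-.047,35)])
E
```

```text
t 21.97 at [ 408.3 -292.1  287.1] a -0.0500 gap 39.9 F [ 0.6 -0.9 -3.7]
tool x [ 0.0565 -0.0143 -0.9983]
grasp+78 at [ 412.8 -293.2  287.3] j7 2.16 j3 0.66
[-0.1, 32.5, 9.2, -0.0, -0.1, 32.5, 9.2, -0.0, -0.1, 32.5, 9.2, -0.0, -0.1, 32.5, 9.2, -0.0, -0.1, 32.5, 9.3, -0.0]
[-0.1, 32.5, 9.3, -0.0, -0.1, 32.5, 9.3, -0.0, -0.1, 32.5, 9.3, -0.0, -0.1, 32.5, 9.3, -0.0]
```

{"fn": "move_arm", "kwargs": {"targets": [0, 25, 10, 0, 0, 34, 11, 0, 0, 34, 11, 0, 0, 34, 11, 0, 0, 34, 11, 0]}}

```text
t: 22.38
position: [0.4705, -0.136, 0.2963]
orientation: [0.037, 1.503, -0.062]
ft_force: [1.5, -0.6, -2.9]
finger_gap: 0.0396
```

{"fn": "move_arm", "kwargs": {"targets": [0, 34, 10, 0, 0, 34, 10, 0, 5, 28, 7, 0, 15, 12, 2, 0, 22, 2, 0, 0]}}

```text
t: 22.8
position: [0.5133, -0.016, 0.2595]
orientation: [0.035, 1.495, -0.054]
ft_force: [0.6, 0.1, -3.2]
finger_gap: 0.04
```

```bash
python3 - <<'E'
from h import *
plan([(.51,-.005,.192,-.047,25)])
E
```

```text
t 22.80 at [513.3 -16.  259.5] a -0.0574 gap 40.0 F [ 0.6  0.1 -3.2]
tool x [ 0.0749 -0.0144 -0.9971]
grasp+78 at [519.1 -17.1 259.7] j7 1.50 j3 0.43
[22.2, 4.1, -5.0, -0.003, 22.2, 4.1, -5.0, -0.003, 22.2, 4.1, -4.9, -0.003]
```

{"fn": "move_arm", "kwargs": {"targets": [22, 5, -5, -0.004, 20, 4, -5, -0.004, 10, 2, -4, -0.002, 4, 0, -1, 0, 2, 0, 0, 0]}}

```text
t: 23.22
position: [0.5019, -0.0025, 0.196]
orientation: [0.022, 1.499, -0.045]
ft_force: [1.1, -0.4, -1.9]
finger_gap: 0.0399
```

```bash
python3 - <<'E'
from h import *
plan([(.51,-.005,.1835,-.047,5)])
E
```

```text
t 23.22 at [501.9  -2.5 196. ] a -0.0433 gap 39.9 F [ 1.1 -0.4 -1.9]
tool x [ 0.0714 -0.0159 -0.9973]
grasp+78 at [507.4  -3.7 196.2] j7 1.52 j3 0.40
[4.3, -0.3, 0.6, 0.001, 4.3, -0.3, 0.6, 0.001, 4.3, -0.3, 0.6, 0.001]
```

{"fn": "move_arm", "kwargs": {"targets": [5, 0, 0, 0, 4, 0, 0, 0, 2, 0, 0, 0, 1, 0, 0, 0]}}

```text
t: 23.55
position: [0.5041, -0.0034, 0.185]
orientation: [0.024, 1.496, -0.045]
ft_force: [0.3, -0.7, -3.4]
finger_gap: 0.0399
```

{"fn": "move_arm", "kwargs": {"targets": [1, 0, 0, 0, 1, 0, 0, 0]}}

```text
t: 23.72
position: [0.5052, -0.0039, 0.1838]
orientation: [0.024, 1.494, -0.046]
ft_force: [-4.1, -2.3, 14.4]
finger_gap: 0.0396
```

```bash
python3 - <<'E'
from h import *
plan([(.51,-.005,.1835,-.047,5)])
E
```

```text
t 23.72 at [505.2  -3.9 183.8] a -0.0454 gap 39.6 F [-4.1 -2.3 14.4]
tool x [ 0.0759 -0.0154 -0.997 ]
grasp+78 at [511.1  -5.1 184.1] j7 1.54 j3 0.39
[0.5, 0.0, -1.1, 0.002]
```

{"fn": "move_arm", "kwargs": {"targets": [-0.3, 0, 0, 0, 0, 0, 0, 0, 0, 0, 0, 0], "grip": 90}}

```text
t: 23.97
position: [0.5061, -0.0042, 0.1852]
orientation: [0.025, 1.492, -0.046]
ft_force: [0.4, -0.2, 0.1]
finger_gap: 0.0567
```

{"fn": "move_arm", "kwargs": {"targets": [-15, 0, 0, 0, -30, 0, 0, 0, -40, 0, 0, 0, -40, 0, 0, 0, -40, 0, 0, 0]}}

```text
t: 24.38
position: [0.4901, -0.0022, 0.3488]
orientation: [0.022, 1.504, -0.051]
ft_force: [0.7, -0.1, 0.5]
finger_gap: 0.0609
```

```bash
python3 - <<'E'
from h import *
plan([(.65,-.25,.5,-.047,40)])
c=shot("top");d=shot("scene");crop(c,335,195,445,277,7,"t16.png");crop(d,145,120,325,260,4.4,"s16.png")
E
```

```text
t 24.38 at [490.1  -2.2 348.8] a -0.0471 gap 60.9 F [ 0.7 -0.1  0.5]
tool x [ 0.0656 -0.0204 -0.9976]
grasp+78 at [495.2  -3.8 349. ] j7 1.39 j3 0.43
[-15.1, -26.8, 19.5, -0.0, -15.1, -26.8, 19.5, -0.0, -15.1, -26.8, 19.5, -0.0, -15.1, -26.8, 19.5, -0.0, -15.1, -26.8, 19.5, -0.0]
[-15.1, -26.8, 19.5, -0.0, -15.1, -26.8, 19.5, -0.0, -15.1, -26.8, 19.5, -0.0, -15.1, -26.8, 19.5, -0.0]
```

View pics/t16.png

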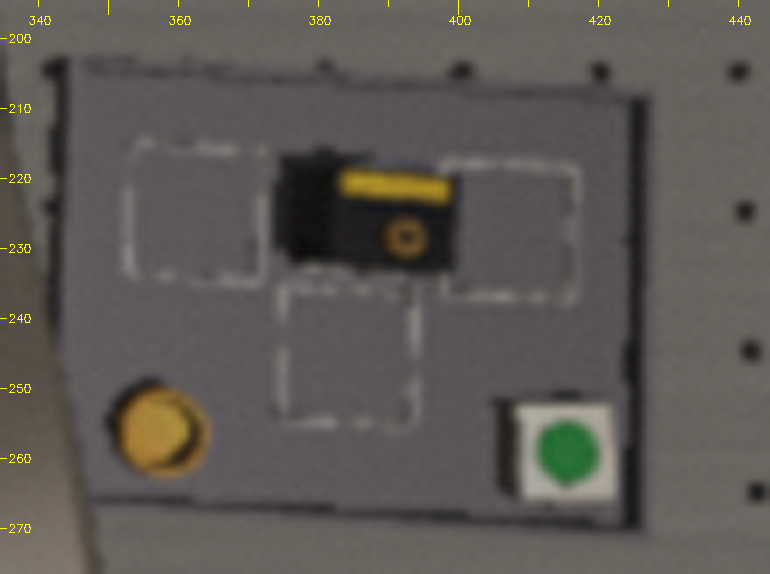

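View pics/s16.png

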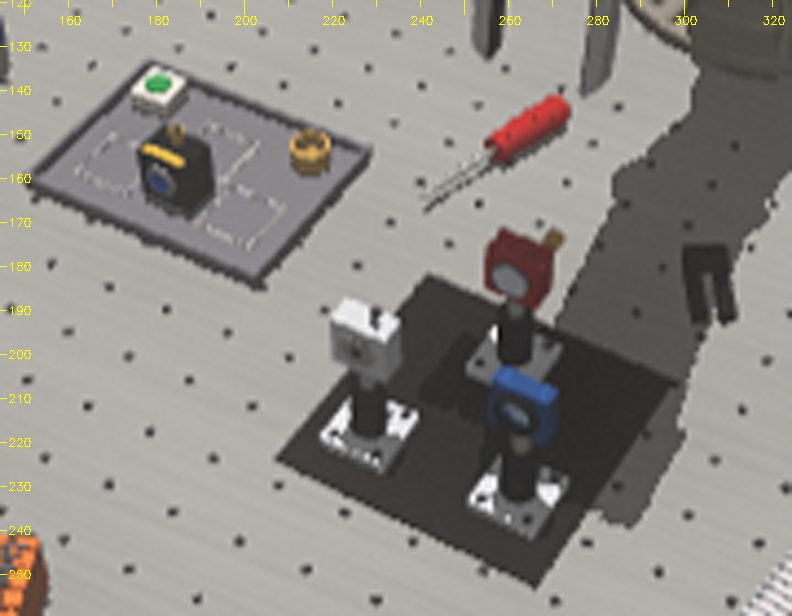

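```bash
cat >> h.py <<'E'
PARTS['spot']=[(-25,25,-25,25,0,0)]
PARTS['dets']=PARTS['det']+[(-17,17,-1,1,46,46),(-4,4,-4,4,58,58)]
E
python3 - <<'E'
from h import *
c=shot("top")
T=lambda l: np.array(l)/7+[334.5,194.5]
for n,q in (("lens",(197,213)),("iris",(511,229)),("mirror",(349,357))): print(n,back(c,T([q]),.005))
yaw=-.047
cx,cy=.4437,-.3018
def t(x,y): return cx+np.cos(yaw)*x-np.sin(yaw)*y, cy+np.sin(yaw)*x+np.cos(yaw)*y
dx,dy=t(.027,0);dx-=.0015;dy+=.001
overlay(c,340,200,430,270,8,"t17.png",[("tray",cx,cy,0,yaw,(0,255,0)),("dets",dx,dy,.005,yaw,(0,128,255))]+[("spot",*t(*p),.005,yaw,(255,255,0)) for p in((.027,.056),(.027,-.056),(-.021,0))])
E
```

```text
lens [[ 0.4726 -0.2505  0.005 ]]
iris [[ 0.4674 -0.3628  0.005 ]]
mirror [[ 0.4217 -0.3035  0.005 ]]
```

View pics/t17.png

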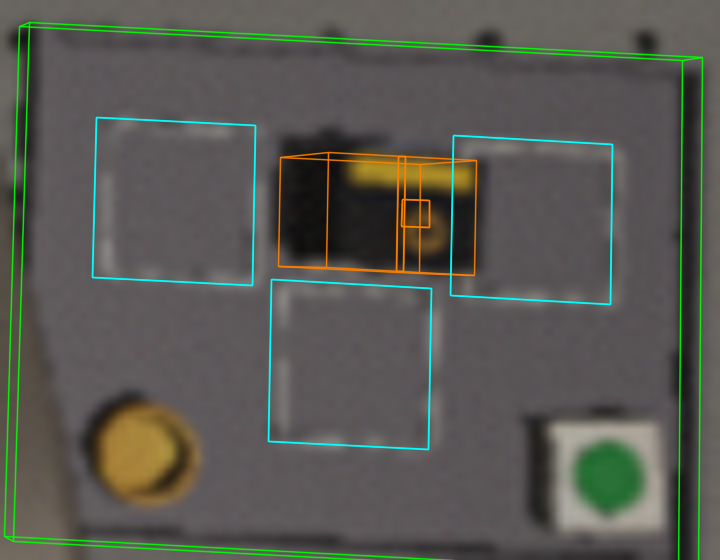

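{"fn": "move_arm", "kwargs": {"targets": [-15, -20, 20, 0, -15, -28, 28, 0, -12, -28, 28, 0, -10, -28, 28, 0, -8, -28, 28, 0], "grip": 60}}

```text
t: 24.95
position: [0.6129, -0.1358, 0.4192]
orientation: [0.016, 1.503, -0.034]
ft_force: [1.6, 0.4, 0.2]
finger_gap: 0.072
```

{"fn": "move_arm", "kwargs": {"targets": [-8, -28, 28, 0, -8, -28, 28, 0, -8, -28, 28, 0, 0, -20, 20, 0, 0, -8, 8, 0]}}

```text
t: 25.37
position: [0.7259, -0.26, 0.4459]
orientation: [0.014, 1.509, -0.034]
ft_force: [0.4, 0.9, -0.1]
finger_gap: 0.0715
```

```bash
python3 js.py
```

```text
25.37 J [-0.0778  0.5377  0.574   1.2261 -0.2988  1.3953  2.0047] p [ 725.9 -260.   445.9] tx [ 0.0609 -0.0138 -0.998 ] tau [  -0.9 -104.6   16.5  -49.4   -0.2   -0.3    0.3]
```

{"fn": "move_arm", "kwargs": {"targets": [0, 0, 0, 0, 0, 0, 0, 0, 0, 0, 0, 0, 0, 0, 0, 0, 0, 0, 0, 0]}}

```text
t: 25.78
position: [0.7257, -0.2611, 0.4391]
orientation: [0.016, 1.517, -0.036]
ft_force: [-0.8, 0.7, 0.7]
finger_gap: 0.0716
```

```bash
python3 js.py
```

```text
25.78 J [-0.0759  0.5442  0.5732  1.2306 -0.2989  1.3925  2.0047] p [ 725.7 -261.1  439.1] tx [ 0.053  -0.0133 -0.9985] tau [   0.9 -100.6   15.9  -48.6    0.    -0.3    0. ]
```

{"fn": "move_arm", "kwargs": {"targets": [0, 0, 0, 0, 0, 0, 0, 0, 0, 0, 0, 0, 0, 0, 0, 0, 0, 0, 0, 0]}}

```text
t: 26.2
position: [0.7251, -0.258, 0.4411]
orientation: [0.015, 1.515, -0.032]
ft_force: [-0.8, -0.9, -0.1]
finger_gap: 0.0718
```

```bash
python3 js.py
```

```text
26.20 J [-0.0799  0.5389  0.5723  1.2338 -0.2984  1.3919  2.0041] p [ 725.1 -258.   441.1] tx [ 0.0558 -0.0118 -0.9984] tau [  -0.1 -101.3   15.6  -48.6   -0.    -0.3    0. ]
```

```bash
python3 - <<'E'
from h import *
plan([(.4692,-.302,.25,-.047,41)])
E
```

```text
t 26.20 at [ 725.1 -258.   441.1] a -0.0303 gap 71.8 F [-0.8 -0.9 -0.1]
tool x [ 0.0558 -0.0118 -0.9984]
grasp+78 at [ 729.5 -258.9  441.3] j7 2.00 j3 0.57
[22.1, -6.1, -33.7, 0.002, 22.1, -6.2, -33.6, 0.002, 22.1, -6.3, -33.6, 0.002, 22.1, -6.3, -33.6, 0.002, 22.1, -6.4, -33.6, 0.002]
[22.1, -6.5, -33.6, 0.002, 22.1, -6.5, -33.6, 0.002, 22.1, -6.6, -33.6, 0.002]
```

{"fn": "move_arm", "kwargs": {"targets": [15, -5, -25, 0.002, 22, -6, -34, 0.002, 22, -6, -34, 0.002, 22, -6, -34, 0.002, 22, -6, -34, 0.002]}}

```text
t: 26.62
position: [0.5713, -0.2809, 0.3288]
orientation: [0.014, 1.506, -0.036]
ft_force: [0.4, -0.8, -0.6]
finger_gap: 0.0721
```

{"fn": "move_arm", "kwargs": {"targets": [22, -6, -34, 0.002, 22, -6, -34, 0.002, 22, -4, -22, 0.002, 15, -2, -8, 0, 5, 0, 0, 0]}}

```text
t: 27.03
position: [0.4675, -0.2973, 0.2331]
orientation: [0.025, 1.506, -0.043]
ft_force: [0.0, -0.3, -0.5]
finger_gap: 0.0715
```

```bash
python3 - <<'E'
from h import *
plan([(.4692,-.302,.111,-.047,41)])
E
```

```text
t 27.03 at [ 467.5 -297.3  233.1] a -0.0437 gap 71.5 F [ 0.  -0.3 -0.5]
tool x [ 0.0638 -0.0131 -0.9979]
grasp+78 at [ 472.5 -298.4  233.2] j7 2.24 j3 0.58
[40.6, -0.8, -3.7, 0.001, 40.6, -0.8, -3.7, 0.001, 40.6, -0.8, -3.7, 0.001]
```

{"fn": "move_arm", "kwargs": {"targets": [15, -1, -2, 0.001, 28, -1, -3, 0.001, 28, -1, -3, 0, 20, -1, -2, 0, 10, 0, 0, 0]}}

```text
t: 27.45
position: [0.4693, -0.3034, 0.1322]
orientation: [0.024, 1.497, -0.045]
ft_force: [-0.2, -0.7, 0.6]
finger_gap: 0.0721
```

```bash
python3 - <<'E'
from h import *
plan([(.4692,-.302,.111,-.047,10)])
E
```

```text
t 27.45 at [ 469.3 -303.4  132.2] a -0.0450 gap 72.1 F [-0.2 -0.7  0.6]
tool x [ 0.0727 -0.0153 -0.9972]
grasp+78 at [ 475.  -304.6  132.4] j7 2.37 j3 0.48
[7.0, 0.9, -2.5, 0.001, 7.0, 0.9, -2.5, 0.001, 7.0, 0.9, -2.5, 0.001]
```

{"fn": "move_arm", "kwargs": {"targets": [9, 2, -4, 0.001, 6, 1, -3, 0.001, 3, 0, -1, 0, 0, 0, 0, 0]}}

```text
t: 27.78
position: [0.4646, -0.2999, 0.1123]
orientation: [0.025, 1.497, -0.046]
ft_force: [-0.4, -0.1, 0.9]
finger_gap: 0.072
```

```bash
python3 - <<'E'
from h import *
plan([(.4692,-.302,.111,-.047,10)])
d=shot("scene");crop(d,145,105,235,180,8,"s18.png")
E
```

```text
t 27.78 at [ 464.6 -299.9  112.3] a -0.0458 gap 72.0 F [-0.4 -0.1  0.9]
tool x [ 0.0729 -0.015  -0.9972]
grasp+78 at [ 470.3 -301.1  112.6] j7 2.40 j3 0.45
[1.5, -1.0, -1.2, 0.001]
```

View pics/s18.png

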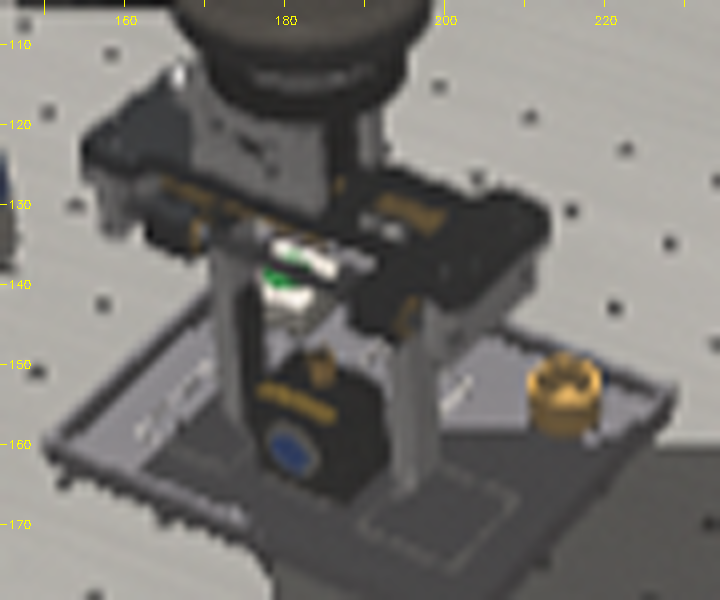

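{"fn": "move_arm", "kwargs": {"targets": [1, -1, -1, 0, 0, 0, 0, 0, 0, 0, 0, 0, 0, 0, 0, 0, 0, 0, 0, 0], "grip": 255, "newtons": 15}}

```text
t: 28.25
position: [0.4654, -0.3018, 0.1146]
orientation: [0.023, 1.492, -0.047]
ft_force: [0.3, -0.5, -1.7]
finger_gap: 0.044
```

```bash
python3 - <<'E'
from h import *
plan([(.4692,-.302,.111,-.047,10)])
d=shot("scene");crop(d,145,105,235,180,8,"s19.png")
E
```

```text
t 28.25 at [ 465.4 -301.8  114.6] a -0.0457 gap 44.0 F [ 0.3 -0.5 -1.7]
tool x [ 0.0781 -0.0169 -0.9968]
grasp+78 at [ 471.5 -303.1  114.8] j7 2.40 j3 0.45
[3.6, 1.1, -2.7, 0.001]
```

View pics/s19.png

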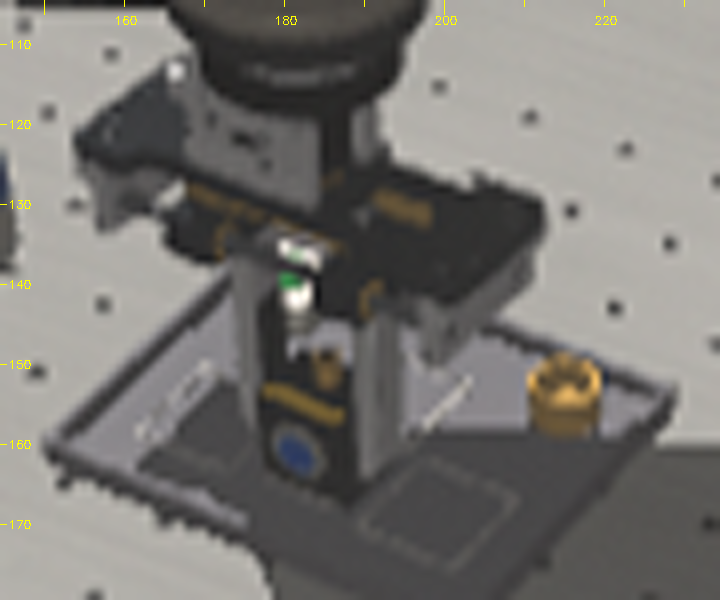

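{"fn": "move_arm", "kwargs": {"targets": [-5, 0, 0, 0, -15, 0, 0, 0, -30, 0, 0, 0, -36, 0, 0, 0, -36, 0, 0, 0]}}

```text
t: 28.72
position: [0.4525, -0.2979, 0.2342]
orientation: [0.027, 1.506, -0.044]
ft_force: [1.4, 0.0, -1.5]
finger_gap: 0.044
```

{"fn": "move_arm", "kwargs": {"targets": [-36, 5, 0, 0, -20, 20, 0, 0.005, -5, 35, 2, 0.005, 0, 38, 2, 0.01, 0, 38, 2, 0.01]}}

```text
t: 29.13
position: [0.4606, -0.1669, 0.3062]
orientation: [0.06, 1.494, -0.082]
ft_force: [2.4, 1.3, -2.1]
finger_gap: 0.044
```

```bash
python3 - <<'E'
from h import *
plan([(.475,0,.29,-.12,38),(.4607,.2996,.29,-.197,38)])
E
```

```text
t 29.13 at [ 460.6 -166.9  306.2] a -0.0922 gap 44.0 F [ 2.4  1.3 -2.1]
tool x [ 0.0747 -0.0178 -0.997 ]
grasp+78 at [ 466.5 -168.3  306.4] j7 1.76 j3 0.57
[2.8, 33.7, -1.6, 0.006, 2.8, 33.7, -1.8, 0.006, 2.8, 33.7, -2.0, 0.006, 2.8, 33.7, -2.2, 0.006, 2.7, 33.7, -2.4, 0.006]
[-0.9, 37.0, -6.2, 0.01, -0.9, 36.9, -6.6, 0.01, -0.9, 36.8, -6.9, 0.01, -1.0, 36.8, -7.3, 0.01, -1.0, 36.7, -7.6, 0.01]
[-1.0, 36.6, -8.0, 0.01, -1.0, 36.5, -8.3, 0.01, -1.1, 36.5, -8.7, 0.01]
```

{"fn": "move_arm", "kwargs": {"targets": [2, 36, -2, 0.006, 2, 36, -2, 0.006, 2, 36, -2, 0.006, 2, 36, -2, 0.006, 2, 36, -3, 0.007]}}

```text
t: 29.55
position: [0.4676, 0.021, 0.2968]
orientation: [0.09, 1.487, -0.107]
ft_force: [0.3, -1.0, -0.2]
finger_gap: 0.0443
```

{"fn": "move_arm", "kwargs": {"targets": [0, 36, -6, 0.009, 0, 36, -6, 0.009, 0, 36, -7, 0.009, 0, 36, -7, 0.009, 0, 34, -7, 0.009]}}

```text
t: 29.97
position: [0.4579, 0.21, 0.2949]
orientation: [0.13, 1.484, -0.143]
ft_force: [0.7, -0.3, -0.7]
finger_gap: 0.0441
```

```bash
python3 - <<'E'
from h import *
plan([(.4607,.2996,.25,-.197,38)])
E
```

```text
t 29.97 at [457.9 210.  294.9] a -0.1757 gap 44.1 F [ 0.7 -0.3 -0.7]
tool x [ 0.0816 -0.0156 -0.9965]
grasp+78 at [464.3 208.8 295.2] j7 0.80 j3 0.22
[14.4, 29.6, -7.7, 0.007, 14.4, 29.6, -7.9, 0.007, 14.4, 29.5, -8.1, 0.007]
```

{"fn": "move_arm", "kwargs": {"targets": [10, 32, -6, 0.008, 20, 22, -5, 0.005, 24, 8, -3, 0.003, 15, 2, -2, 0, 5, 0, 0, 0]}}

```text
t: 30.38
position: [0.4575, 0.2874, 0.2199]
orientation: [0.141, 1.48, -0.144]
ft_force: [-0.1, -0.6, -1.1]
finger_gap: 0.0439
```

```bash
python3 - <<'E'
from h import *
plan([(.463,.2991,.195,-.197,15)])
E
```

```text
t 30.38 at [457.5 287.4 219.9] a -0.1835 gap 43.9 F [-0.1 -0.6 -1.1]
tool x [ 0.0853 -0.0103 -0.9963]
grasp+78 at [464.2 286.6 220.2] j7 0.68 j3 0.18
[12.4, 6.0, -2.8, 0.007, 12.4, 6.0, -2.8, 0.007]
```

{"fn": "move_arm", "kwargs": {"targets": [12, 8, -3, 0.008, 8, 4, -2, 0.004, 3, 0, 0, 0.001, 0, 0, 0, 0]}}

```text
t: 30.72
position: [0.4568, 0.2986, 0.196]
orientation: [0.15, 1.48, -0.157]
ft_force: [-0.5, 0.0, -1.6]
finger_gap: 0.0437
```

```bash
python3 - <<'E'
from h import *
plan([(.463,.2991,.182,-.197,15)])
d=shot("scene");crop(d,310,170,410,260,8,"s20.png")
overlay(d,310,170,410,260,8,"s20b.png",[("jack",.4607,.2996,0,-.197,(0,255,0)),("det",.4607,.2996,.07,-.197,(255,255,0))])
E
```

```text
t 30.72 at [456.8 298.6 196. ] a -0.1980 gap 43.7 F [-0.5  0.  -1.6]
tool x [ 0.0845 -0.0129 -0.9963]
grasp+78 at [463.4 297.5 196.2] j7 0.65 j3 0.17
[14.1, 1.4, -1.9, -0.001]
```

View pics/s20b.png

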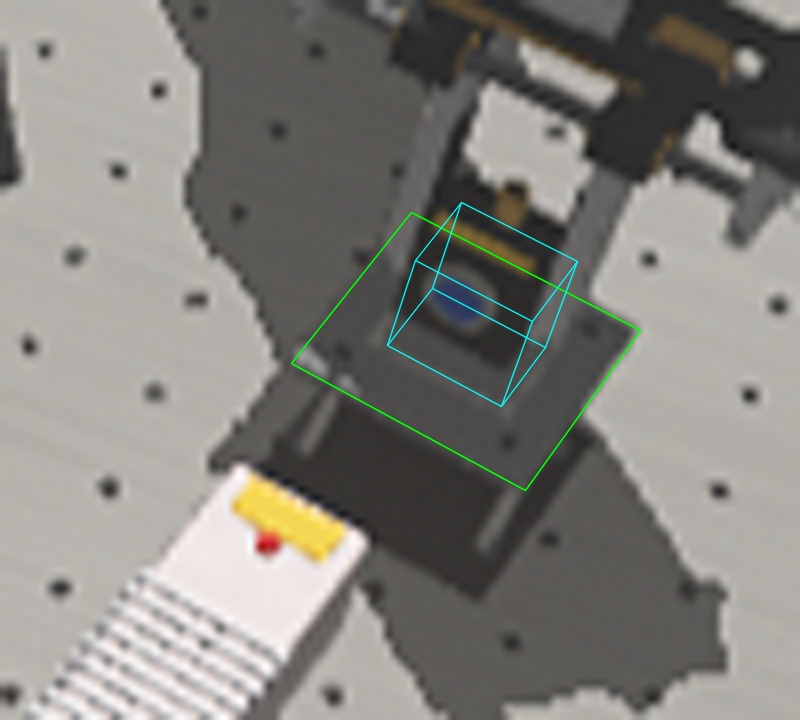

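{"fn": "move_arm", "kwargs": {"targets": [6, 1, -1, 0, 4, 1, -1, 0, 2, 0, 0, 0, 0, 0, 0, 0]}}

```text
t: 31.1
position: [0.4576, 0.2999, 0.1855]
orientation: [0.154, 1.477, -0.157]
ft_force: [0.5, 0.0, -0.4]
finger_gap: 0.0439
```

```bash
python3 - <<'E'
from h import *
plan([(.463,.2991,.180,-.197,15)])
d=shot("scene")
overlay(d,310,170,410,260,8,"s21.png",[("jack",.4607,.2996,0,-.197,(0,255,0)),("det",.4607,.2996,.073,-.197,(255,255,0))])
E
```

```text
t 31.10 at [457.6 299.9 185.5] a -0.1999 gap 43.9 F [ 0.5  0.  -0.4]
tool x [ 0.0873 -0.0107 -0.9961]
grasp+78 at [464.4 299.1 185.8] j7 0.65 j3 0.17
[5.7, -0.3, -1.9, -0.003]
```

View pics/s21.png

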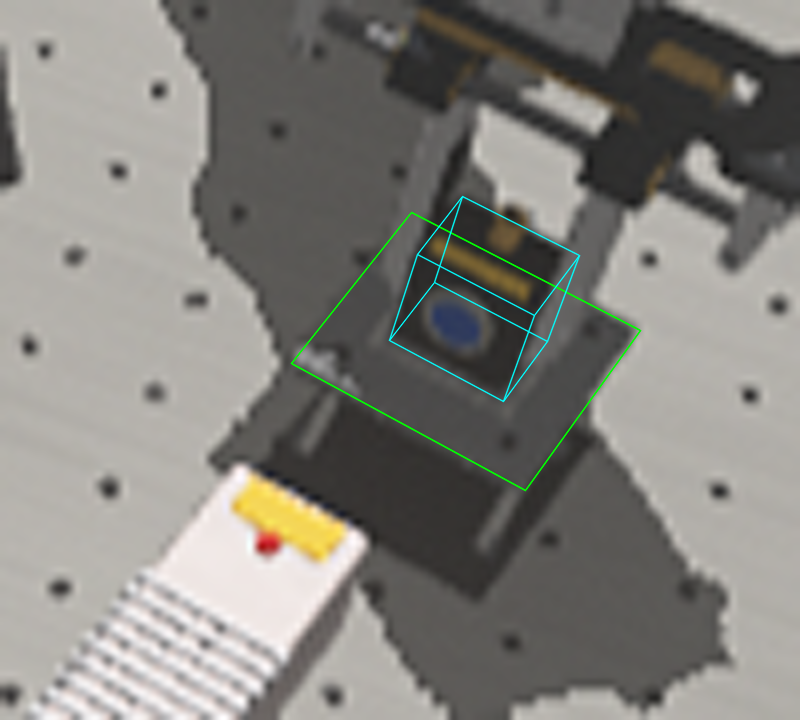

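{"fn": "move_arm", "kwargs": {"targets": [2, 0, -1, 0, 2, 0, -0.5, 0, 1, 0, -0.5, 0]}}

```text
t: 31.4
position: [0.4564, 0.3003, 0.1807]
orientation: [0.155, 1.476, -0.156]
ft_force: [0.6, -0.2, -0.9]
finger_gap: 0.0441
```

{"fn": "move_arm", "kwargs": {"targets": [1, 0, -0.5, 0, 1, 0, -0.5, 0]}}

```text
t: 31.57
position: [0.4564, 0.3005, 0.1798]
orientation: [0.156, 1.475, -0.156]
ft_force: [-4.4, -6.4, 24.2]
finger_gap: 0.0439
```

```bash
python3 - <<'E'
from h import *
plan([(.463,.2991,.180,-.197,15)])
E
```

```text
t 31.57 at [456.4 300.5 179.8] a -0.2006 gap 43.9 F [-4.4 -6.4 24.2]
tool x [ 0.0897 -0.0093 -0.9959]
grasp+78 at [463.4 299.8 180.1] j7 0.64 j3 0.17
[0.0, -0.7, -0.3, -0.004]
```

{"fn": "move_arm", "kwargs": {"targets": [-0.6, 0, 0, -0.003, 0, 0, 0, 0]}}

```text
t: 31.73
position: [0.4566, 0.3005, 0.1808]
orientation: [0.154, 1.474, -0.154]
ft_force: [0.2, 0.3, -1.3]
finger_gap: 0.0441
```

```bash
python3 - <<'E'
from h import *
plan([(.463,.2991,.180,-.197,15)])
E
```

```text
t 31.73 at [456.6 300.5 180.8] a -0.1977 gap 44.1 F [ 0.2  0.3 -1.3]
tool x [ 0.0904 -0.0089 -0.9959]
grasp+78 at [463.6 299.8 181.1] j7 0.64 j3 0.17
[1.1, -0.8, -0.6, -0.001]
```

{"fn": "move_arm", "kwargs": {"targets": [0.8, -0.5, -0.4, 0]}}

```text
t: 31.82
position: [0.4562, 0.3002, 0.18]
orientation: [0.154, 1.474, -0.153]
ft_force: [0.2, -0.6, -1.9]
finger_gap: 0.0439
```

{"fn": "move_arm", "kwargs": {"targets": [0.2, 0, 0, 0]}}

```text
t: 31.9
position: [0.4562, 0.3001, 0.1799]
orientation: [0.154, 1.474, -0.153]
ft_force: [-2.6, -1.7, 6.8]
finger_gap: 0.0439
```

Light contact; release.

{"fn": "move_arm", "kwargs": {"targets": [0, 0, 0, 0, 0, 0, 0, 0, 0, 0, 0, 0, 0, 0, 0, 0], "grip": 80}}

```text
t: 32.23
position: [0.4561, 0.3003, 0.1796]
orientation: [0.154, 1.474, -0.153]
ft_force: [0.1, 0.1, -0.6]
finger_gap: 0.0639
```

{"fn": "move_arm", "kwargs": {"targets": [-15, 0, -1, 0, -30, 0, -2, 0, -40, 0, -2, 0, -40, -10, 0, 0, -30, -30, 0, 0]}}

```text
t: 32.65
position: [0.427, 0.2658, 0.3313]
orientation: [0.143, 1.482, -0.158]
ft_force: [-0.4, 0.5, 0.7]
finger_gap: 0.0645
```

```bash
python3 - <<'E'
from h import *
plan([(.52,.02,.36,-.047,38)])
d=shot("scene")
overlay(d,310,170,410,260,8,"s22.png",[("jack",.4607,.2996,0,-.197,(0,255,0)),("det",.4607,.2996,.07,-.197,(255,255,0))])
E
```

```text
t 32.65 at [427.  265.8 331.3] a -0.1935 gap 64.5 F [-0.4  0.5  0.7]
tool x [ 0.082  -0.0175 -0.9965]
grasp+78 at [433.4 264.4 331.6] j7 0.64 j3 0.19
[-2.4, -31.9, 19.1, -0.021, -2.5, -32.3, 18.5, -0.021, -2.5, -32.7, 17.8, -0.021, -2.6, -33.0, 17.1, -0.021, -2.6, -33.4, 16.4, -0.021]
[-2.7, -33.7, 15.7, -0.021, -2.8, -34.0, 15.0, -0.021]
```

View pics/s22.png

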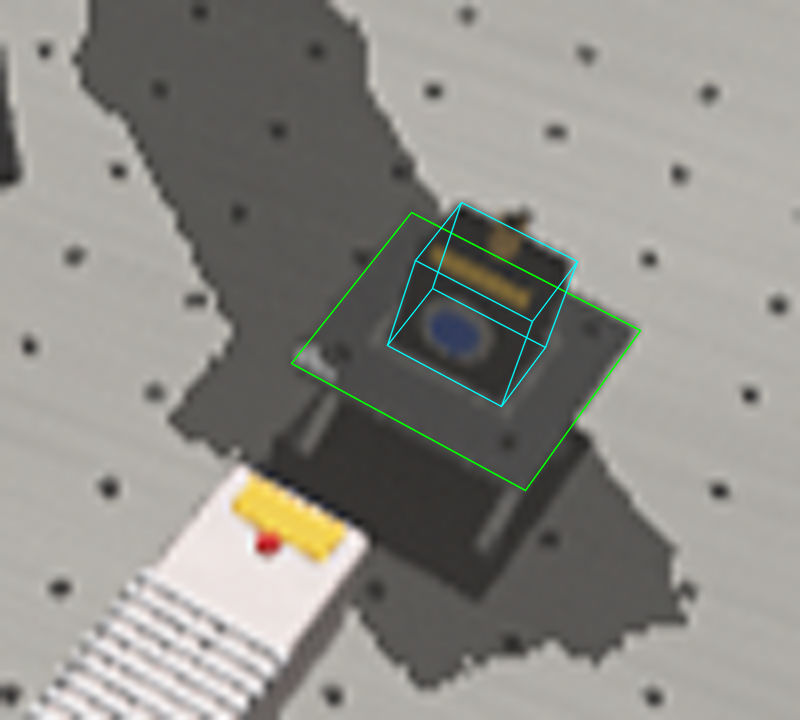

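{"fn": "move_arm", "kwargs": {"targets": [0, -30, 24, -0.021, 0, -32, 24, -0.021, 0, -32, 24, -0.021, 0, -32, 24, -0.021, 0, -32, 24, -0.021]}}

```text
t: 33.12
position: [0.5207, 0.0856, 0.3518]
orientation: [0.059, 1.477, -0.062]
ft_force: [2.3, 0.6, -0.1]
finger_gap: 0.0646
```

```bash
python3 - <<'E'
from h import *
plan([(.6186,.046,.30,-.0457,38)])
c=shot("top");d=shot("scene")
crop(c,105,200,170,265,9,"t23.png");crop(d,205,140,325,240,6,"s23.png")
overlay(c,105,200,170,265,9,"t23b.png",[("jack",.4607,.2996,0,-.197,(0,255,0)),("det",.4607,.2996,.07,-.197,(255,255,0))])
E
```

```text
t 33.12 at [520.7  85.6 351.8] a -0.0778 gap 64.6 F [ 2.3  0.6 -0.1]
tool x [ 0.0925 -0.0057 -0.9957]
grasp+78 at [527.9  85.2 352.1] j7 1.22 j3 0.37
[20.2, -10.7, 29.4, -0.011, 20.1, -11.0, 29.3, -0.011, 20.1, -11.4, 29.2, -0.011]
```

View pics/t23.png

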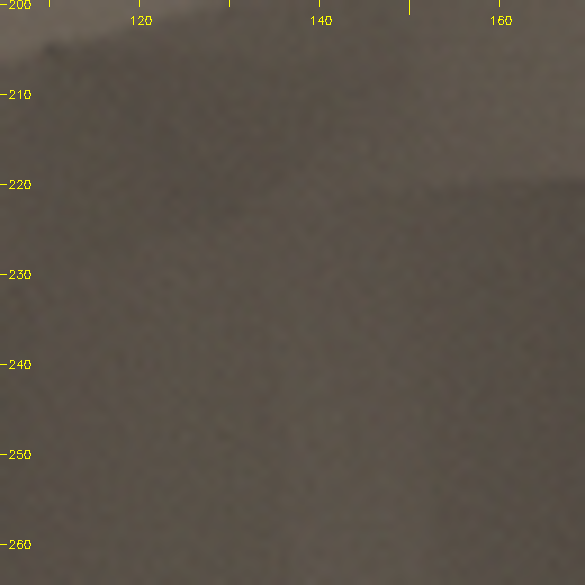

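View pics/t23b.png

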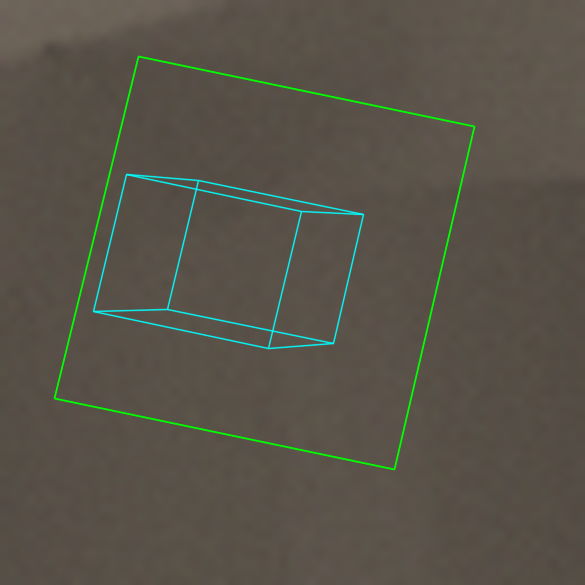

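View pics/s23.png

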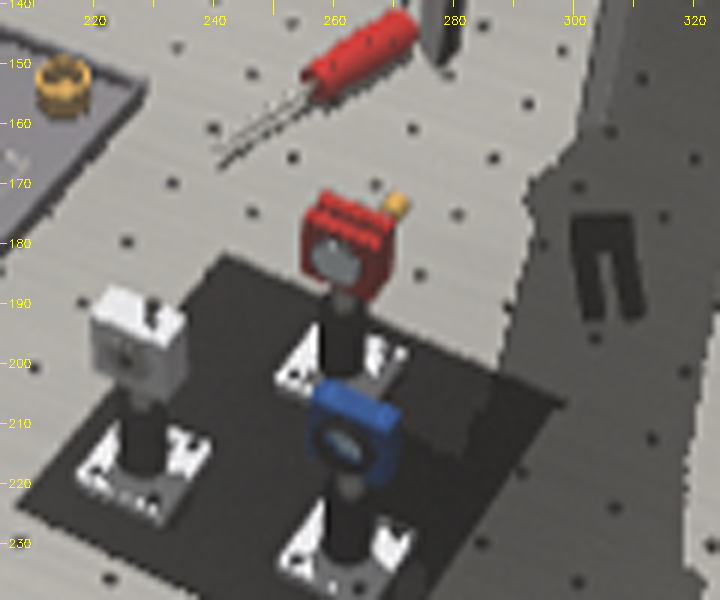

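{"fn": "move_arm", "kwargs": {"targets": [15, -16, 28, -0.012, 15, -12, 28, -0.012, 15, -6, 20, -0.008, 15, -2, 8, 0, 15, 0, 0, 0]}}

```text
t: 33.63
position: [0.6153, 0.0355, 0.2859]
orientation: [0.04, 1.47, -0.045]
ft_force: [-0.6, -0.2, -0.4]
finger_gap: 0.0645
```

```bash
python3 - <<'E'
from h import *
plan([(.6186,.046,.178,-.0457,38)])
E
```

```text
t 33.63 at [615.3  35.5 285.9] a -0.0549 gap 64.5 F [-0.6 -0.2 -0.4]
tool x [ 0.1003 -0.0055 -0.9949]
grasp+78 at [623.1  35.  286.3] j7 1.48 j3 0.41
[35.7, 3.6, -5.3, -0.003, 35.7, 3.6, -5.3, -0.003, 35.7, 3.6, -5.3, -0.003]
```

{"fn": "move_arm", "kwargs": {"targets": [25, 7, -5, -0.004, 25, 5, -5, -0.004, 25, 2, -4, 0, 15, 0, -2, 0, 6, 0, 0, 0]}}

```text
t: 34.05
position: [0.6095, 0.0497, 0.1816]
orientation: [0.034, 1.472, -0.042]
ft_force: [-0.6, 0.1, -0.3]
finger_gap: 0.0644
```

```bash
python3 - <<'E'
from h import *
plan([(.6186,.046,.178,-.0457,10)])
E
```

```text
t 34.05 at [609.5  49.7 181.6] a -0.0492 gap 64.4 F [-0.6  0.1 -0.3]
tool x [ 0.0983 -0.0071 -0.9951]
grasp+78 at [617.2  49.2 182. ] j7 1.51 j3 0.36
[4.2, -3.1, 1.2, -0.004]
```

{"fn": "move_arm", "kwargs": {"targets": [2, -3, 0, -0.003, 0, -1, 0, 0]}}

```text
t: 34.22
position: [0.6089, 0.0459, 0.1781]
orientation: [0.031, 1.475, -0.039]
ft_force: [-0.6, 0.9, 0.6]
finger_gap: 0.0645
```

```bash
python3 - <<'E'
from h import *
plan([(.6186,.046,.178,-.0457,10)])
E
```

```text
t 34.22 at [608.9  45.9 178.1] a -0.0453 gap 64.5 F [-0.6  0.9  0.6]
tool x [ 0.0955 -0.0078 -0.9954]
grasp+78 at [616.3  45.3 178.5] j7 1.52 j3 0.36
[0.7, 0.8, 2.2, 0.0]
```

{"fn": "move_arm", "kwargs": {"targets": [0.5, 0.8, 0, 0, 0, 0, 0, 0, 0, 0, 0, 0, 0, 0, 0, 0], "grip": 255, "newtons": 15}}

```text
t: 34.55
position: [0.6106, 0.0463, 0.181]
orientation: [0.032, 1.47, -0.039]
ft_force: [-0.5, 0.7, -0.8]
finger_gap: 0.0413
```

{"fn": "move_arm", "kwargs": {"targets": [0, 0, 0, 0]}}

```text
t: 34.63
position: [0.6108, 0.0463, 0.1816]
orientation: [0.033, 1.469, -0.039]
ft_force: [-0.8, 0.7, -2.3]
finger_gap: 0.0399
```

```bash
python3 - <<'E'
from h import *
plan([(.6186,.046,.178,-.0457,10)])
E
```

```text
t 34.63 at [610.8  46.3 181.6] a -0.0464 gap 39.9 F [-0.8  0.7 -2.3]
tool x [ 0.1007 -0.0064 -0.9949]
grasp+78 at [618.6  45.8 182. ] j7 1.52 j3 0.36
[4.0, 0.2, -0.4, -0.001]
```

{"fn": "move_arm", "kwargs": {"targets": [-6, 0, 0, 0, -18, 0, 0, 0, -32, 0, 0, 0, -38, 0, 0, 0, -38, 0, 0, 0]}}

```text
t: 35.05
position: [0.5937, 0.0467, 0.3111]
orientation: [0.029, 1.483, -0.043]
ft_force: [0.4, 0.6, -2.9]
finger_gap: 0.0399
```

```bash
python3 - <<'E'
from h import *
plan([(.4772,-.2502,.335,-.0475,35)])
E
```

```text
t 35.05 at [593.7  46.7 311.1] a -0.0470 gap 39.9 F [ 0.4  0.6 -2.9]
tool x [ 0.0873 -0.0108 -0.9961]
grasp+78 at [600.5  45.8 311.4] j7 1.43 j3 0.42
[-3.1, -30.2, -10.7, 0.0, -3.1, -30.2, -10.7, 0.0, -3.1, -30.2, -10.7, 0.0, -3.1, -30.2, -10.7, 0.0, -3.1, -30.2, -10.7, 0.0]
[-3.1, -30.2, -10.7, 0.0, -3.1, -30.2, -10.7, 0.0, -3.1, -30.2, -10.7, 0.0, -3.1, -30.2, -10.7, 0.0, -3.1, -30.2, -10.7, 0.0]
```

{"fn": "move_arm", "kwargs": {"targets": [-12, -15, -4, 0, -5, -30, -9, 0, -3, -33, -10, 0, -3, -33, -10, 0, -3, -33, -10, 0]}}

```text
t: 35.47
position: [0.5434, -0.0917, 0.3457]
orientation: [0.025, 1.47, -0.029]
ft_force: [-0.1, 0.4, -2.4]
finger_gap: 0.04
```

{"fn": "move_arm", "kwargs": {"targets": [-3, -33, -10, 0, -3, -33, -10, 0, -3, -33, -10, 0, 5, -24, -8, 0, 12, -10, -3, 0]}}

```text
t: 35.88
position: [0.4925, -0.2344, 0.3393]
orientation: [0.029, 1.462, -0.032]
ft_force: [-0.3, -0.6, -2.8]
finger_gap: 0.04
```

```bash
python3 - <<'E'
from h import *
plan([(.4772,-.2502,.2,-.0475,25)])
E
```

```text
t 35.88 at [ 492.5 -234.4  339.3] a -0.0399 gap 40.0 F [-0.3 -0.6 -2.8]
tool x [ 0.1083 -0.004  -0.9941]
grasp+78 at [ 500.9 -234.8  339.8] j7 2.00 j3 0.60
[22.7, -2.7, -6.3, 0.001, 22.7, -2.7, -6.3, 0.001, 22.7, -2.7, -6.3, 0.001, 22.7, -2.8, -6.3, 0.001, 22.7, -2.8, -6.3, 0.001]
[22.7, -2.8, -6.3, 0.001]
```

{"fn": "move_arm", "kwargs": {"targets": [22, -4, -9, 0.003, 28, -3, -9, 0.003, 30, -2, -8, 0, 30, 0, -6, 0, 22, 0, -4, 0]}}

```text
t: 36.3
position: [0.469, -0.2486, 0.2055]
orientation: [0.039, 1.451, -0.045]
ft_force: [0.3, 0.9, -2.7]
finger_gap: 0.0398
```

```bash
python3 - <<'E'
from h import *
plan([(.4772,-.2502,.19,-.0475,15)])
E
```

```text
t 36.30 at [ 469.  -248.6  205.5] a -0.0542 gap 39.8 F [ 0.3  0.9 -2.7]
tool x [ 0.1189 -0.007  -0.9929]
grasp+78 at [ 478.2 -249.1  206.1] j7 2.20 j3 0.56
[7.9, -0.6, -1.4, -0.003, 7.9, -0.6, -1.4, -0.003]
```

{"fn": "move_arm", "kwargs": {"targets": [7, -1, -2, -0.004, 4, 0, -1, -0.002, 1, 0, 0, 0, 0, 0, 0, 0]}}

```text
t: 36.63
position: [0.4655, -0.2492, 0.191]
orientation: [0.035, 1.456, -0.039]
ft_force: [0.6, -0.4, -2.4]
finger_gap: 0.0402
```

```bash
python3 - <<'E'
from h import *
plan([(.4772,-.2502,.184,-.0475,15)])
d=shot("scene");crop(d,145,105,235,180,8,"s24.png")
E
```

```text
t 36.63 at [ 465.5 -249.2  191. ] a -0.0482 gap 40.2 F [ 0.6 -0.4 -2.4]
tool x [ 0.114  -0.0054 -0.9935]
grasp+78 at [ 474.4 -249.6  191.5] j7 2.23 j3 0.54
[7.8, -0.4, 2.0, -0.001]
```

View pics/s24.png

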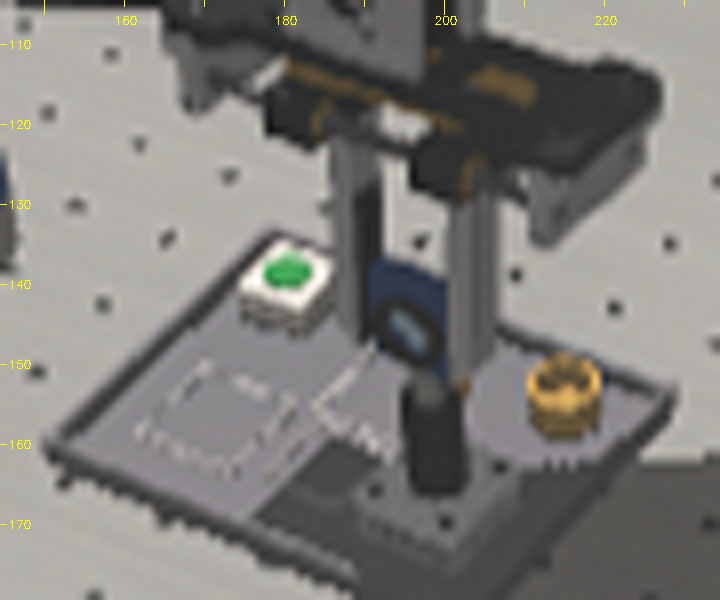

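{"fn": "move_arm", "kwargs": {"targets": [3, -0.6, 2.5, 0.001, 2, 0, 1, 0, 1, 0, 0, 0, 0, 0, 0, 0]}}

```text
t: 37.02
position: [0.4725, -0.2503, 0.1888]
orientation: [0.034, 1.45, -0.04]
ft_force: [0.1, 0.8, -3.3]
finger_gap: 0.0399
```

```bash
python3 - <<'E'
from h import *
plan([(.4772,-.2502,.184,-.0475,15)])
E
```

```text
t 37.02 at [ 472.5 -250.3  188.8] a -0.0481 gap 39.9 F [ 0.1  0.8 -3.3]
tool x [ 0.1205 -0.0063 -0.9927]
grasp+78 at [ 481.9 -250.8  189.3] j7 2.23 j3 0.53
[4.7, 0.3, -5.4, -0.001]
```

{"fn": "move_arm", "kwargs": {"targets": [3, 0.3, -5, 0.001, 2, 0.2, -2.5, 0, 1, 0, -0.7, 0]}}

```text
t: 37.27
position: [0.4656, -0.2494, 0.1822]
orientation: [0.035, 1.447, -0.04]
ft_force: [3.5, 3.9, 17.6]
finger_gap: 0.0398
```

```bash
python3 - <<'E'
from h import *
plan([(.4772,-.2502,.184,-.0475,15)])
E
```

```text
t 37.27 at [ 465.6 -249.4  182.2] a -0.0487 gap 39.8 F [ 3.5  3.9 17.6]
tool x [ 0.1229 -0.0068 -0.9924]
grasp+78 at [ 475.2 -250.   182.8] j7 2.25 j3 0.53
[-0.9, -0.1, 2.1, -0.001]
```

{"fn": "move_arm", "kwargs": {"targets": [-1.5, -0.2, 1.5, -0.001, 0, 0, 0, 0]}}

```text
t: 37.43
position: [0.4667, -0.2497, 0.1839]
orientation: [0.034, 1.447, -0.04]
ft_force: [1.0, -0.2, -2.4]
finger_gap: 0.0399
```

```bash
python3 - <<'E'
from h import *
plan([(.4772,-.2502,.1835,-.0475,15)])
E
```

```text
t 37.43 at [ 466.7 -249.7  183.9] a -0.0479 gap 39.9 F [ 1.  -0.2 -2.4]
tool x [ 0.1233 -0.0067 -0.9923]
grasp+78 at [ 476.3 -250.2  184.5] j7 2.25 j3 0.53
[1.1, 0.1, 0.8, -0.0]
```

{"fn": "move_arm", "kwargs": {"targets": [1.0, 0, 0.7, -0.0004]}}

```text
t: 37.52
position: [0.4673, -0.2498, 0.183]
orientation: [0.034, 1.447, -0.04]
ft_force: [0.6, -1.0, -2.6]
finger_gap: 0.04
```

```bash
python3 - <<'E'
from h import *
plan([(.4772,-.2502,.1835,-.0475,15)])
E
```

```text
t 37.52 at [ 467.3 -249.8  183. ] a -0.0477 gap 40.0 F [ 0.6 -1.  -2.6]
tool x [ 0.1232 -0.0066 -0.9924]
grasp+78 at [ 476.9 -250.3  183.6] j7 2.25 j3 0.53
[0.1, 0.1, 0.3, -0.0]
```

{"fn": "move_arm", "kwargs": {"targets": [0.8, 0, 0.2, 0]}}

```text
t: 37.6
position: [0.4678, -0.2498, 0.1823]
orientation: [0.034, 1.446, -0.04]
ft_force: [1.0, 3.0, 11.9]
finger_gap: 0.0402
```

```bash
python3 - <<'E'
from h import *
plan([(.4772,-.2502,.1835,-.0475,15)])
E
```

```text
t 37.60 at [ 467.8 -249.8  182.3] a -0.0477 gap 40.2 F [ 1.   3.  11.9]
tool x [ 0.1235 -0.0067 -0.9923]
grasp+78 at [ 477.4 -250.3  182.9] j7 2.25 j3 0.53
[-0.6, 0.1, -0.1, -0.0]
```

{"fn": "move_arm", "kwargs": {"targets": [0, 0, 0, 0, 0, 0, 0, 0, 0, 0, 0, 0], "grip": 90}}

```text
t: 37.85
position: [0.468, -0.2499, 0.1822]
orientation: [0.034, 1.446, -0.04]
ft_force: [1.0, -0.1, -0.2]
finger_gap: 0.0567
```

```bash
python3 js.py
```

```text
37.85 J [-0.0515  0.3352  0.5272  2.127  -0.3633  0.6368  2.2488] p [ 468.  -249.9  182.2] tx [ 0.1238 -0.0069 -0.9923] tau [ -0.  -63.2   8.6 -33.7  -0.2  -0.5   0. ]
```

{"fn": "move_arm", "kwargs": {"targets": [-12, 0, 0, 0, -25, 0, 0, 0, -38, 0, 0, 0, -38, 0, 5, 0, -38, 0, 8, 0]}}

```text
t: 38.27
position: [0.4571, -0.2495, 0.334]
orientation: [0.037, 1.462, -0.043]
ft_force: [0.6, -0.2, -0.1]
finger_gap: 0.0611
```

{"fn": "move_arm", "kwargs": {"targets": [-38, 10, 15, 0, -38, 20, 15, 0, -30, 25, 15, 0, -20, 25, 15, 0, 0, 15, 10, 0]}}

```text
t: 38.68
position: [0.5126, -0.1648, 0.479]
orientation: [0.046, 1.448, -0.056]
ft_force: [0.9, -0.3, -0.3]
finger_gap: 0.0607
```

```bash
python3 js.py; python3 - <<'E'
from h import *
c=shot("top");d=shot("scene");crop(c,335,195,445,277,7,"t25.png");crop(d,145,115,235,185,8,"s25.png")
E
```

```text
38.68 J [-0.3311  0.0092  0.5418  1.7534 -0.021   1.2592  1.7201] p [ 512.6 -164.8  479. ] tx [ 0.1214 -0.0103 -0.9926] tau [  2.3 -45.7   1.5 -50.    0.6   1.    0. ]
```

View pics/t25.png

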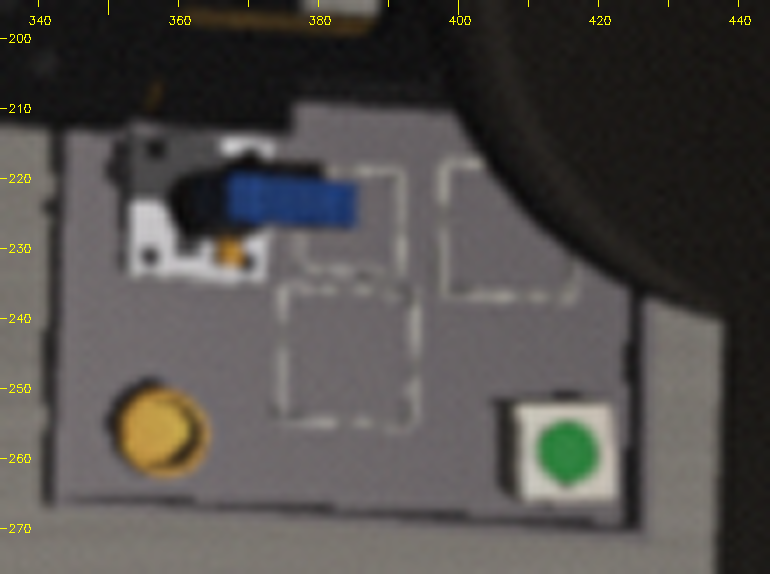

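View pics/s25.png

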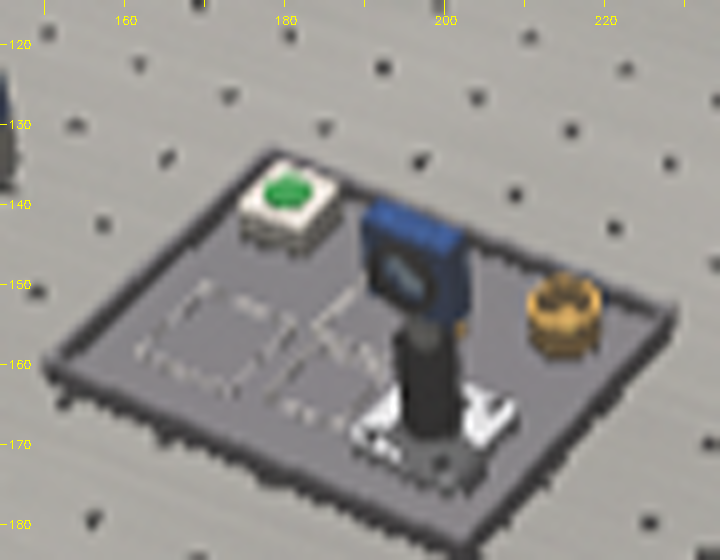

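```bash
cat >> h.py <<'E'
def match(ref,cur,box,pad=4,up=8):
    u0,v0,u1,v1=box
    t=cv2.resize(ref[v0:v1,u0:u1],None,fx=up,fy=up,interpolation=cv2.INTER_CUBIC)
    s=cv2.resize(cur[v0-pad:v1+pad,u0-pad:u1+pad],None,fx=up,fy=up,interpolation=cv2.INTER_CUBIC)
    r=cv2.matchTemplate(s,t,cv2.TM_CCOEFF_NORMED);_,m,_,l=cv2.minMaxLoc(r)
    return round(l[0]/up-pad,2),round(l[1]/up-pad,2),round(float(m),3)
E
python3 - <<'E'
from h import *
T0=cv2.imread("pics/top0.png");S0=cv2.imread("pics/scene0.png")
c=shot("top");d=shot("scene")
print("top plate",match(T0,c["color"],(364,218,389,231)),"base",match(T0,c["color"],(350,226,376,239)), "ctl case",match(T0,c["color"],(403,250,426,270)))
print("scene plate",match(S0,d["color"],(188,137,206,160)),"base",match(S0,d["color"],(187,158,212,177)),"post",match(S0,d["color"],(192,150,206,172)),"ctl tube",match(S0,d["color"],(208,146,224,162)))
p=np.array([[.4725,-.2495,.12],[.4725,-.2495,.012]])
for n,cc in(("top",c),("scene",d)):
    for dx in np.eye(3)[:2]*.001: print(n,dx,(proj(cc,p+dx)-proj(cc,p)).round(2).tolist())
E
```

```text
top plate (-0.38, -1.25, 0.591) base (-0.12, -0.75, 0.933) ctl case (0.0, 0.0, 0.936)
scene plate (0.5, 0.12, 0.666) base (-0.25, 0.38, 0.758) post (-0.12, 0.38, 0.876) ctl tube (0.0, 0.0, 0.999)
top [0.001 0.    0.   ] [[-0.01, -0.46], [-0.01, -0.4]]
top [0.    0.001 0.   ] [[-0.46, -0.0], [-0.4, -0.0]]
scene [0.001 0.    0.   ] [[-0.17, 0.19], [-0.16, 0.19]]
scene [0.    0.001 0.   ] [[0.28, 0.1], [0.26, 0.1]]
```

{"fn": "move_arm", "kwargs": {"targets": [0, 0, 0, 0, 0, 0, 0, 0, 0, 0, 0, 0, 0, 0, 0, 0, 0, 0, 0, 0]}}

```text
t: 39.3
position: [0.5078, -0.1709, 0.4723]
orientation: [0.051, 1.458, -0.063]
ft_force: [0.3, 0.2, -0.3]
finger_gap: 0.0613
```

{"fn": "move_arm", "kwargs": {"targets": [0, 0, 0, 0, 0, 0, 0, 0, 0, 0, 0, 0, 0, 0, 0, 0, 0, 0, 0, 0]}}

```text
t: 39.72
position: [0.5075, -0.1716, 0.472]
orientation: [0.052, 1.459, -0.064]
ft_force: [-0.2, -0.4, 0.2]
finger_gap: 0.0607
```

```bash
python3 js.py
```

```text
39.72 J [-0.3228  0.0117  0.5481  1.7651 -0.02    1.256   1.726 ] p [ 507.5 -171.6  472. ] tx [ 0.1105 -0.0121 -0.9938] tau [  0.1 -41.6   0.4 -50.3  -0.   -0.6   0. ]
```

{"fn": "move_arm", "kwargs": {"targets": [0, 0, 0, 0, 0, 0, 0, 0, 0, 0, 0, 0, 0, 0, 0, 0, 0, 0, 0, 0]}}

```text
t: 40.13
position: [0.5076, -0.1714, 0.472]
orientation: [0.051, 1.459, -0.064]
ft_force: [-0.2, -0.3, -0.1]
finger_gap: 0.0611
```

{"fn": "move_arm", "kwargs": {"targets": [0, 0, 0, 0, 0, 0, 0, 0, 0, 0, 0, 0, 0, 0, 0, 0, 0, 0, 0, 0]}}

```text
t: 40.55
position: [0.5076, -0.1714, 0.472]
orientation: [0.051, 1.459, -0.064]
ft_force: [0.6, 1.1, 0.1]
finger_gap: 0.0607
```

```bash
python3 js.py
```

```text
40.55 J [-0.323   0.0118  0.5479  1.7649 -0.0199  1.2559  1.726 ] p [ 507.6 -171.4  472. ] tx [ 0.1106 -0.0121 -0.9938] tau [ -0.  -41.6   0.4 -50.3  -0.   -0.6   0. ]
```

{"fn": "move_arm", "kwargs": {"targets": [4, 0, 0, 0, 8, 0, 0, 0, 12, 0, 0, 0, 15, 0, 0, 0, 15, 0, 0, 0]}}

```text
t: 40.97
position: [0.5145, -0.1724, 0.4173]
orientation: [0.052, 1.454, -0.064]
ft_force: [0.9, 0.7, 0.2]
finger_gap: 0.0609
```

{"fn": "move_arm", "kwargs": {"targets": [15, 0, 0, 0, 12, 0, 0, 0, 8, 0, 0, 0, 4, 0, 0, 0, 2, 0, 0, 0]}}

```text
t: 41.38
position: [0.5181, -0.1726, 0.3692]
orientation: [0.051, 1.459, -0.064]
ft_force: [0.3, -1.2, 0.1]
finger_gap: 0.0608
```

```bash
python3 js.py
```

```text
41.38 J [-0.299   0.1074  0.5574  1.9011 -0.0839  1.0408  1.7874] p [ 518.1 -172.6  369.2] tx [ 0.11   -0.0122 -0.9939] tau [ -0.1 -48.8   3.2 -46.5  -0.1  -0.7   0. ]
```

{"fn": "move_arm", "kwargs": {"targets": [-40, 0, 0, 0, -40, 0, 0, 0, 0, 0, 0, 0, 0, 0, 0, 0, 0, 0, 0, 0]}}

```text
t: 41.8
position: [0.5089, -0.1717, 0.452]
orientation: [0.051, 1.46, -0.065]
ft_force: [-0.6, 0.1, 0.5]
finger_gap: 0.0607
```

```bash
python3 js.py
```

```text
41.80 J [-0.3234  0.0255  0.554   1.7952 -0.0274  1.2155  1.7335] p [ 508.9 -171.7  452. ] tx [ 0.109  -0.0129 -0.994 ] tau [ -0.2 -43.1   0.6 -50.2   0.   -0.3  -0.1]
```

{"fn": "move_arm", "kwargs": {"targets": [0, 0, 40, 0, 0, 0, 40, 0, 0, 0, 0, 0, 0, 0, 0, 0, 0, 0, 0, 0]}}

```text
t: 42.22
position: [0.5901, -0.1776, 0.4576]
orientation: [0.052, 1.463, -0.063]
ft_force: [-1.0, 0.7, 0.7]
finger_gap: 0.0608
```

```bash
python3 js.py
```

```text
42.22 J [-0.2885  0.1969  0.5772  1.6257 -0.1319  1.247   1.8057] p [ 590.1 -177.6  457.6] tx [ 0.106  -0.0111 -0.9943] tau [  0.5 -60.7   6.8 -51.   -0.2  -0.6   0.1]
```

{"fn": "move_arm", "kwargs": {"targets": [0, 0, -40, 0, 0, 0, -40, 0, 0, 0, 0, 0, 0, 0, 0, 0, 0, 0, 0, 0]}}

```text
t: 42.63
position: [0.5048, -0.1711, 0.4439]
orientation: [0.052, 1.47, -0.063]
ft_force: [1.0, 0.4, -0.1]
finger_gap: 0.0607
```

```bash
python3 js.py
```

```text
42.63 J [-0.3367  0.0265  0.5687  1.8109 -0.028   1.2092  1.7362] p [ 504.8 -171.1  443.9] tx [ 0.0992 -0.0111 -0.995 ] tau [ -0.4 -43.    0.6 -48.6   0.1  -0.5  -0.1]
```

{"fn": "move_arm", "kwargs": {"targets": [0, 0, 40, 0, 0, 0, 40, 0, 0, 0, 0, 0, 0, 0, -40, 0, 0, 0, -40, 0]}}

```text
t: 43.05
position: [0.5126, -0.1699, 0.4419]
orientation: [0.047, 1.472, -0.063]
ft_force: [-1.5, -0.2, 1.2]
finger_gap: 0.0607
```

{"fn": "move_arm", "kwargs": {"targets": [0, 0, 0, 0, 0, 0, 40, 0, 0, 0, 40, 0, 0, 0, 0, 0, 0, 0, -40, 0]}}

```text
t: 43.47
position: [0.5544, -0.1721, 0.4442]
orientation: [0.046, 1.473, -0.061]
ft_force: [-1.5, 0.4, 0.3]
finger_gap: 0.061
```

{"fn": "move_arm", "kwargs": {"targets": [0, 0, -40, 0, 0, 0, 0, 0, 0, 0, 0, 0, 0, 0, 0, 0, 0, 0, 0, 0]}}

```text
t: 43.88
position: [0.5116, -0.1701, 0.4387]
orientation: [0.046, 1.476, -0.063]
ft_force: [-0.5, -0.5, -0.2]
finger_gap: 0.0605
```

```bash
python3 js.py
```

```text
43.88 J [-0.3609  0.0454  0.5961  1.8063 -0.0362  1.2033  1.7452] p [ 511.6 -170.1  438.7] tx [ 0.0938 -0.0138 -0.9955] tau [  0.2 -44.5   1.8 -48.6   0.1  -0.4  -0. ]
```

```bash
python3 - <<'E'
from h import *
plan([(.614,-.0654,.29,-.0425,20),(.614,-.0654,.182,-.0425,15)])
E
```

```text
t 43.88 at [ 511.6 -170.1  438.7] a -0.0708 gap 60.5 F [-0.5 -0.5 -0.2]
tool x [ 0.0938 -0.0138 -0.9955]
grasp+78 at [ 518.9 -171.1  439.1] j7 1.75 j3 0.60
[14.2, 10.3, 6.6, -0.003, 14.2, 10.3, 6.7, -0.003, 14.2, 10.3, 6.7, -0.003, 14.2, 10.2, 6.7, -0.003, 14.2, 10.2, 6.7, -0.003]
[14.2, 10.2, 6.8, -0.003, 14.2, 10.2, 6.8, -0.003, 14.2, 10.2, 6.8, -0.003, 14.2, 10.1, 6.8, -0.003, 14.2, 10.1, 6.9, -0.003]
[14.2, 10.1, 6.9, -0.003, 13.4, 0.1, -1.3, -0.0, 13.4, 0.1, -1.3, -0.0, 13.4, 0.1, -1.3, -0.0, 13.4, 0.1, -1.3, -0.0]
```

{"fn": "move_arm", "kwargs": {"targets": [7, 7, 5, -0.003, 14, 10, 7, -0.003, 14, 10, 7, -0.003, 14, 10, 7, -0.003, 14, 10, 7, -0.003]}}

```text
t: 44.3
position: [0.5595, -0.1254, 0.3781]
orientation: [0.035, 1.47, -0.054]
ft_force: [-0.7, 0.4, 0.6]
finger_gap: 0.0608
```

{"fn": "move_arm", "kwargs": {"targets": [14, 10, 7, -0.003, 14, 10, 7, -0.003, 14, 10, 7, -0.003, 14, 10, 7, -0.003, 14, 8, 5, -0.003]}}

```text
t: 44.72
position: [0.6088, -0.0739, 0.3031]
orientation: [0.018, 1.473, -0.042]
ft_force: [0.4, 1.7, -0.0]
finger_gap: 0.0608
```

```bash
python3 - <<'E'
from h import *
plan([(.614,-.0654,.182,-.0425,15)])
E
```

```text
t 44.72 at [608.8 -73.9 303.1] a -0.0391 gap 60.8 F [ 0.4  1.7 -0. ]
tool x [ 0.0975 -0.0171 -0.9951]
grasp+78 at [616.4 -75.3 303.5] j7 1.71 j3 0.52
[13.4, 1.3, -1.6, 0.0, 13.4, 1.3, -1.6, 0.0, 13.4, 1.3, -1.6, 0.0, 13.4, 1.3, -1.6, 0.0, 13.4, 1.3, -1.6, 0.0]
[13.4, 1.3, -1.6, 0.0, 13.4, 1.3, -1.6, 0.0, 13.4, 1.3, -1.6, 0.0, 13.4, 1.3, -1.6, 0.0]
```

{"fn": "move_arm", "kwargs": {"targets": [16, 5, -2, 0, 18, 3, -2, 0, 18, 1, -2, 0.001, 18, 0, -2, 0, 16, 0, -2, 0]}}

```text
t: 45.13
position: [0.6135, -0.0591, 0.2067]
orientation: [0.012, 1.475, -0.038]
ft_force: [-0.0, 0.6, 0.8]
finger_gap: 0.0608
```

```bash
python3 - <<'E'
from h import *
plan([(.614,-.0654,.182,-.0425,10)])
E
```

```text
t 45.13 at [613.5 -59.1 206.7] a -0.0331 gap 60.8 F [-0.   0.6  0.8]
tool x [ 0.0954 -0.0183 -0.9953]
grasp+78 at [620.9 -60.5 207.1] j7 1.75 j3 0.46
[8.1, -1.6, -3.0, 0.003, 8.1, -1.6, -3.0, 0.003, 8.1, -1.6, -3.0, 0.003]
```

{"fn": "move_arm", "kwargs": {"targets": [9, -3, -4, 0.004, 7, -2, -3, 0.003, 4, 0, -1, 0.002, 1, 0, 0, 0]}}

```text
t: 45.47
position: [0.607, -0.0632, 0.1779]
orientation: [0.018, 1.481, -0.046]
ft_force: [-0.5, 0.7, 0.3]
finger_gap: 0.061
```

```bash
python3 - <<'E'
from h import *
plan([(.614,-.0654,.182,-.0425,10)])
E
```

```text
t 45.47 at [607.  -63.2 177.9] a -0.0416 gap 61.0 F [-0.5  0.7  0.3]
tool x [ 0.0888 -0.0199 -0.9958]
grasp+78 at [613.9 -64.8 178.2] j7 1.77 j3 0.45
[-3.7, -0.7, 0.4, 0.001]
```

{"fn": "move_arm", "kwargs": {"targets": [-2, -0.6, 0, 0.001, 0, 0, 0, 0, 0, 0, 0, 0, 0, 0, 0, 0], "grip": 255}}

```text
t: 45.8
position: [0.6081, -0.0641, 0.182]
orientation: [0.019, 1.478, -0.047]
ft_force: [1.2, -0.5, -2.3]
finger_gap: 0.0399
```

{"fn": "move_arm", "kwargs": {"targets": [0, 0, 0, 0]}}

```text
t: 45.88
position: [0.6082, -0.064, 0.1825]
orientation: [0.019, 1.477, -0.046]
ft_force: [0.3, 0.1, -3.0]
finger_gap: 0.0402
```

```bash
python3 - <<'E'
from h import *
plan([(.614,-.0654,.182,-.0425,10)])
E
```

```text
t 45.88 at [608.2 -64.  182.5] a -0.0432 gap 40.2 F [ 0.3  0.1 -3. ]
tool x [ 0.0925 -0.0194 -0.9955]
grasp+78 at [615.5 -65.5 182.9] j7 1.77 j3 0.45
[0.8, 0.1, -1.5, -0.001]
```

{"fn": "move_arm", "kwargs": {"targets": [-4, 0, 0, 0, -10, 0, 0, 0, -18, 0, 0, 0, -20, 0, 0, 0, -20, 0, 0, 0]}}

```text
t: 46.3
position: [0.5993, -0.0625, 0.2554]
orientation: [0.019, 1.484, -0.047]
ft_force: [-0.1, -0.4, -1.8]
finger_gap: 0.0402
```

{"fn": "move_arm", "kwargs": {"targets": [-20, 0, 0, 0, -20, -4, -1, 0, -16, -8, -3, 0, -10, -13, -5, 0, -6, -18, -8, 0]}}

```text
t: 46.72
position: [0.5741, -0.1018, 0.3365]
orientation: [0.017, 1.479, -0.042]
ft_force: [-0.8, -0.2, -2.6]
finger_gap: 0.04
```

```bash
python3 - <<'E'
from h import *
plan([(.470,-.3628,.325,-.047,22)])
E
```

```text
t 46.72 at [ 574.1 -101.8  336.5] a -0.0389 gap 40.0 F [-0.8 -0.2 -2.6]
tool x [ 0.0915 -0.0183 -0.9956]
grasp+78 at [ 581.2 -103.2  336.8] j7 1.72 j3 0.55
[0.5, -20.3, -7.8, 0.001, 0.5, -20.3, -7.8, 0.001, 0.5, -20.3, -7.8, 0.001, 0.5, -20.3, -7.8, 0.001, 0.5, -20.3, -7.8, 0.001]
[0.5, -20.3, -7.8, 0.001, 0.5, -20.3, -7.8, 0.001, 0.5, -20.3, -7.8, 0.001, 0.5, -20.3, -7.7, 0.001, 0.5, -20.3, -7.7, 0.001]
[0.5, -20.3, -7.7, 0.001, 0.5, -20.3, -7.7, 0.001, 0.5, -20.3, -7.7, 0.001]
```

{"fn": "move_arm", "kwargs": {"targets": [0, -22, -9, 0.001, 0, -22, -9, 0.001, 0, -22, -9, 0.001, 0, -22, -9, 0.001, 0, -22, -9, 0.001]}}

```text
t: 47.13
position: [0.5202, -0.2162, 0.3382]
orientation: [0.021, 1.474, -0.044]
ft_force: [-0.0, 0.2, -3.2]
finger_gap: 0.0402
```

{"fn": "move_arm", "kwargs": {"targets": [0, -22, -8, 0.001, 0, -22, -8, 0.001, 0, -22, -8, 0.001, 0, -20, -7, 0.001, 2, -16, -5, 0.001]}}

```text
t: 47.55
position: [0.4718, -0.3255, 0.3362]
orientation: [0.03, 1.472, -0.051]
ft_force: [0.4, 0.3, -1.9]
finger_gap: 0.0397
```

```bash
python3 - <<'E'
from h import *
plan([(.470,-.3628,.2,-.047,18)])
E
```

```text
t 47.55 at [ 471.8 -325.5  336.2] a -0.0528 gap 39.7 F [ 0.4  0.3 -1.9]
tool x [ 0.0978 -0.0165 -0.9951]
grasp+78 at [ 479.4 -326.8  336.5] j7 2.21 j3 0.67
[16.9, -4.4, -2.6, -0.001, 16.9, -4.4, -2.6, -0.001, 16.9, -4.4, -2.6, -0.001, 16.9, -4.4, -2.6, -0.001, 16.9, -4.4, -2.6, -0.001]
[16.9, -4.4, -2.6, -0.001, 16.9, -4.4, -2.6, -0.001, 16.9, -4.4, -2.6, -0.001]
```

{"fn": "move_arm", "kwargs": {"targets": [10, -11, -4, -0.002, 16, -7, -3, -0.001, 18, -4, -3, -0.001, 18, -3, -3, -0.001, 18, -3, -3, 0]}}

```text
t: 47.97
position: [0.4561, -0.3634, 0.2581]
orientation: [0.03, 1.465, -0.057]
ft_force: [1.2, 0.2, -1.8]
finger_gap: 0.0405
```

```bash
python3 - <<'E'
from h import *
plan([(.470,-.3628,.2,-.047,18)])
E
```

```text
t 47.97 at [ 456.1 -363.4  258.1] a -0.0571 gap 40.5 F [ 1.2  0.2 -1.8]
tool x [ 0.1042 -0.0209 -0.9943]
grasp+78 at [ 464.2 -365.   258.5] j7 2.39 j3 0.64
[14.7, 0.9, -0.1, -0.003, 14.7, 0.9, -0.1, -0.003, 14.7, 0.9, -0.1, -0.003, 14.7, 0.9, -0.1, -0.003]
```

{"fn": "move_arm", "kwargs": {"targets": [16, 2, 1, -0.003, 14, 1, 1, -0.003, 10, 1, 0, -0.002, 7, 0, 0, -0.001, 4, 0, 0, 0]}}

```text
t: 48.38
position: [0.4586, -0.363, 0.2039]
orientation: [0.026, 1.469, -0.054]
ft_force: [0.3, 0.6, -2.4]
finger_gap: 0.0399
```

```bash
python3 - <<'E'
from h import *
plan([(.470,-.3628,.186,-.047,18)])
E
```

```text
t 48.38 at [ 458.6 -363.   203.9] a -0.0523 gap 39.9 F [ 0.3  0.6 -2.4]
tool x [ 0.1009 -0.0202 -0.9947]
grasp+78 at [ 466.5 -364.6  204.3] j7 2.45 j3 0.60
[9.3, 1.1, 0.8, -0.003, 9.3, 1.1, 0.8, -0.003]
```

{"fn": "move_arm", "kwargs": {"targets": [8, 1.5, 1, -0.003, 4, 0.5, 1, -0.002, 2, 0, 0, 0]}}

```text
t: 48.63
position: [0.4625, -0.3617, 0.1899]
orientation: [0.022, 1.468, -0.05]
ft_force: [-0.2, -0.7, -2.4]
finger_gap: 0.0399
```

```bash
python3 - <<'E'
from h import *
plan([(.4691,-.3628,.1845,-.047,18)])
E
```

```text
t 48.63 at [ 462.5 -361.7  189.9] a -0.0471 gap 39.9 F [-0.2 -0.7 -2.4]
tool x [ 0.102  -0.0206 -0.9946]
grasp+78 at [ 470.4 -363.3  190.3] j7 2.47 j3 0.58
[5.6, 0.5, -1.9, -0.0]
```

{"fn": "move_arm", "kwargs": {"targets": [3, 0.5, -2, 0, 1.5, 0, -1, 0]}}

```text
t: 48.8
position: [0.4603, -0.3611, 0.185]
orientation: [0.021, 1.467, -0.05]
ft_force: [-0.2, -0.8, -2.9]
finger_gap: 0.0397
```

```bash
python3 - <<'E'
from h import *
plan([(.4691,-.3628,.1845,-.047,18)])
E
```

```text
t 48.80 at [ 460.3 -361.1  185. ] a -0.0464 gap 39.7 F [-0.2 -0.8 -2.9]
tool x [ 0.1026 -0.0209 -0.9945]
grasp+78 at [ 468.4 -362.7  185.4] j7 2.48 j3 0.57
[1.0, -0.0, 0.7, 0.001]
```

{"fn": "move_arm", "kwargs": {"targets": [0.7, 0, 0.6, 0.0005]}}

```text
t: 48.88
position: [0.4608, -0.3611, 0.1843]
orientation: [0.021, 1.467, -0.05]
ft_force: [0.1, -0.2, -3.1]
finger_gap: 0.0403
```

{"fn": "move_arm", "kwargs": {"targets": [0.6, 0, 0.2, 0]}}

```text
t: 48.97
position: [0.4611, -0.3612, 0.1839]
orientation: [0.021, 1.467, -0.05]
ft_force: [-0.1, -0.4, -2.4]
finger_gap: 0.0402
```

```bash
python3 - <<'E'
from h import *
plan([(.4691,-.3628,.1845,-.047,18)])
E
```

```text
t 48.97 at [ 461.1 -361.2  183.9] a -0.0471 gap 40.2 F [-0.1 -0.4 -2.4]
tool x [ 0.103  -0.021  -0.9945]
grasp+78 at [ 469.2 -362.8  184.3] j7 2.48 j3 0.57
[-0.2, 0.0, -0.1, -0.0]
```

{"fn": "move_arm", "kwargs": {"targets": [0.7, 0, 0, 0]}}

```text
t: 49.05
position: [0.4613, -0.3613, 0.1833]
orientation: [0.021, 1.466, -0.05]
ft_force: [0.1, 0.8, -2.6]
finger_gap: 0.0398
```

{"fn": "move_arm", "kwargs": {"targets": [0.5, 0, 0, 0]}}

```text
t: 49.13
position: [0.4615, -0.3614, 0.183]
orientation: [0.021, 1.466, -0.05]
ft_force: [0.9, -0.1, 0.8]
finger_gap: 0.0399
```

{"fn": "move_arm", "kwargs": {"targets": [0.5, 0, -0.1, 0]}}

```text
t: 49.22
position: [0.4618, -0.3615, 0.1829]
orientation: [0.021, 1.465, -0.051]
ft_force: [-0.0, 1.3, 3.8]
finger_gap: 0.04
```

{"fn": "move_arm", "kwargs": {"targets": [0, 0, 0, 0, 0, 0, 0, 0, 0, 0, 0, 0], "grip": 90}}

```text
t: 49.47
position: [0.4622, -0.3619, 0.1835]
orientation: [0.02, 1.464, -0.051]
ft_force: [0.4, 0.3, 0.1]
finger_gap: 0.0568
```

{"fn": "move_arm", "kwargs": {"targets": [-5, 0, 0, 0, -15, 0, 1, 0, -20, 0, 2, 0, -20, 0, 2, 0, -20, 0, 2, 0]}}

```text
t: 49.88
position: [0.4586, -0.3596, 0.2637]
orientation: [0.023, 1.471, -0.05]
ft_force: [-0.1, 0.3, 0.2]
finger_gap: 0.0609
```

{"fn": "move_arm", "kwargs": {"targets": [-20, 4, 2, 0, -20, 10, 4, 0, -18, 16, 6, 0, -14, 20, 8, 0, -8, 20, 8, 0]}}

```text
t: 50.3
position: [0.4793, -0.2927, 0.3533]
orientation: [0.028, 1.468, -0.061]
ft_force: [0.5, 0.5, -0.0]
finger_gap: 0.0607
```

```bash
python3 - <<'E'
from h import *
T0=cv2.imread("pics/top0.png");S0=cv2.imread("pics/scene0.png")
plan([(.5111,-.0051,.33,-.0454,20)])
d=shot("scene");crop(d,145,115,235,185,8,"s26.png")
print("iris scene plate",match(S0,d["color"],(159,126,175,143)),"base",match(S0,d["color"],(158,145,178,166)))
E
```

```text
t 50.30 at [ 479.3 -292.7  353.3] a -0.0583 gap 60.7 F [ 0.5  0.5 -0. ]
tool x [ 0.1011 -0.0239 -0.9946]
grasp+78 at [ 487.1 -294.6  353.7] j7 2.11 j3 0.68
[1.3, 19.4, 0.3, -0.001, 1.3, 19.4, 0.4, -0.001, 1.3, 19.4, 0.4, -0.001, 1.3, 19.4, 0.4, -0.001, 1.3, 19.4, 0.4, -0.001]
[1.3, 19.4, 0.4, -0.001, 1.3, 19.4, 0.4, -0.001, 1.3, 19.4, 0.5, -0.001, 1.3, 19.4, 0.5, -0.001, 1.3, 19.4, 0.5, -0.001]
[1.3, 19.4, 0.5, -0.001, 1.3, 19.4, 0.5, -0.001, 1.3, 19.4, 0.5, -0.001, 1.3, 19.4, 0.6, -0.001, 1.3, 19.4, 0.6, -0.001]
iris scene plate (0.0, -0.12, 0.951) base (0.0, -0.12, 0.85)
```

View pics/s26.png

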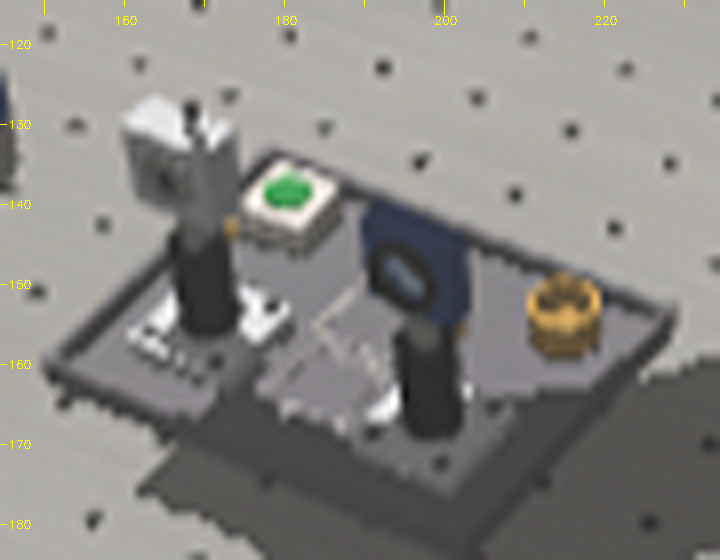

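{"fn": "move_arm", "kwargs": {"targets": [0, 20, 2, 0, 0, 20, 2, 0, 0, 22, 0, -0.001, 0, 22, 0, -0.001, 0, 22, 0, -0.001]}}

```text
t: 50.77
position: [0.4911, -0.1824, 0.356]
orientation: [0.025, 1.462, -0.059]
ft_force: [0.8, -0.3, -0.2]
finger_gap: 0.0611
```

{"fn": "move_arm", "kwargs": {"targets": [0, 22, 0, -0.001, 0, 22, 0, -0.001, 0, 22, 0, -0.001, 0, 22, 0, -0.001, 0, 22, 0, -0.001]}}

```text
t: 51.18
position: [0.4957, -0.0686, 0.3553]
orientation: [0.022, 1.46, -0.056]
ft_force: [0.5, -0.5, -0.3]
finger_gap: 0.0607
```

{"fn": "move_arm", "kwargs": {"targets": [2, 22, 0, -0.001, 6, 18, 0, 0, 12, 12, 0, 0, 16, 5, 0, 0, 18, 2, 0, 0]}}

```text
t: 51.6
position: [0.5055, -0.0044, 0.3034]
orientation: [0.021, 1.453, -0.049]
ft_force: [0.6, 0.2, -0.3]
finger_gap: 0.0608
```

```bash
python3 - <<'E'
from h import *
plan([(.5111,-.0051,.182,-.0454,15)])
E
```

```text
t 51.60 at [505.5  -4.4 303.4] a -0.0461 gap 60.8 F [ 0.6  0.2 -0.3]
tool x [ 0.1166 -0.021  -0.993 ]
grasp+78 at [514.6  -6.1 304. ] j7 1.42 j3 0.43
[13.4, 0.3, -2.0, -0.0, 13.4, 0.3, -2.0, -0.0, 13.4, 0.3, -2.0, -0.0, 13.4, 0.3, -2.0, -0.0, 13.4, 0.3, -2.0, -0.0]
[13.4, 0.3, -2.0, -0.0, 13.4, 0.3, -2.0, -0.0, 13.4, 0.3, -2.0, -0.0, 13.4, 0.3, -2.0, -0.0]
```

{"fn": "move_arm", "kwargs": {"targets": [18, 0, -3, 0, 18, 0, -3, 0, 18, 0, -3, 0, 18, 0, -3, 0, 14, 0, -2, 0]}}

```text
t: 52.02
position: [0.5017, -0.0054, 0.2135]
orientation: [0.02, 1.451, -0.048]
ft_force: [0.6, 0.0, 0.1]
finger_gap: 0.0609
```

```bash
python3 - <<'E'
from h import *
plan([(.5111,-.0051,.182,-.0454,15)])
E
```

```text
t 52.02 at [501.7  -5.4 213.5] a -0.0448 gap 60.9 F [0.6 0.  0.1]
tool x [ 0.1188 -0.0208 -0.9927]
grasp+78 at [511.   -7.1 214.1] j7 1.49 j3 0.41
[10.6, 0.8, -1.3, 0.0, 10.6, 0.8, -1.3, 0.0, 10.6, 0.8, -1.3, 0.0]
```

{"fn": "move_arm", "kwargs": {"targets": [11, 1, -1, 0, 8, 1, -1, 0, 4, 0, -0.5, 0, 1, 0, 0, 0]}}

```text
t: 52.35
position: [0.5009, -0.0048, 0.1862]
orientation: [0.019, 1.454, -0.05]
ft_force: [-0.8, 0.1, 0.7]
finger_gap: 0.0608
```

```bash
python3 - <<'E'
from h import *
plan([(.5111,-.0051,.182,-.0454,15)])
E
```

```text
t 52.35 at [500.9  -4.8 186.2] a -0.0456 gap 60.8 F [-0.8  0.1  0.7]
tool x [ 0.1155 -0.0224 -0.993 ]
grasp+78 at [509.9  -6.5 186.8] j7 1.51 j3 0.40
[4.9, 1.5, 0.6, -0.0]
```

{"fn": "move_arm", "kwargs": {"targets": [4, 1.4, 0, 0, 1, 0, 0, 0, 0, 0, 0, 0, 0, 0, 0, 0], "grip": 255}}

```text
t: 52.68
position: [0.5024, -0.0034, 0.1822]
orientation: [0.02, 1.452, -0.05]
ft_force: [-0.6, -0.2, -1.9]
finger_gap: 0.0399
```

{"fn": "move_arm", "kwargs": {"targets": [0, 0, 0, 0]}}

```text
t: 52.77
position: [0.5024, -0.0034, 0.1825]
orientation: [0.02, 1.452, -0.049]
ft_force: [0.9, -0.1, -2.5]
finger_gap: 0.0401
```

```bash
python3 - <<'E'
from h import *
plan([(.5111,-.0051,.182,-.0454,15)])
E
```

```text
t 52.77 at [502.4  -3.4 182.5] a -0.0458 gap 40.1 F [ 0.9 -0.1 -2.5]
tool x [ 0.1176 -0.0218 -0.9928]
grasp+78 at [511.6  -5.1 183. ] j7 1.52 j3 0.40
[1.0, 0.0, -0.6, -0.0]
```

{"fn": "move_arm", "kwargs": {"targets": [-4, 0, 0, 0, -10, 0, 0, 0, -18, 0, 0, 0, -20, 0, 0, 0, -22, 0, 0, 0]}}

```text
t: 53.18
position: [0.4912, -0.0025, 0.2572]
orientation: [0.018, 1.459, -0.053]
ft_force: [0.1, 0.7, -3.0]
finger_gap: 0.04
```

{"fn": "move_arm", "kwargs": {"targets": [-22, 0, 0, 0, -22, -3, 0, 0, -18, -8, -1, 0, -12, -14, -2, 0, -6, -20, -3, 0]}}

```text
t: 53.6
position: [0.4729, -0.0444, 0.348]
orientation: [0.017, 1.453, -0.049]
ft_force: [-0.0, -0.3, -2.5]
finger_gap: 0.0398
```

```bash
python3 - <<'E'
from h import *
plan([(.4215,-.3027,.335,-.047,22)])
E
```

```text
t 53.60 at [472.9 -44.4 348. ] a -0.0439 gap 39.8 F [-0.  -0.3 -2.5]
tool x [ 0.1164 -0.0228 -0.9929]
grasp+78 at [481.9 -46.2 348.5] j7 1.44 j3 0.47
[1.0, -21.6, -4.2, 0.0, 1.0, -21.6, -4.2, 0.0, 1.0, -21.6, -4.2, 0.0, 1.0, -21.6, -4.2, 0.0, 1.0, -21.6, -4.2, 0.0]
[1.0, -21.6, -4.2, 0.0, 1.0, -21.6, -4.2, 0.0, 1.0, -21.6, -4.2, 0.0, 1.0, -21.6, -4.2, 0.0, 1.0, -21.6, -4.2, 0.0]
[1.0, -21.6, -4.2, 0.0, 1.0, -21.6, -4.2, 0.0]
```

{"fn": "move_arm", "kwargs": {"targets": [0, -22, -5, 0, 0, -22, -5, 0, 0, -22, -5, 0, 0, -22, -5, 0, 0, -22, -5, 0]}}

```text
t: 54.02
position: [0.4404, -0.1583, 0.3536]
orientation: [0.02, 1.446, -0.046]
ft_force: [0.5, -0.4, -2.8]
finger_gap: 0.0398
```

{"fn": "move_arm", "kwargs": {"targets": [0, -22, -5, 0, 0, -22, -5, 0, 0, -22, -5, 0, 0, -20, -4, 0, 0, -16, -3, 0]}}

```text
t: 54.43
position: [0.4086, -0.2662, 0.3561]
orientation: [0.025, 1.442, -0.046]
ft_force: [0.2, -0.3, -3.4]
finger_gap: 0.0401
```

```bash
python3 - <<'E'
from h import *
plan([(.4215,-.3027,.30,-.047,15)])
E
```

```text
t 54.43 at [ 408.6 -266.2  356.1] a -0.0465 gap 40.1 F [ 0.2 -0.3 -3.4]
tool x [ 0.1279 -0.0167 -0.9916]
grasp+78 at [ 418.6 -267.5  356.7] j7 2.01 j3 0.77
[11.4, -6.9, -0.6, 0.0, 11.4, -6.9, -0.6, 0.0, 11.4, -6.9, -0.6, 0.0, 11.4, -6.9, -0.6, 0.0, 11.4, -6.9, -0.6, 0.0]
```

{"fn": "move_arm", "kwargs": {"targets": [3, -14, -1, 0, 6, -9, -1, 0, 12, -5, -1, 0, 18, -2, -1, 0, 20, 0, -2, 0]}}

```text
t: 54.85
position: [0.406, -0.3039, 0.3029]
orientation: [0.031, 1.431, -0.051]
ft_force: [0.9, 0.3, -2.8]
finger_gap: 0.0399
```

```bash
python3 - <<'E'
from h import *
plan([(.4215,-.3027,.2,-.047,20)])
E
```

```text
t 54.85 at [ 406.  -303.9  302.9] a -0.0538 gap 39.9 F [ 0.9  0.3 -2.8]
tool x [ 0.138  -0.017  -0.9903]
grasp+78 at [ 416.8 -305.2  303.6] j7 2.24 j3 0.84
[17.2, 0.6, -1.6, -0.001, 17.2, 0.6, -1.6, -0.001, 17.2, 0.6, -1.6, -0.001, 17.2, 0.6, -1.6, -0.001, 17.2, 0.6, -1.6, -0.001]
[17.2, 0.6, -1.6, -0.001]
```

{"fn": "move_arm", "kwargs": {"targets": [20, 1, -1, -0.002, 20, 1, -1, -0.002, 18, 0, -1, -0.001, 14, 0, -1, 0, 9, 0, -1, 0]}}

```text
t: 55.27
position: [0.411, -0.3026, 0.2205]
orientation: [0.03, 1.43, -0.046]
ft_force: [0.4, 0.1, -2.4]
finger_gap: 0.0399
```

```bash
python3 - <<'E'
from h import *
plan([(.4205,-.3027,.19,-.047,20)])
E
```

```text
t 55.27 at [ 411.  -302.6  220.5] a -0.0496 gap 39.9 F [ 0.4  0.1 -2.4]
tool x [ 0.1396 -0.014  -0.9901]
grasp+78 at [ 421.9 -303.7  221.2] j7 2.43 j3 0.77
[15.4, 0.6, -2.9, -0.001, 15.4, 0.6, -2.9, -0.001]
```

{"fn": "move_arm", "kwargs": {"targets": [13, 0.7, -3, -0.001, 8, 0.3, -2, -0.001, 4, 0, -1, 0, 1, 0, 0, 0]}}

```text
t: 55.6
position: [0.4085, -0.3012, 0.1934]
orientation: [0.029, 1.43, -0.043]
ft_force: [0.0, 0.9, -2.7]
finger_gap: 0.04
```

```bash
python3 - <<'E'
from h import *
plan([(.4203,-.3027,.185,-.047,20)])
d=shot("scene");crop(d,145,105,235,180,8,"s27.png")
E
```

```text
t 55.60 at [ 408.5 -301.2  193.4] a -0.0472 gap 40.0 F [ 0.   0.9 -2.7]
tool x [ 0.1398 -0.0121 -0.9901]
grasp+78 at [ 419.4 -302.1  194.2] j7 2.50 j3 0.73
[9.2, -0.5, -0.3, -0.0]
```

View pics/s27.png

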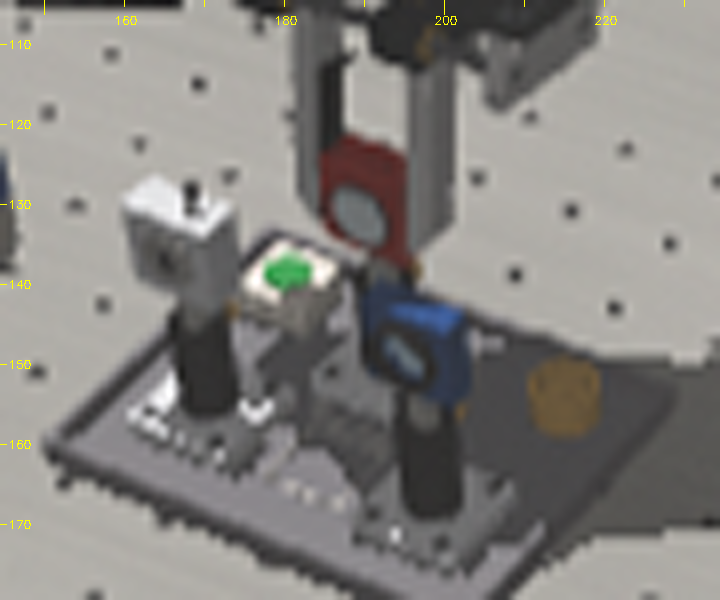

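{"fn": "move_arm", "kwargs": {"targets": [5, -0.6, 0, 0, 2.5, 0, 0, 0]}}

```text
t: 55.82
position: [0.4105, -0.3023, 0.1873]
orientation: [0.029, 1.427, -0.043]
ft_force: [0.1, 0.1, -3.0]
finger_gap: 0.0401
```

```bash
python3 - <<'E'
from h import *
plan([(.4203,-.3027,.185,-.047,20)])
E
```

```text
t 55.82 at [ 410.5 -302.3  187.3] a -0.0470 gap 40.1 F [ 0.1  0.1 -3. ]
tool x [ 0.1426 -0.0127 -0.9897]
grasp+78 at [ 421.6 -303.3  188.1] j7 2.52 j3 0.71
[2.9, 0.6, -1.8, 0.0]
```

{"fn": "move_arm", "kwargs": {"targets": [1.5, 0.3, -1.5, 0]}}

```text
t: 55.9
position: [0.4097, -0.3021, 0.1858]
orientation: [0.028, 1.426, -0.043]
ft_force: [0.1, 1.0, -2.9]
finger_gap: 0.0402
```

{"fn": "move_arm", "kwargs": {"targets": [0.8, 0.1, -0.6, 0]}}

```text
t: 55.98
position: [0.4092, -0.302, 0.1849]
orientation: [0.028, 1.426, -0.043]
ft_force: [-0.5, -0.2, -2.2]
finger_gap: 0.0396
```

```bash
python3 - <<'E'
from h import *
plan([(.4201,-.303,.185,-.047,20)])
E
```

```text
t 55.98 at [ 409.2 -302.   184.9] a -0.0468 gap 39.6 F [-0.5 -0.2 -2.2]
tool x [ 0.1435 -0.0129 -0.9896]
grasp+78 at [ 420.4 -303.   185.7] j7 2.52 j3 0.71
[0.7, -0.0, -0.4, 0.0]
```

{"fn": "move_arm", "kwargs": {"targets": [0.7, 0, -0.3, 0]}}

```text
t: 56.07
position: [0.409, -0.302, 0.1842]
orientation: [0.028, 1.426, -0.043]
ft_force: [-0.7, 0.0, -2.3]
finger_gap: 0.0401
```

{"fn": "move_arm", "kwargs": {"targets": [0.6, 0, -0.1, 0]}}

```text
t: 56.15
position: [0.4089, -0.302, 0.1837]
orientation: [0.028, 1.426, -0.043]
ft_force: [0.7, 0.1, -3.7]
finger_gap: 0.0398
```

{"fn": "move_arm", "kwargs": {"targets": [0.5, 0, -0.1, 0]}}

```text
t: 56.23
position: [0.4089, -0.3021, 0.1832]
orientation: [0.028, 1.426, -0.043]
ft_force: [0.3, -0.3, 1.9]
finger_gap: 0.0401
```

{"fn": "move_arm", "kwargs": {"targets": [0.5, 0, -0.1, 0]}}

```text
t: 56.32
position: [0.4093, -0.3022, 0.183]
orientation: [0.028, 1.425, -0.043]
ft_force: [0.3, 2.7, 8.0]
finger_gap: 0.04
```

{"fn": "move_arm", "kwargs": {"targets": [0, 0, 0, 0, 0, 0, 0, 0, 0, 0, 0, 0], "grip": 90}}

```text
t: 56.57
position: [0.4098, -0.3025, 0.1835]
orientation: [0.028, 1.423, -0.044]
ft_force: [-0.2, 0.3, -0.3]
finger_gap: 0.0565
```

{"fn": "move_arm", "kwargs": {"targets": [-5, 0, -1, 0, -15, 0, -1, 0, -20, 0, -1, 0, -22, 0, 0, 0, -22, 0, 0, 0]}}

```text
t: 56.98
position: [0.3918, -0.301, 0.266]
orientation: [0.029, 1.432, -0.044]
ft_force: [1.1, 0.0, -0.2]
finger_gap: 0.0608
```

{"fn": "move_arm", "kwargs": {"targets": [-22, 4, 4, 0, -22, 10, 10, 0, -18, 16, 14, 0, -14, 20, 16, 0, -6, 24, 16, 0]}}

```text
t: 57.4
position: [0.4396, -0.2334, 0.3633]
orientation: [0.039, 1.428, -0.057]
ft_force: [1.2, -0.7, 0.4]
finger_gap: 0.0605
```

{"fn": "move_arm", "kwargs": {"targets": [0, 28, 12, 0, 0, 28, 12, 0, 0, 28, 12, 0, 0, 26, 10, 0, 0, 16, 6, 0]}}

```text
t: 57.82
position: [0.5016, -0.1055, 0.3756]
orientation: [0.042, 1.42, -0.058]
ft_force: [-0.4, -0.4, -0.1]
finger_gap: 0.061
```

```bash
python3 js.py; cat > chk.py <<'E'
from h import *
import sys
n=sys.argv[1]
T0=cv2.imread("pics/top0.png");S0=cv2.imread("pics/scene0.png")
c=shot("top");d=shot("scene");crop(c,335,195,445,277,7,f"tc{n}.png");crop(d,145,115,235,185,8,f"sc{n}.png")
C=c["color"];D=d["color"]
for nm,tp,tb,sp,sb in(("lens",(364,218,389,231),(350,226,376,239),(188,137,206,158),(188,158,212,177)),("iris",(415,220,441,234),(398,226,421,239),(159,126,175,143),(158,145,178,166)),("mirror",(390,241,413,256),(371,244,395,257),(182,122,201,142),(199,157,212,168))):
    print(nm,"top plate",match(T0,C,tp),"base",match(T0,C,tb),"| scene plate",match(S0,D,sp),"base",match(S0,D,sb))
E
python3 chk.py 1
```

```text
57.82 J [-0.5254  0.001   0.6166  1.9823  0.0013  1.0077  1.5965] p [ 501.6 -105.5  375.6] tx [ 0.1495 -0.0154 -0.9886] tau [  2.5 -37.4   1.2 -46.5   0.1  -0.8   0.6]
lens top plate (-3.62, 4.0, 0.2) base (2.5, 3.25, 0.159) | scene plate (0.25, 0.38, 0.851) base (-0.25, 0.38, 0.815)
iris top plate (-2.12, 4.0, -0.021) base (2.62, -4.0, 0.55) | scene plate (0.0, -0.12, 0.981) base (0.0, -0.12, 0.87)
mirror top plate (-3.25, 1.12, 0.067) base (4.0, -0.38, -0.254) | scene plate (0.0, 0.12, 0.984) base (-0.25, 0.25, 0.971)
```

View pics/tc1.png

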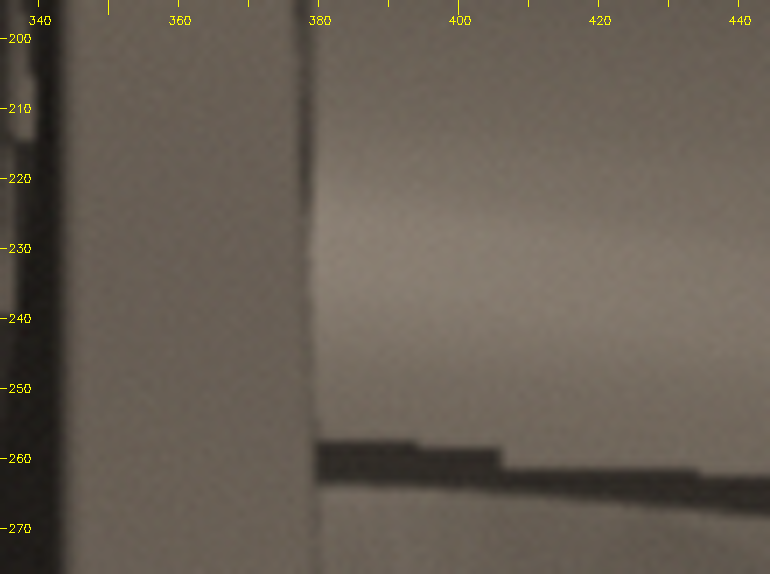

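View pics/sc1.png

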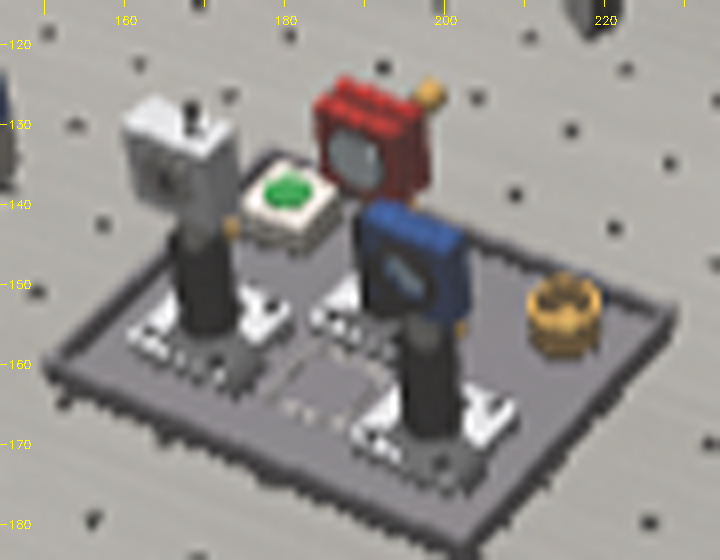

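{"fn": "move_arm", "kwargs": {"targets": [0, 24, 6, 0, 0, 28, 10, 0, 0, 28, 10, 0, 0, 24, 8, 0, 0, 12, 4, 0]}}

```text
t: 58.33
position: [0.546, 0.0052, 0.382]
orientation: [0.046, 1.419, -0.065]
ft_force: [-0.0, 0.5, -0.3]
finger_gap: 0.0607
```

```bash
python3 js.py; python3 chk.py 2; python3 - <<'E'
from h import *
c=shot("top");crop(c,105,200,170,265,9,"t28.png")
cv2.imwrite("pics/t28f.png",c["color"])
overlay(c,105,200,170,265,9,"t28b.png",[("jack",.4607,.2996,0,-.197,(0,255,0)),("det",.4607,.2996,.07,-.197,(255,255,0))])
E
```

```text
58.33 J [-0.6351  0.0723  0.5228  1.9064 -0.0016  1.0248  1.383 ] p [546.    5.2 382. ] tx [ 0.1501 -0.0174 -0.9885] tau [  2.  -48.2   3.1 -46.8   0.3  -0.8   0. ]
lens top plate (-0.38, -1.12, 0.59) base (-0.12, -0.75, 0.968) | scene plate (0.25, 0.38, 0.852) base (-0.25, 0.38, 0.814)
iris top plate (0.12, 0.38, 0.987) base (0.12, 0.25, 0.964) | scene plate (0.0, -0.12, 0.981) base (0.0, -0.12, 0.871)
mirror top plate (-0.25, -0.25, 0.979) base (-0.12, -0.12, 0.986) | scene plate (0.0, 0.12, 0.984) base (-0.25, 0.25, 0.971)
```

View pics/tc2.png

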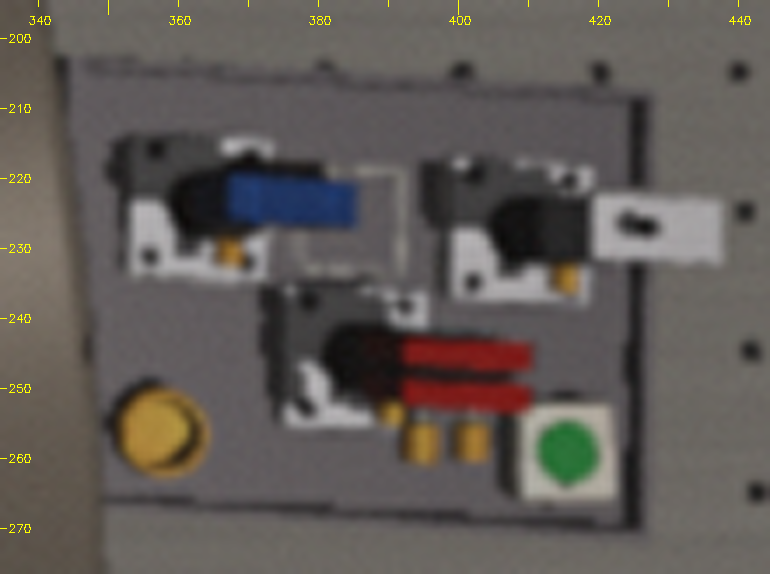

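View pics/t28b.png

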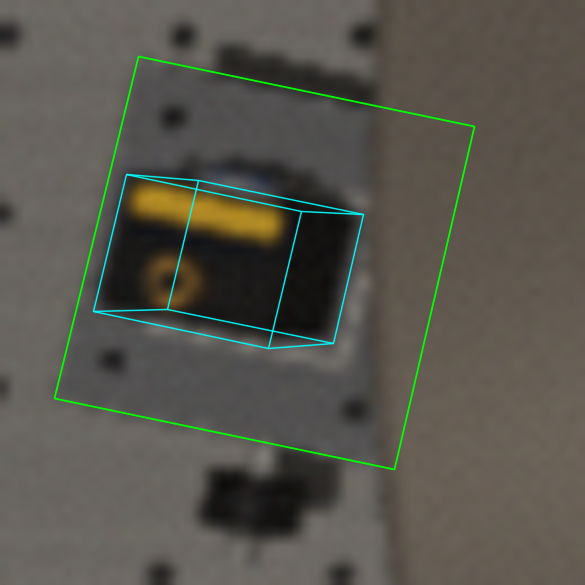

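View pics/t28f.png

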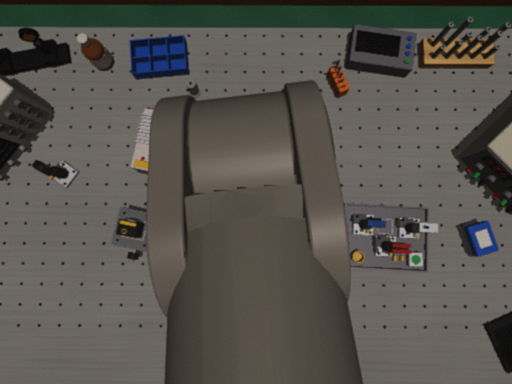

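```bash
python3 - <<'E'
from h import *
print(job.sign_off())
E
```

```text
the job is handed in; nothing more can be done
None
```

The job is finished and handed in at about 58 s of robot time. I lifted the lens, iris and mirror mounts onto the black mat and set the detector on the lab jack. Then I put the three optics back in their spots in the tray.

The last checks compared the final camera views with the starting pictures:

- **Iris and mirror:** both are upright, within about 1 mm of where they started.
- **Lens:** it is upright and square, but about 2 mm further along the tray's +x than it started (1.9 mm at the base, up to 2.7 mm at the plate). I left it there, judging the offset too small to justify gripping it again.
- **Detector:** it sits within about 1 mm of the middle of the jack's outline. Its yaw matches the jack's, so it faces the laser.
- **Lens case and brass tube:** neither moved. Image matching showed no shift part-way through the returns, and they look the same in the last pictures.

Two things did not go ideally:

- **Tool tilt:** the tool slowly tilted, reaching about 8.6° by the end, which I could not command out. I allowed for it when placing the iris and mirror; it is the likely cause of the lens offset.
- **Set-down forces:** the iris and mirror went back under about 4 N and 8 N. The detector's first touch on the jack reached 24 N, so I lifted it slightly and set it down again at about 7 N. The lens also touched at about 18 N and was set down again at 12 N. On the mat the lens, iris and mirror touched at about 8, 13 and 14 N.

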